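# Scoop two hold-down balls from a narrow-mouthed jar into a scrubber cartridge

## Robot

A 6-joint arm with a two-finger parallel gripper is mounted at the origin on the work surface. World frame = base frame: x ahead of the robot, y to its left, z up, the work surface at z = 0. Lengths are in m, angles in rad, forces in N, time in s.
With the tool pointing down it reaches from about 0.375 to 0.75 m from the base axis. Payload 9 kg.
Tool frame: the origin (TCP) lies midway between the tips of the shut fingers; the grasp point (between the pads) lies 19 mm behind it (robot.grip_point_offset is the distance from the TCP to the grasp point, in m); z points along the fingers, x is the direction in which the jaws open and shut, and the axes are right-handed (so a half turn about z gives the same grasp; the last joint's range is limited). The gripper opens to 85 mm and grips with 20 to 120 N. Pads are 22 mm wide; open, the fingers measure 114 mm over their backs; the gripper's body (76 mm by 85 mm) begins 54 mm behind the grasp point. The pads swing forward as they close: fully open they stand 13 mm farther back than shut.
Start: joints at [-1.385, 0.104, 0.097, 1.564, 0, 1.353], TCP at [0.236, -0.552, 0.231] pointing down, gripper open.
Joint ranges: [-2.99, 2.99], [-0.84, 1.86], [-1.1, 1.16], [-1.84, 2.11], [-1.51, 1.56], [-3.14, 3.14]. Speed limits (rad/s): [2.22, 2.22, 2.57, 3.14, 3.14, 3.14].

## Interface

Orientations are given as a unit quaternion [w, x, y, z].
In Python, from workcell import robot, optics gives the robot as it stands.
- The arm moves only by the tool drive_tool, never from a script. Its argument "steps" is one flat list of numbers, 7 for each row, row after row: the shift along the tool's x, y, z in m, then the turn, a rotation vector about the tool's x, y, z in rad, then the closure in counts, from 0 (fully open) to 255 (shut). In form: [tx, ty, tz, rx, ry, rz, hand, tx, ty, tz, rx, ry, rz, hand, ...]. A call has 1 to 12 rows; each row shifts and turns the pose as measured when the row begins, along the tool's axes as they then stand; what a row does not reach is not made up. A row lasts 1/10 s, in which the tool goes at most 50 mm and 8.59 degrees, less where a joint would pass 70% of its speed; a pose out of reach is approached as far as the arm can. A call is refused whole if a number of a shift passes 0.05 or a number of a turn 0.15, either way. A call with a gripper value outside its range is refused whole. The fingers move at their own pace and stop on an object; "force" is the grip in N (left out, the last holds). Time passes only in rows, so rows that do not move let the fingers close. It gives the time, the measured TCP pose, the force and the opening at its end, in the units of the state.
- robot.state(): the state, without advancing time (a new reading comes with each control period).
- optics.grab_frame(name): name is "scene" or "top" or "wrist"; returns (picture, depth): 400x640x3 uint8, red, green, blue; 400x640 float32, m along the optical axis (not along the pixel's ray), 0 where there is no reading.
- optics.get_calibration(name): a dict with "vfov" (degrees; the focal length in pixels is half the picture's height over the tangent of half this angle, whatever the lens; pixels are square), "cx", "cy" (the principal point, pixels), "xyz" and "rotation" of the camera in the world. Camera axes: x right, y up, looking along -z (the intrinsics and any distortion apply to the point x, -y, -z); pixel columns grow to the right and rows downward; lengths in m; the calibration is good to about 2 mm. A picture is of the moment at which its call begins: read the wrist's pose just before it. get_calibration takes no time and is no camera call; for the wrist camera it gives the pose at the moment of the call.
- robot.job_done(): hands the job in, once; it reports no verdict.
The state is a dict: "t": time; "joint_pos": joint angles; "qd": joint speeds; "joint_efforts": joint torques, N m; "position": TCP position; "ee_rot": TCP orientation; "force": force on the tool from outside, world axes, zero at the start; "torque": the same for the moment, N m; "width": finger opening in m.
Only numpy, scipy, OpenCV 4.12 (cv2) and the standard library are available. Lean on these libraries where they do the work, as an engineer would, in place of code of your own. Each camera call takes 0.05 s, during which the arm holds its last target.

## Task

Move the two ceramic hold-down balls from the glass jar onto the screen inside the open yellow scrubber cartridge with the steel scoop: take it from its tray, tip it down through the jar's narrow mouth, scoop the balls up inside, right it and lift it out, then tip them in from close above the cartridge's rim, never touching a ball with the fingers, dropping it from a height or letting it fall on the bench. Then stand the scoop upright in its tray again, let go, and close the jar with its black lid, flat on the rim with the plug in the mouth. Keep jar and cartridge upright and within a few centimetres of where they stand, and leave the cracked flask, the brass caps and the gasket alone.

Things in the scene. Friction and masses are not known exactly. Their poses are not given: they have to be found in the camera images.
- jar: Squat round clear-glass jar, loose, about 0.8 kg, 118 mm tall, belly 158 mm across. Origin: centre of its underside, z up. Inside radius at height (mm): 42 at 6 (edge of the flat floor), 50 at 23, 62 at 34, 72 at 48, 75 at 62, 72 at 77, 60 at 93, 46 at 103, 45 at 118. Two balls lie on its floor; pushed against the sloping heel by a flat scoop lip they ride up onto the blade
- jar_mouth (a point): Centre of the jar's round open mouth, at rim height, 118 mm above the jar's origin; the mouth is 90 mm inside and 103 mm outside, with a straight neck 15 mm deep
- ball1: White ceramic ball, 25 mm across, 22 g; one of two alike that start side by side on the jar's floor. Origin at its centre (18.5 mm above the bench there). It rolls freely only on slopes above about 10 degrees
- ball2: White ceramic ball, 25 mm across, 22 g; one of two alike that start side by side on the jar's floor. Origin at its centre (18.5 mm above the bench there). It rolls freely only on slopes above about 10 degrees
- scoop: Steel scoop, about 0.15 kg, standing on its flat blade in the tray. Origin: underside of the blade, at its middle; z up; x runs from lip to handle. Blade 60 mm long, lip at x -30, back wall at x +30, 56 mm wide (52 inside); floor 2 mm thick; back 22 mm high; sides 16 mm high from x -10 to +30, 9 mm from -21 to -10; open at the lip
- scoop_lip (a point): Middle of the scoop's lip, at x -30 mm, z 1 mm of the scoop. The lip is 1 mm thick and 28 mm wide; the toe widens over 9 mm to the blade's full width
- scoop_grip (a point): Where to grip the scoop, across its width, firmly, as pushes at the lip turn it in the grasp: x +42, z +147 mm of the scoop, same axes. The handle rises from x +29, z 4, leaning 5 degrees from vertical away from the lip: an 8 mm round shank, then from z 108 to 175 a black grip, 18 mm wide (flat sides face +y and -y), 14 mm thick
- tray: Shallow aluminium tray, 160 mm (x) by 105 mm (y), rim 12 mm high, walls and floor 3 mm thick, 0.45 kg. Origin: centre of its underside. The scoop stands in it and belongs back in it, upright on its blade, the blade's middle within about 55 mm (x) and 35 mm (y) of the tray's middle
- cartridge: Yellow plastic scrubber cartridge, an open-topped upright cylinder 84 mm across (77 mm inside; flanged rim 90 mm outside, 83 mm inside), 105 mm tall, loose, about 0.4 kg; a hose barb near the foot sticks out to 64 mm from the axis. A dark perforated screen, on which the balls are to lie, is 60 mm above the underside. Origin: centre of the underside
- cartridge_mouth (a point): Centre of the cartridge's open mouth at rim height, 105 mm above its origin
- lid: Black plastic jar lid, about 0.2 kg: disc 106 mm across and 6 mm thick with a plug 82 mm across and 7 mm deep beneath and a knob on top, 24 mm thick at its foot to 28 mm at its top, from 13 to 43 mm high. Origin: centre of the plug's underside, z up. It lies plug down on the bench. Seated on the jar, its origin is 111 mm above the jar's
- lid_knob (a point): On the knob's axis, 33 mm above the lid's origin, where to grip it
- flask: Bystander: cracked round glass sampling flask with a stopcock, standing in a cork ring 90 mm across, 170 mm tall. Leave it alone. Origin: centre of its underside
- cap1: Bystander: brass cap, about 31 mm across, 22 mm tall. Leave it alone. Origin: centre of its underside
- cap2: Bystander: brass cap, about 31 mm across, 22 mm tall. Leave it alone. Origin: centre of its underside
- gasket: Bystander: black graphite gasket disc, 64 mm across, 5 mm thick, lying flat. Leave it alone. Origin: centre of its underside
Things that resemble listed ones, but are neither listed nor needed, are in the scene too. Several things have the shape of the scoop; the one meant has the colours described above.

How it is judged:
On the way, in this order (a step that is already met when the one before it is completed fails the run):
1. the scoop's lip is down inside the jar (horizontal distance between scoop_lip and jar below 0.055 m and z of scoop_lip in the frame of jar below 0.05 m), for 0.1 s.
2. the scoop is righted and lifted out of the jar with a ball or more in its blade (z of scoop_lip in the frame of jar above 0.122 m and ((x of ball1 in the frame of scoop between -0.03 and 0.029 m and y of ball1 in the frame of scoop between -0.028 and 0.028 m and z of ball1 in the frame of scoop between 0.006 and 0.042 m) or (x of ball2 in the frame of scoop between -0.03 and 0.029 m and y of ball2 in the frame of scoop between -0.028 and 0.028 m and z of ball2 in the frame of scoop between 0.006 and 0.042 m))), for 0.2 s.
3. both balls lie in the cartridge (horizontal distance between each of ball1, ball2 and cartridge_mouth below 0.036 m and z of ball1 in the frame of cartridge between 0.064 and 0.102 m and z of ball2 in the frame of cartridge between 0.064 and 0.102 m), for 0.2 s.
4. the scoop stands on its blade in the tray, let go (x of scoop in the frame of tray between -0.055 and 0.055 m and y of scoop in the frame of tray between -0.035 and 0.035 m and z of scoop in the frame of tray below 0.01 m and angle between scoop's own z axis and vertical below 0.12 rad and contact force between the fingers and scoop below 0.1 N), for 0.2 s.
At the end, for the whole second after the job is handed in: Both balls on the cartridge's screen; scoop released, upright (0.12 rad) in the tray, within 55 mm along and 35 mm across; lid on the jar, centred to 7 mm, flat to 0.06 rad; jar and cartridge upright (0.1 rad) within 60 mm of their starts; all at rest (all of step 3 and all of step 4 and horizontal distance between lid and jar below 0.007 m and z of lid in the frame of jar between 0.108 and 0.114 m and angle between the z axis of lid and the z axis of jar, either way round below 0.06 rad and angle between each of jar, cartridge's own z axis and vertical below 0.1 rad and distance of each of jar, cartridge from where it was at the start of the episode below 0.06 m and linear speed of each of lid, scoop, ball1, ball2 below 0.02 m/s); the robot touches nothing.
It fails at once if the fingers touched a ball (contact force between the fingers and ball1 above 0.3 N or contact force between the fingers and ball2 above 0.3 N).
It fails at once if a ball fell on the bench or was dropped from a height (speed over 1.6 m/s) (height (world z) of any of ball1, ball2 below 0.0138 m or linear speed of any of ball1, ball2 above 1.6 m/s).
It fails at once if the jar or the cartridge was tipped (angle between any of jar, cartridge's own z axis and vertical above 0.3 rad).
It fails at once if the flask, a brass cap or the gasket was disturbed (distance of any of flask, cap1, cap2, gasket from where it was at the start of the episode above 0.02 m).
It also fails if it takes over 72 s, if anything falls off the work surface, if the arm or the gripper's body presses on something with over 40 N, if the wrist force passes 120 N, or if a joint passes its speed limit or range.

## Working session

There is one attempt and no reset: what is moved stays moved. The work goes in short steps, Python scripts to look and compute and a tool call to move; the robot and the scene stay as the last step left them, time stands still between calls to the robot, and variables do not carry over. Pictures are saved under pics/ and viewed, and the job is handed in when it is done.

Besides the shell and the picture viewer there is one more tool, called after ">>>" as name(argument=value, ...) on one line, values as JSON. drive_tool: Moves the arm, as the interface text tells. Its arguments: {"type":"object","properties":{"steps":{"type":"array"},"force":{"type":"number"}},"required":["steps"]}

```bash
ls -la; mkdir -p pics; python3 - <<'E'
from workcell import robot, optics
import cv2
print(robot.state())
print([a for a in dir(robot) if a[0]!='_'],[a for a in dir(optics) if a[0]!='_'], robot.grip_point_offset)
for n in("scene","top"):
    p,d=optics.grab_frame(n); cv2.imwrite(f"pics/{n}0.png",p[:,:,::-1]); print(n,optics.get_calibration(n))
    import numpy as np; np.save(f"pics/{n}0.npy",d)
E
```

```text
total 12
drwxr-xr-x  3 agent agent 4096 Dec  7 01:02 .
drwxr-xr-x 23 root  root  4096 Dec  7 01:02 ..
drwxr-xr-x  2 agent agent 4096 Dec  7 01:02 pics
{'t': 0.0, 'joint_pos': array([-1.38470359e+00,  1.04691188e-01,  9.64327646e-02,  1.56389770e+00,
       -1.09224287e-05,  1.35311318e+00]), 'qd': array([-4.58620298e-04, -3.31777587e-04, -1.07913023e-04, -4.38273896e-04,
       -5.20644933e-04,  4.62706599e-05]), 'joint_efforts': array([ 1.69561885e-03, -5.56925046e+01,  5.03652191e+01,  1.65890157e-02,
       -2.73928972e-04,  3.31138278e-05]), 'position': array([ 0.23568538, -0.55139563,  0.23050699]), 'ee_rot': array([-4.84492871e-04,  8.34533625e-01, -5.50956592e-01, -4.77028467e-04]), 'force': array([ 0.42639334, -0.51709547, -0.10463942]), 'torque': array([-0.00145944, -0.01167277, -0.02201438]), 'width': 0.08559499919037315}
['Unreachable', 'grip_point_offset', 'job_done', 'state'] ['get_calibration', 'grab_frame'] 0.0187
scene {'vfov': 54.34199314471702, 'cx': 320.97016913501005, 'cy': 200.8663952858547, 'xyz': array([ 1.38011392, -0.09370047,  0.95317284]), 'rotation': array([0.70553134, 0.28637658, 0.24372301, 0.60067718])}
top {'vfov': 56.492621672333975, 'cx': 318.6204862103259, 'cy': 194.7922394839522, 'xyz': array([0.37432155, 0.03462639, 1.10324137]), 'rotation': array([ 0.71296473,  0.07073311, -0.06718793, -0.69438023])}
```

View pics/scene0.png

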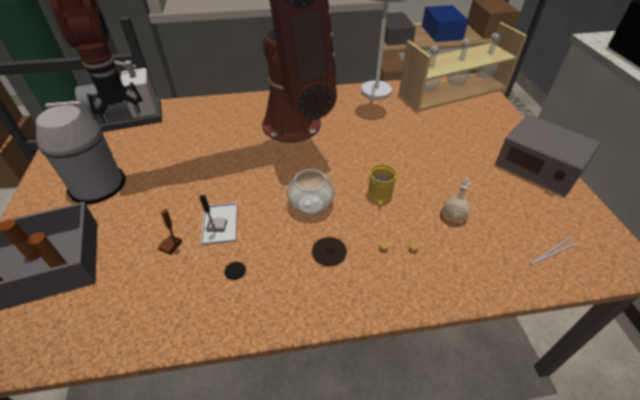

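View pics/top0.png

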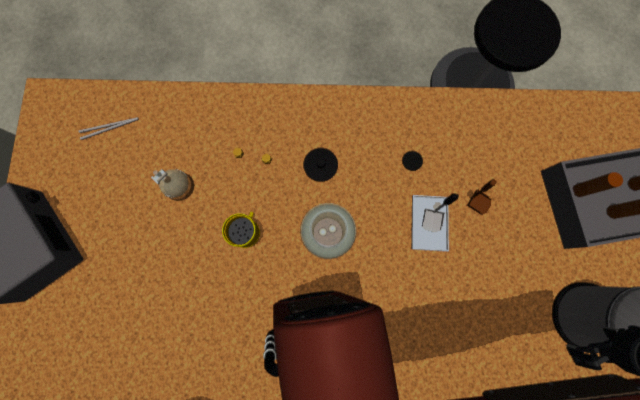

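```bash
cat > h.py <<'E'
import numpy as np, cv2
from scipy.spatial.transform import Rotation as R
def q2R(q): return R.from_quat([q[1],q[2],q[3],q[0]]).as_matrix()
def ray(c,u,v):
    f=200/np.tan(np.radians(c['vfov'])/2)
    d=np.array([(u-c['cx'])/f,-(v-c['cy'])/f,-1.0])
    return q2R(c['rotation'])@d
def atz(c,u,v,z):
    r=ray(c,u,v); o=np.array(c['xyz']); return o+r*(z-o[2])/r[2]
def atd(c,u,v,d): return np.array(c['xyz'])+ray(c,u,v)*d
def proj(c,p):
    f=200/np.tan(np.radians(c['vfov'])/2)
    q=q2R(c['rotation']).T@(np.array(p)-c['xyz']); return c['cx']+f*q[0]/-q[2], c['cy']-f*q[1]/-q[2]
def crop(p,x0,y0,x1,y1,s,fn):
    cv2.imwrite(fn,cv2.resize(p[y0:y1,x0:x1],None,fx=s,fy=s,interpolation=cv2.INTER_CUBIC))
E
python3 - <<'E'
from h import *
p=cv2.imread('pics/top0.png'); crop(p,380,140,520,260,5,'pics/t_scoop.png'); crop(p,210,140,370,260,5,'pics/t_mid.png')
p=cv2.imread('pics/scene0.png'); crop(p,140,170,260,290,5,'pics/s_scoop.png')
from workcell import optics
c=optics.get_calibration('top'); d=np.load('pics/top0.npy')
for n,u,v,z in [('lid',321,165,.013),('jarmouth',328,231,.118),('cart',240,230,.105),('gasket',412,161,.005),('cap',266,159,.02),('cap',237,153,.02),('flask',177,185,.06),('bench',380,300,0),('bench',100,300,0)]:
    print(n,atz(c,u,v,z).round(4),atd(c,u,v,d[v,u]).round(4))
E
```

```text
lid [0.6823 0.0383 0.013 ] [0.6728 0.0381 0.0465]
jarmouth [0.4722 0.0148 0.118 ] [0.4832 0.0126 0.0072]
cart [0.4699 0.2507 0.105 ] [0.4744 0.2609 0.0583]
gasket [ 0.7044 -0.2398  0.005 ] [ 0.7036 -0.2391  0.0078]
cap [0.6948 0.205  0.02  ] [0.6944 0.2049 0.021 ]
cap [0.7114 0.2941 0.02  ] [0.7099 0.293  0.0246]
flask [0.5987 0.4504 0.06  ] [0.5962 0.4456 0.0718]
bench [ 0.2905 -0.1405  0.    ] [ 0.2906 -0.1403  0.0014]
bench [0.269  0.6611 0.    ] [ 0.2689  0.6619 -0.0015]
```

View pics/t_scoop.png

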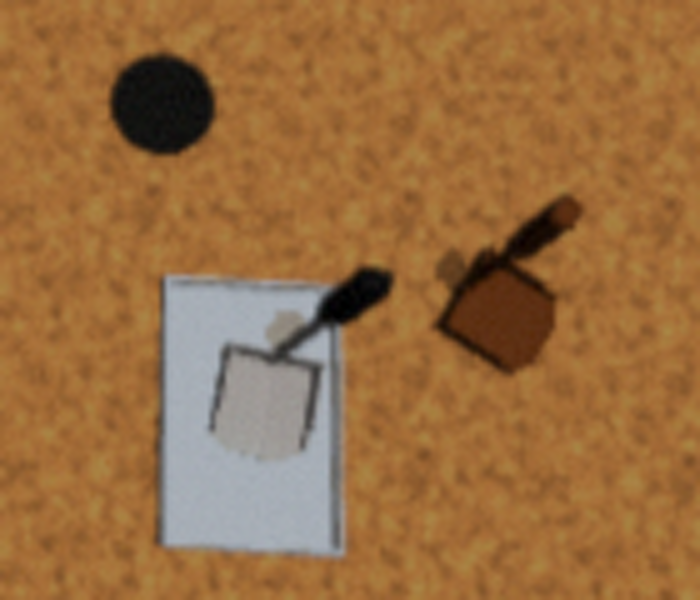

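View pics/t_mid.png

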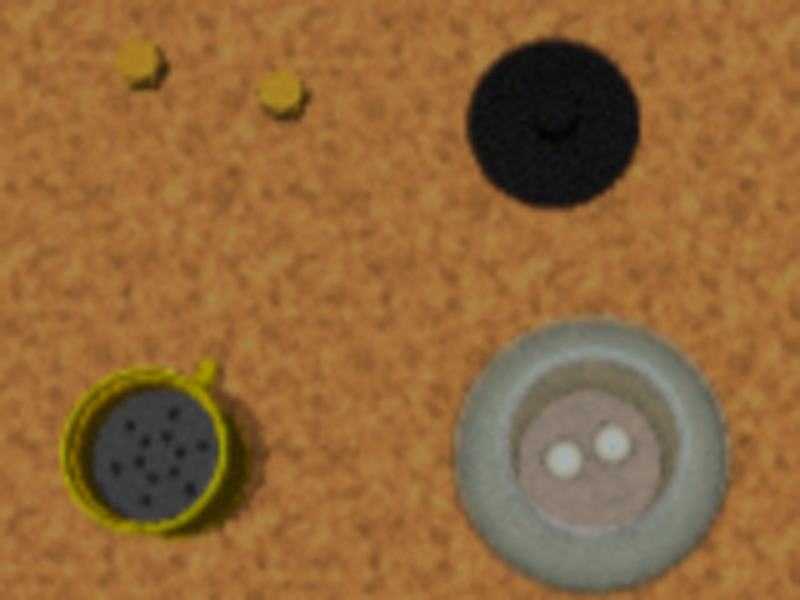

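View pics/s_scoop.png

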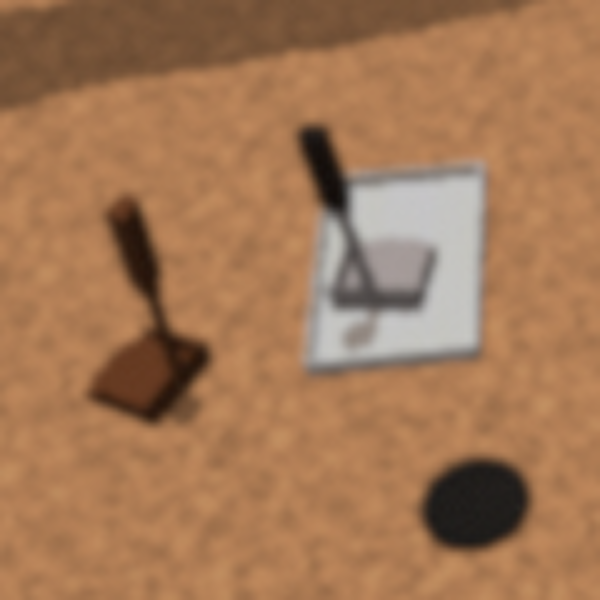

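```bash
python3 - <<'E'
from h import *
p=cv2.imread('pics/top0.png'); crop(p,295,198,362,265,10,'pics/t_jar.png'); 
p=cv2.imread('pics/scene0.png'); crop(p,275,160,345,225,10,'pics/s_jar.png')
E
```

```text
(no output)
```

View pics/t_jar.png

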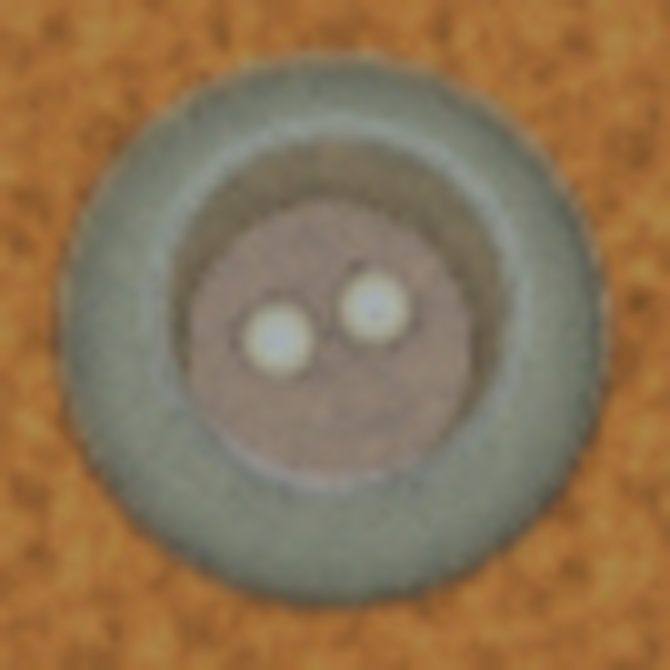

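View pics/s_jar.png

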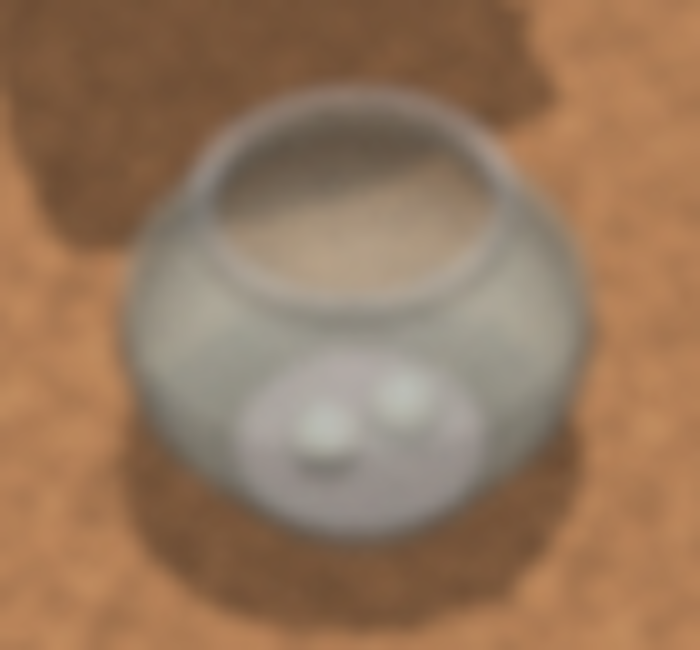

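```bash
python3 - <<'E'
from h import *
from workcell import optics
c=optics.get_calibration('top'); s=optics.get_calibration('scene'); d=np.load('pics/top0.npy')
def T(n,x,y,z,o=(295,198),k=10,cc=c):
    u,v=o[0]+(x+.5)/k-.5,o[1]+(y+.5)/k-.5
    P=atz(cc,u,v,z); print(n,round(u,1),round(v,1),P.round(4)); return P
T('floor',330,338,.006);T('belly',333,330,.062);T('mouth',337,303,.118)
a=T('ball1',278,340,.0185);b=T('ball2',375,306,.0185);print(np.linalg.norm(a-b),np.degrees(np.arctan2(*(a-b)[[1,0]])))
T('floorR',470,338,.006);T('floorL',190,338,.006);T('bellyL',62,330,.062);T('bellyR',605,330,.062)
S=lambda n,x,y,z:T(n,x,y,z,(275,160),10,s)
S('mouth_s',352,195,.118);S('floor_s',360,447,.006);S('b1',325,430,.0185);S('b2',403,397,.0185)
print('cart')
C=lambda n,x,y,z:T(n,x,y,z,(210,140),5)
C('rimL',62,450,.105);C('rimR',230,450,.105);C('rim c',146,450,.105);C('screen',155,455,.06)
C('lid',554,124,.013);C('lidL',467,124,.013);C('lidR',641,124,.013)
print('scoop')
K=lambda n,x,y,z:T(n,x,y,z,(380,140),5)
q=[K('BL top',225,347,.025),K('BR',320,365,.025),K('SL',210,432,.012),K('SR',303,450,.012),K('lip',262,460,.005),K('handle top',380,278,.178)]
e=q[0]-q[1];print(np.degrees(np.arctan2(e[1],e[0]))-90,np.linalg.norm(e))
e=q[1]-q[3];print(np.degrees(np.arctan2(e[1],e[0])))
t=[K('tTL',162,276,.012),K('tBL',162,547,.012),K('tBR',343,554,.012),K('tTR',340,290,.012)]
print(np.mean(t,axis=0),t[0]-t[1],t[3]-t[0])
K('look handle',568,208,.17);K('look blade',500,318,.0)
E
```

```text
floor 327.6 231.3 [0.4823 0.0138 0.006 ]
belly 327.9 230.6 [0.479  0.0141 0.062 ]
mouth 328.2 227.8 [0.4806 0.0143 0.118 ]
ball1 322.4 231.6 [0.48   0.0292 0.0185]
ball2 332.1 228.2 [0.4907 0.0012 0.0185]
0.030011402006982504 110.81675981216303
floorR 341.6 231.3 [ 0.4833 -0.0274  0.006 ]
floorL 313.6 231.3 [0.4812 0.0551 0.006 ]
bellyL 300.8 230.6 [0.477  0.0899 0.062 ]
bellyR 355.1 230.6 [ 0.481  -0.0619  0.062 ]
mouth_s 309.8 179.1 [0.4784 0.0162 0.118 ]
floor_s 310.6 204.2 [0.4816 0.0162 0.006 ]
b1 307.1 202.6 [0.4839 0.0043 0.0185]
b2 314.9 199.2 [0.4728 0.0323 0.0185]
cart
rimL 222.0 229.6 [0.4697 0.2992 0.105 ]
rimR 255.6 229.6 [0.4721 0.2089 0.105 ]
rim c 238.8 229.6 [0.4709 0.254  0.105 ]
screen 240.6 230.6 [0.4726 0.2587 0.06  ]
lid 320.4 164.4 [0.6841 0.0401 0.013 ]
lidL 303.0 164.4 [0.6827 0.0929 0.013 ]
lidR 337.8 164.4 [ 0.6855 -0.0126  0.013 ]
scoop
BL top 424.6 209.0 [ 0.5533 -0.2684  0.025 ]
BR 443.6 212.6 [ 0.5441 -0.3236  0.025 ]
SL 421.6 226.0 [ 0.5047 -0.2619  0.012 ]
SR 440.2 229.6 [ 0.4955 -0.316   0.012 ]
lip 432.0 231.6 [ 0.4897 -0.2939  0.005 ]
handle top 455.6 195.2 [ 0.5654 -0.3048  0.178 ]
-9.467381331653044 0.05592652586260338
-8.854371405566699
tTL 412.0 194.8 [ 0.5974 -0.2357  0.012 ]
tBL 412.0 249.0 [ 0.4369 -0.2322  0.012 ]
tBR 448.2 250.4 [ 0.4357 -0.337   0.012 ]
tTR 447.6 197.6 [ 0.5917 -0.3416  0.012 ]
[ 0.51543448 -0.28662797  0.012     ] [ 0.16052475 -0.0035305   0.        ] [-0.00574191 -0.10583973  0.        ]
look handle 493.2 181.2 [ 0.6063 -0.4059  0.17  ]
look blade 479.6 203.2 [ 0.5795 -0.441   0.    ]
```

```bash
cat >> h.py <<'E'
import json,os
def log(st):
    with open('fk.log','a') as f: f.write(json.dumps([list(map(float,st['joint_pos'])),list(map(float,st['position'])),list(map(float,st['ee_rot']))])+'\n')
def now():
    from workcell import robot
    st=robot.state(); log(st); return st,np.array(st['position']),q2R(st['ee_rot'])
def rows(way,p,Rm,hand,rd=4,show=True):
    """way: list of (pos,R) absolute per row; hand: int"""
    out=[]
    for P,Q in way:
        d=Rm.T@(np.array(P)-p); r=R.from_matrix(Rm.T@Q).as_rotvec()
        d=np.round(d,rd); r=np.round(r,rd); out.append(list(d)+list(r)+[hand])
        p=p+Rm@d; Rm=Rm@R.from_rotvec(r).as_matrix()
    if show:
        for i in range(0,len(out),12):
            print('['+', '.join(', '.join('%g'%x for x in o) for o in out[i:i+12])+']')
    return out
def interp(p,Rm,P,Q,n,ease=True):
    from scipy.spatial.transform import Slerp
    rv=R.from_matrix(Rm.T@Q).as_rotvec(); w=[]
    for i in range(1,n+1):
        s=i/n
        if ease: s=s*s*(3-2*s)*0.5+0.5*s
        w.append((p+(np.array(P)-p)*s, Rm@R.from_rotvec(rv*s).as_matrix()))
    return w
def scoopR(yaw,th=0.0):
    """scoop rotation: yaw (rad, dir of scoop x=lip->handle), th lip-down pitch"""
    return R.from_euler('z',yaw).as_matrix()@R.from_euler('y',-th).as_matrix()
M=np.array([[0,1,0],[1,0,0],[0,0,-1.]])  # columns: tool axes in scoop frame
def toolR(yaw,th=0.0): return scoopR(yaw,th)@M
E
python3 - <<'E'
from h import *
st,p,Rm=now()
yaw=np.radians(-9.3)
Q=toolR(yaw); P=np.array([.535,-.294,.235])
# force turn direction: about tool z negative
rv=R.from_matrix(Rm.T@Q).as_rotvec(); print(rv)
rows(interp(p,Rm,P,Q,20),p,Rm,0)
E
```

```text
[-1.61672160e-03  1.15400473e-04 -2.57550335e+00]
[-0.0034, -0.0108, -0.0001, -0, 0, -0.0737, 0, -0.0032, -0.0136, -0.0002, -0.0001, 0, -0.0911, 0, -0.0023, -0.0161, -0.0001, -0.0001, 0, -0.1066, 0, -0.0007, -0.0184, -0.0002, -0, 0, -0.1201, 0, 0.0017, -0.0201, -0.0003, -0.0001, 0, -0.1316, 0, 0.0047, -0.0212, -0.0002, -0.0001, 0, -0.1414, 0, 0.008, -0.0214, -0.0002, -0.0001, 0, -0.149, 0, 0.0115, -0.0208, -0.0003, -0.0001, 0, -0.1549, 0, 0.015, -0.0191, -0.0003, -0.0001, 0, -0.1587, 0, 0.018, -0.0168, -0.0003, -0.0001, 0, -0.1607, 0, 0.0205, -0.0137, -0.0002, -0.0001, 0, -0.1606, 0, 0.0221, -0.0102, -0.0003, -0.0001, 0, -0.1587, 0]
[0.0229, -0.0063, -0.0003, -0.0001, 0, -0.1549, 0, 0.0227, -0.0026, -0.0002, -0.0001, 0, -0.149, 0, 0.0216, 0.0007, -0.0003, -0.0001, 0, -0.1414, 0, 0.0199, 0.0035, -0.0002, -0.0001, 0, -0.1316, 0, 0.0175, 0.0056, -0.0002, -0.0001, 0, -0.1201, 0, 0.0149, 0.0067, -0.0002, -0.0001, 0, -0.1066, 0, 0.012, 0.0071, -0.0002, -0, 0.0001, -0.0911, 0, 0.0092, 0.0066, -0.0001, -0.0001, -0, -0.0737, 0]
```

```bash
python3 - <<'E'
from h import *
st,p,Rm=now()
yaw=np.radians(-9.3)
Q=toolR(yaw); P=np.array([.535,-.294,.235])
rows(interp(p,Rm,P,Q,20,False),p,Rm,0,3)
E
```

```text
[-0.006, -0.019, -0, -0, 0, -0.129, 0, -0.003, -0.019, -0, -0, 0, -0.129, 0, -0.001, -0.02, -0.001, -0, -0, -0.128, 0, 0.001, -0.02, 0, -0, -0, -0.129, 0, 0.004, -0.019, -0, -0, -0, -0.129, 0, 0.007, -0.019, -0, -0, -0, -0.129, 0, 0.009, -0.017, -0, -0.001, -0, -0.128, 0, 0.011, -0.017, -0.001, 0, -0, -0.129, 0, 0.013, -0.015, 0, 0, -0, -0.129, 0, 0.015, -0.013, -0, 0, 0, -0.129, 0, 0.016, -0.011, -0, 0, 0, -0.129, 0, 0.018, -0.008, -0.001, 0, 0, -0.128, 0]
[0.018, -0.007, 0, 0, 0, -0.129, 0, 0.02, -0.004, -0, -0, 0, -0.129, 0, 0.019, -0.001, -0, -0, 0, -0.129, 0, 0.02, 0.001, -0, -0, 0, -0.128, 0, 0.019, 0.003, -0.001, -0, 0, -0.129, 0, 0.019, 0.006, 0, -0, 0, -0.129, 0, 0.018, 0.009, -0, -0.001, -0, -0.129, 0, 0.017, 0.011, -0, 0, 0, -0.129, 0]
```

>>> drive_tool(steps=[-0.006,-0.019,0,0,0,-0.129,0,-0.003,-0.019,0,0,0,-0.129,0,-0.001,-0.02,0,0,0,-0.129,0,0.001,-0.02,0,0,0,-0.129,0,0.004,-0.019,0,0,0,-0.129,0,0.007,-0.019,0,0,0,-0.129,0,0.009,-0.017,0,0,0,-0.129,0,0.011,-0.017,0,0,0,-0.129,0,0.013,-0.015,0,0,0,-0.129,0,0.015,-0.013,0,0,0,-0.129,0,0.016,-0.011,0,0,0,-0.129,0,0.018,-0.008,0,0,0,-0.129,0], force=60)

```text
t: 1.3
position: [0.4153, -0.3856, 0.225]
ee_rot: [-0.005, 0.976, 0.217, -0.001]
force: [-0.0, -0.7, -0.4]
width: 0.0851
```

```bash
python3 - <<'E'
from h import *
st,p,Rm=now(); print(st['t'],p,st['joint_pos'],np.degrees(np.arctan2(Rm[1,0],Rm[0,0])))
yaw=np.radians(-9.3)
Q=toolR(yaw); P=np.array([.535,-.294,.235])
rows(interp(p,Rm,P,Q,12,False),p,Rm,0,3)
E
```

```text
1.3 [ 0.41534328 -0.38564152  0.22502268] [-0.98018079  0.01513455 -0.00640282  1.56022414  0.00207783  0.15291668] 25.077521928093187
[0.012, -0.003, -0.001, -0.001, -0, -0.081, 0, 0.013, -0.001, -0.001, -0.001, -0.001, -0.081, 0, 0.012, -0.001, -0, -0, -0, -0.081, 0, 0.013, 0, -0.001, -0.001, -0.001, -0.081, 0, 0.012, 0.002, -0.001, -0.001, -0, -0.08, 0, 0.013, 0.002, -0.001, -0.001, -0.001, -0.081, 0, 0.012, 0.003, -0.001, -0.001, -0, -0.081, 0, 0.012, 0.005, -0.001, -0.001, -0.001, -0.081, 0, 0.011, 0.005, -0, -0, -0, -0.081, 0, 0.011, 0.006, -0.001, -0.001, -0.001, -0.081, 0, 0.01, 0.007, -0.001, -0.001, -0, -0.081, 0, 0.01, 0.008, -0.001, -0.001, -0.001, -0.081, 0]
```

>>> drive_tool(steps=[0.015,-0.003,-0.001,-0.001,0,-0.097,0,0.015,-0.001,-0.001,-0.001,-0.001,-0.097,0,0.015,0,-0.001,-0.001,0,-0.097,0,0.015,0.001,-0.001,-0.001,-0.001,-0.097,0,0.015,0.003,-0.001,-0.001,0,-0.097,0,0.014,0.004,-0.001,-0.001,-0.001,-0.097,0,0.014,0.005,-0.001,-0.001,0,-0.097,0,0.013,0.007,-0.001,-0.001,0,-0.097,0,0.013,0.008,-0.001,-0.001,0,-0.097,0,0.012,0.009,-0.001,-0.001,0,-0.097,0,0,0,0,0,0,0,0])

```text
t: 2.4
position: [0.5382, -0.2852, 0.2303]
ee_rot: [-0.005, 0.747, 0.665, 0.001]
force: [0.1, -0.5, 0.6]
width: 0.0855
```

```bash
python3 - <<'E'
from h import *
from workcell import optics
st,p,Rm=now(); print(st['t'],p,st['joint_pos'],np.degrees(np.arctan2(Rm[1,0],Rm[0,0])),Rm[:,2])
c=optics.get_calibration('wrist'); q,d=optics.grab_frame('wrist'); cv2.imwrite('pics/w1.png',q[:,:,::-1]); np.save('pics/w1.npy',d)
import pickle; pickle.dump((c,p,Rm),open('pics/w1.pkl','wb')); print(c, Rm.T@(c['xyz']-p))
E
```

```text
2.4 [ 0.53820232 -0.28522932  0.2302828 ] [-0.70385981  0.14377437  0.13803307  1.57447404  0.00415816 -0.58890381] 83.41100935148954 [-0.0044894   0.00926547 -0.999947  ]
{'vfov': 63.573600020744365, 'cx': 319.1681234914515, 'cy': 197.87073144118474, 'xyz': array([ 0.46648334, -0.27929156,  0.37332359]), 'rotation': array([ 0.73909631, -0.10415624, -0.09876346,  0.65812909])} [-0.00108794 -0.07271559 -0.14265622]
```

View pics/w1.png

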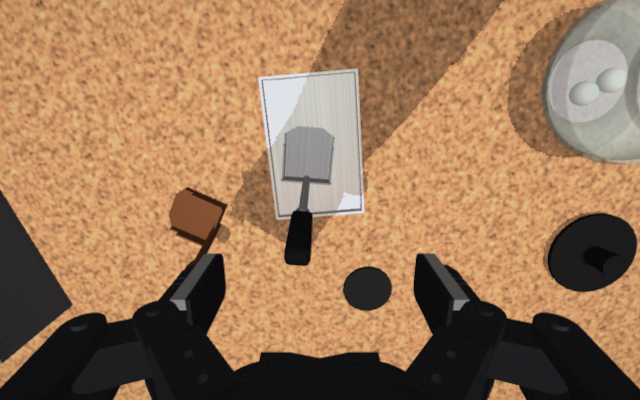

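```bash
python3 - <<'E'
from h import *
p=cv2.imread('pics/w1.png'); crop(p,240,110,370,280,5,'pics/w1c.png')
E
```

```text
(no output)
```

View pics/w1c.png

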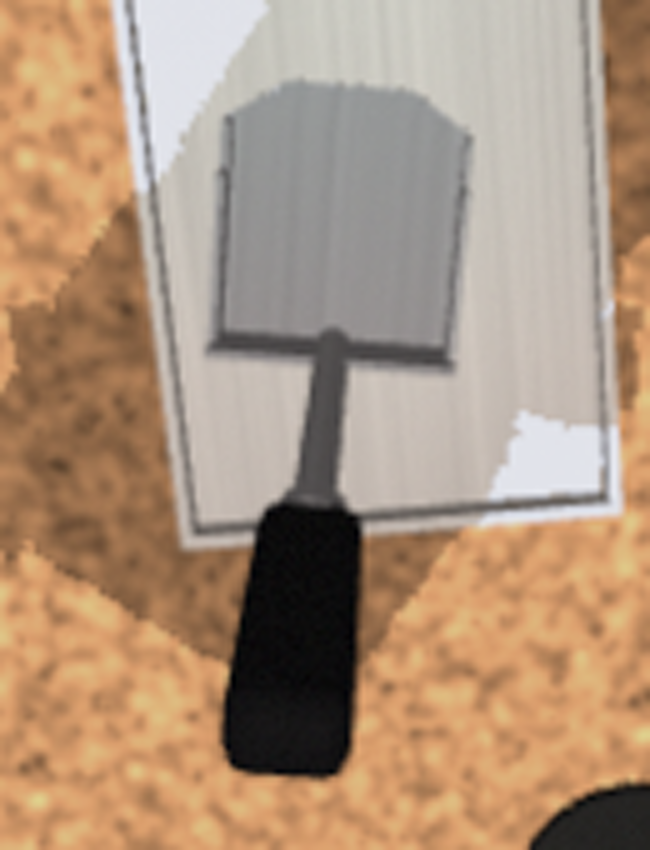

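```bash
python3 - <<'E'
from h import *
import pickle
from scipy.optimize import least_squares
c,_,_=pickle.load(open('pics/w1.pkl','rb'))
obs=[((300,82),(-30,14,1.5)),((412,92),(-30,-14,1.5)),((230,116),(-21,27,10)),((470,137),(-21,-27,10)),((211,350),(30,28,22)),((450,366),(30,-28,22)),((290,732),(44,0,175)),((316,497),(38,0,108))]
uv=np.array([(240+(a[0]+.5)/5-.5,110+(a[1]+.5)/5-.5) for a,_ in obs]); X=np.array([b for _,b in obs])/1000.
def f(v,full=False):
    W=(R.from_euler('z',v[2]).as_matrix()@X.T).T+[v[0],v[1],.003]
    return np.array([proj(c,w) for w in W])-uv
for perm in (1,-1):
    X2=X.copy(); X[:,1]*=perm
    r=least_squares(lambda v:f(v).ravel(),[.52,-.29,-.16]); print(perm,r.x,np.degrees(r.x[2]),r.cost); print(f(r.x).round(1).tolist()); 
    o=r.x; g=R.from_euler('z',o[2]).as_matrix()@[.042,0,.147]+[o[0],o[1],.003]; print('grip',g)
    X=X2
E
```

```text
1 [ 0.51990627 -0.29422563 -0.20385172] -11.67984343375365 5375.12166330028
[[23.7, 0.7], [-23.7, -3.6], [48.8, 3.8], [-48.1, -4.8], [49.4, 4.4], [-48.8, -3.0], [-0.0, 0.5], [-0.4, 5.6]]
grip [ 0.56103662 -0.30272823  0.15      ]
-1 [ 0.51935776 -0.29425975 -0.20186803] -11.566185965115354 21.447750632710907
[[-1.4, -2.1], [1.2, -1.9], [-0.3, -1.1], [0.7, -1.0], [-1.0, -0.3], [1.6, 0.7], [-0.1, -0.2], [-0.5, 5.0]]
grip [ 0.5605049  -0.30268074  0.15      ]
```

```bash
python3 - <<'E'
from h import *
st,p,Rm=now()
Q=toolR(np.radians(-11.3))
w=interp(p,Rm,[.5605,-.3022,.228],Q,3,False)+interp(np.array([.5605,-.3022,.228]),Q,[.5605,-.3022,.1315],Q,8,False)
rows(w,p,Rm,0,3)
E
```

```text
[-0.005, 0.008, 0.001, -0.002, -0.003, 0.026, 0, -0.004, 0.009, 0, -0.002, -0.003, 0.027, 0, -0.004, 0.008, 0.001, -0.002, -0.002, 0.026, 0, 0, 0, 0.012, -0, -0, -0, 0, 0, 0, 0.012, -0, -0, -0, 0, 0, 0, 0.012, -0, -0, -0, 0, 0, 0, 0.012, -0, -0, -0, 0, 0, 0, 0.012, -0, -0, -0, 0, 0, 0, 0.012, -0, -0, -0, 0, 0, 0, 0.012, -0, -0, -0, 0, 0, 0, 0.012, -0, -0, -0, 0]
```

>>> drive_tool(steps=[-0.005,0.008,0.001,-0.002,-0.003,0.026,0,-0.004,0.009,0,-0.002,-0.003,0.027,0,-0.004,0.008,0.001,-0.002,-0.002,0.026,0,0,0,0.006,0,0,0,0,0,0,0.014,0,0,0,0,0,0,0.014,0,0,0,0,0,0,0.014,0,0,0,0,0,0,0.014,0,0,0,0,0,0,0.014,0,0,0,0,0,0,0.014,0,0,0,0,0,0,0.005,0,0,0,0,0,0,0,0,0,0,0])

```text
t: 3.65
position: [0.5574, -0.3051, 0.1201]
ee_rot: [-0.003, 0.78, 0.626, -0.001]
force: [0.0, 0.0, -0.1]
width: 0.0851
```

```bash
python3 - <<'E'
from h import *
st,p,Rm=now(); print(st['t'],p,st['joint_pos'],Rm[:,2])
Q=toolR(np.radians(-11.3))
rows(interp(p,Rm,[.5605,-.3022,.1315],Q,2,False),p,Rm,0,4)
E
```

```text
3.65 [ 0.55737088 -0.30505281  0.12009703] [-7.05550054e-01  2.26726089e-01  3.05346376e-02  1.38015345e+00
 -1.30017999e-03 -4.87894001e-01] [-0.00506696  0.0026082  -0.99998376]
[0.0017, 0.0012, -0.0057, -0.0027, -0.0008, -0.0102, 0, 0.0018, 0.0012, -0.0057, -0.0028, -0.0007, -0.0102, 0]
```

>>> drive_tool(steps=[0.002,0.002,-0.006,-0.003,-0.001,-0.01,0,0.001,0.001,-0.004,-0.002,-0.001,-0.009,0,0,0,0,0,0,0,0])

```text
t: 3.95
position: [0.562, -0.3031, 0.1327]
ee_rot: [0.001, 0.773, 0.634, -0.0]
force: [0.1, 0.3, 0.5]
width: 0.0853
```

```bash
python3 - <<'E'
from h import *
from workcell import optics
st,p,Rm=now(); print(st['t'],p,st['joint_pos'],Rm[:,2],np.degrees(np.arctan2(Rm[1,0],Rm[0,0])))
q,d=optics.grab_frame('wrist'); cv2.imwrite('pics/w2.png',q[:,:,::-1])
E
```

```text
3.95 [ 0.56204999 -0.30311256  0.13270176] [-6.98674974e-01  2.21607728e-01  4.76690523e-02  1.39419279e+00
 -5.90771932e-04 -5.01924993e-01] [ 0.00166048 -0.0021664  -0.99999627] 78.72690555201329
```

View pics/w2.png

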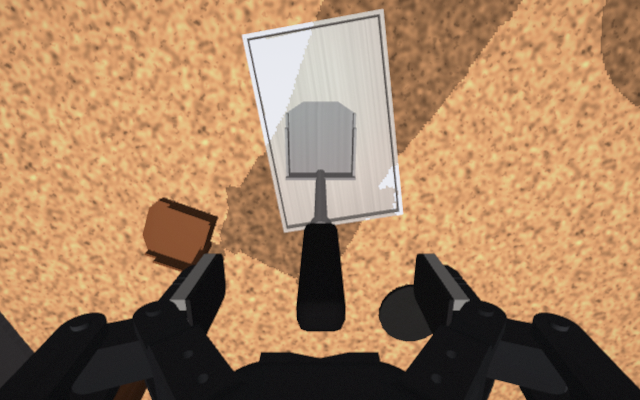

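>>> drive_tool(steps=[0,0,0,0,0,0,255,0,0,0,0,0,0,255,0,0,0,0,0,0,255,0,0,0,0,0,0,255,0,0,0,0,0,0,255,0,0,0,0,0,0,255], force=110)

```text
t: 4.6
position: [0.5626, -0.3035, 0.1336]
ee_rot: [0.002, 0.773, 0.634, 0.0]
force: [-0.8, 0.0, 0.2]
width: 0.0165
```

```bash
python3 - <<'E'
from h import *
from workcell import optics
st,p,Rm=now(); print(st['t'],p,st['joint_pos'],Rm[:,2],np.degrees(np.arctan2(Rm[1,0],Rm[0,0])),st['width'],st['force'])
import pickle
c=optics.get_calibration('wrist');q,d=optics.grab_frame('wrist'); cv2.imwrite('pics/w3.png',q[:,:,::-1]); crop(q[:,:,::-1],260,60,420,270,4,'pics/w3c.png')
pickle.dump((c,p,Rm),open('pics/w3.pkl','wb'))
E
```

```text
4.6 [ 0.56258981 -0.30346818  0.13362992] [-6.98731011e-01  2.21006847e-01  4.86699003e-02  1.39409240e+00
 -2.28119070e-04 -5.01588616e-01] [ 0.00319687 -0.00298369 -0.99999044] 78.70429923520321 0.01654687119832964 [-0.76483727  0.00561156  0.16600408]
```

View pics/w3c.png

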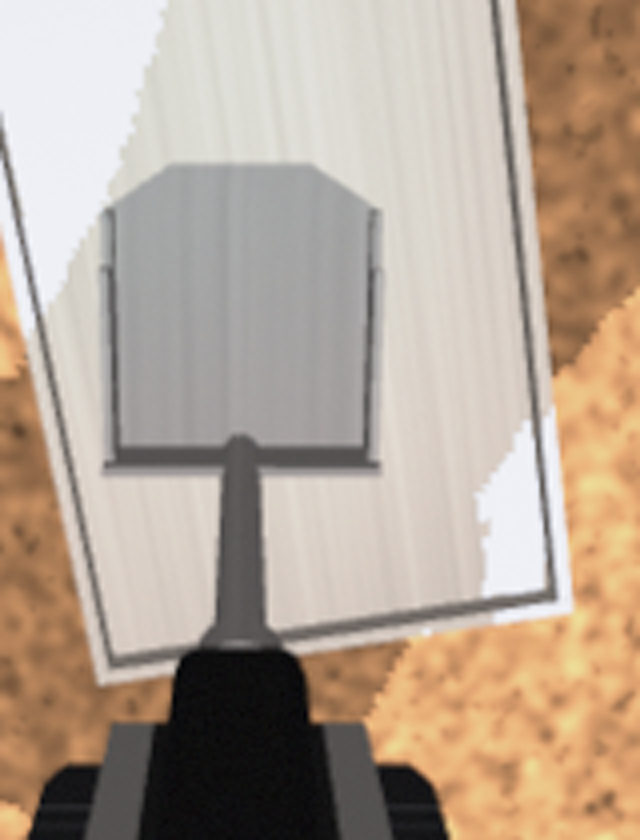

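```bash
python3 - <<'E'
from h import *
import pickle
from scipy.optimize import least_squares
c,p,Rm=pickle.load(open('pics/w3.pkl','rb'))
obs=[((170,163),(-30,-14,1.5)),((311,163),(-30,14,1.5)),((104,210),(-21,-28,9)),((380,210),(-21,28,9)),((104,466),(30,-28,22)),((380,466),(30,28,22)),((240,448),(29,0,4))]
uv=np.array([(260+(a[0]+.5)/4-.5,60+(a[1]+.5)/4-.5) for a,_ in obs]); X=np.array([b for _,b in obs])/1000.
f=lambda v:(np.array([proj(c,w) for w in (R.from_euler('z',v[2]).as_matrix()@X.T).T+[v[0],v[1],.003]])-uv)
r=least_squares(lambda v:f(v).ravel(),[.52,-.29,-.2]); print(r.x,np.degrees(r.x[2])); print(f(r.x).round(1).tolist())
# free pose in tool frame
def g(v):
    W=(R.from_rotvec(v[3:]).as_matrix()@X.T).T+v[:3]
    return (np.array([proj(c,w) for w in W])-uv).ravel()
r2=least_squares(g,[*r.x[:2],.003,0,0,r.x[2]]);print(r2.x,r2.cost)
S=R.from_euler('z',r.x[2]).as_matrix(); o=np.array([r.x[0],r.x[1],.003])
T=S.T@(p-o); print('TCP in scoop frame',T,'grip at',T+S.T@Rm[:,2]*-.0187); print('Rel rot',np.degrees(R.from_matrix(M.T@S.T@Rm).as_rotvec()))
E
```

```text
[ 0.52043792 -0.29569444 -0.19560084] -11.207102780020625
[[0.4, -1.0], [-0.0, -1.0], [-1.1, -0.8], [0.7, -0.9], [-0.7, 1.9], [0.4, 1.8], [0.3, 0.3]]
[ 0.52135775 -0.29605755 -0.00321371 -0.02597269 -0.04712919 -0.19927178] 0.922246785721482
TCP in scoop frame [0.04285897 0.00056697 0.13062992] grip at [0.04278948 0.00061008 0.14932974]
Rel rot [-0.2130024  -0.13192985  0.0883528 ]
```

```bash
cat >> h.py <<'E'
TS=np.array([.0429,.0006,.1306]); LIP=np.array([-.030,0,0])
J=np.array([.4805,.0148]); PSI=np.radians(20)
def tcp(u,z,th,v=0,psi=None,C=None):
    "u,z,v in mm relative to C; th deg lip-down"
    psi=PSI if psi is None else psi; C=J if C is None else C
    S=scoopR(psi,np.radians(th)); e=np.array([np.cos(psi),np.sin(psi)]); n=np.array([-e[1],e[0]])
    l=np.array([*(C+u/1000*e+v/1000*n),z/1000]); return l+S@(TS-LIP), S@M
def lipof(p,Rm,psi=None,C=None):
    C=J if C is None else C; psi=PSI if psi is None else psi
    S=Rm@M.T; l=p+S@(LIP-TS); e=np.array([np.cos(psi),np.sin(psi)]); n=np.array([-e[1],e[0]])
    d=l[:2]-C; return np.array([d@e*1000,d@n*1000,l[2]*1000,np.degrees(np.arcsin(np.clip(S[2,0],-1,1))),np.degrees(np.arctan2(S[1,0],S[0,0])),np.degrees(np.arcsin(S[2,1]))])
E
python3 - <<'E'
from h import *
st,p,Rm=now(); print(lipof(p,Rm))
A=p+[0,0,.145]
print(tcp(-8,150,50))
w=interp(p,Rm,A,Rm,7)
rows(w,p,Rm,255,3)
P,Q=tcp(-8,155,50); print(np.linalg.norm(R.from_matrix(Rm.T@Q).as_rotvec()),P-A)
E
```

```text
[-9.41105856e+01 -2.90340808e+02  2.76959530e+00  2.10991944e-01
 -1.12990662e+01 -1.36858812e-01]
(array([ 0.42279858, -0.00556309,  0.2897927 ]), array([[-0.34202014,  0.60402277,  0.71984631],
       [ 0.93969262,  0.21984631,  0.26200263],
       [ 0.        ,  0.76604444, -0.64278761]]))
[-0, 0, -0.014, 0, 0, 0, 255, -0, 0, -0.021, 0, 0, 0, 255, -0, 0, -0.025, 0, 0, 0, 255, -0, 0, -0.025, 0, 0, 0, 255, -0, 0, -0.025, 0, 0, 0, 255, -0, 0, -0.021, 0, 0, 0, 255, -0, 0.001, -0.014, 0, 0, 0, 255]
1.017634825148178 [-0.13976243  0.29795044  0.01615734]
```

>>> drive_tool(steps=[0,0,-0.008,0,0,0,255,0,0,-0.018,0,0,0,255,0,0,-0.022,0,0,0,255,0,0,-0.025,0,0,0,255,0,0,-0.025,0,0,0,255,0,0,-0.018,0,0,0,255,0,0,-0.008,0,0,0,255,0,0,0,0,0,0,255])

```text
t: 5.45
position: [0.5607, -0.3023, 0.2627]
ee_rot: [0.0, 0.773, 0.634, -0.0]
force: [-0.7, -0.1, -2.0]
width: 0.0163
```

```bash
python3 - <<'E'
from h import *
st,p,Rm=now(); print(st['t'],p,st['joint_pos'],st['force'],st['width'],lipof(p,Rm))
P,Q=tcp(-8,160,50)
rows(interp(p,Rm,P,Q,14),p,Rm,255,3)
E
```

```text
5.45 [ 0.56074633 -0.30231133  0.26267563] [-6.98928159e-01  2.30821020e-01  2.94090491e-01  1.63377823e+00
 -8.11960508e-04 -5.01446976e-01] [-0.72458467 -0.06139791 -2.04180378] 0.016314643331055922 [-9.57167751e+01 -2.88142039e+02  1.32086255e+02 -7.91508048e-03
 -1.13148484e+01 -4.87145146e-02]
[0.011, -0.008, -0.002, -0.037, 0.01, -0.022, 255, 0.015, -0.011, -0.002, -0.047, 0.014, -0.029, 255, 0.019, -0.012, -0.003, -0.057, 0.016, -0.034, 255, 0.021, -0.012, -0.004, -0.065, 0.018, -0.039, 255, 0.024, -0.012, -0.005, -0.07, 0.019, -0.042, 255, 0.025, -0.012, -0.005, -0.074, 0.021, -0.044, 255, 0.027, -0.01, -0.006, -0.075, 0.021, -0.045, 255, 0.028, -0.009, -0.005, -0.076, 0.022, -0.046, 255, 0.027, -0.006, -0.006, -0.074, 0.02, -0.044, 255, 0.026, -0.005, -0.005, -0.07, 0.02, -0.042, 255, 0.024, -0.003, -0.005, -0.064, 0.018, -0.039, 255, 0.022, -0.002, -0.004, -0.057, 0.016, -0.034, 255]
[0.018, -0.001, -0.003, -0.048, 0.014, -0.029, 255, 0.014, 0.001, -0.002, -0.037, 0.01, -0.022, 255]
```

>>> drive_tool(steps=[0.011,-0.008,-0.007,-0.037,0.01,-0.022,255,0.015,-0.011,-0.007,-0.047,0.014,-0.029,255,0.019,-0.012,-0.008,-0.057,0.016,-0.034,255,0.021,-0.012,-0.009,-0.065,0.018,-0.039,255,0.024,-0.012,-0.007,-0.07,0.019,-0.042,255,0.025,-0.012,-0.005,-0.074,0.021,-0.044,255,0.027,-0.01,-0.006,-0.075,0.021,-0.045,255,0.028,-0.009,-0.005,-0.076,0.022,-0.046,255,0.025,-0.006,-0.005,-0.07,0.02,-0.042,255,0.015,-0.003,-0.003,-0.04,0.012,-0.024,255,0.005,0,0,-0.01,0.003,-0.007,255,0,0,0,0,0,0,255])

```text
t: 6.65
position: [0.4694, -0.0907, 0.2973]
ee_rot: [0.157, 0.599, 0.738, 0.268]
force: [0.8, -0.4, -1.4]
width: 0.0166
```

```bash
python3 - <<'E'
from h import *
st,p,Rm=now(); print(st['t'],p,st['joint_pos'],st['force'],st['width'],lipof(p,Rm).round(1))
P,Q=tcp(-8,150,50)
rows(interp(p,Rm,P,Q,8),p,Rm,255,3)
E
```

```text
6.65 [ 0.46937901 -0.09070722  0.29734257] [-0.86457804 -0.84048259 -0.63793088  1.52868628  0.58961864 -0.99634167] [ 0.78271805 -0.44204102 -1.37104861] 0.016580634150168517 [-27.6 -84.7 149.4  35.8   9.8   5.2]
[0.008, -0.003, -0, -0.02, 0.001, -0.012, 255, 0.011, -0.003, -0, -0.029, 0.001, -0.017, 255, 0.013, -0.004, -0.001, -0.034, 0.002, -0.021, 255, 0.015, -0.004, -0.001, -0.037, 0.002, -0.022, 255, 0.014, -0.003, -0, -0.037, 0.002, -0.023, 255, 0.014, -0.003, -0.001, -0.034, 0.001, -0.02, 255, 0.011, -0.002, -0.001, -0.029, 0.002, -0.017, 255, 0.008, -0.002, -0, -0.02, 0.001, -0.013, 255]
```

```bash
cat > fk.py <<'E'
from h import *
from scipy.optimize import least_squares
D=[json.loads(l) for l in open('fk.log')]
def ax(a,q,t):
    a=np.array(a,float); Rr=R.from_rotvec(a*t).as_matrix(); T=np.eye(4); T[:3,:3]=Rr; T[:3,3]=np.array(q)-Rr@np.array(q); return T
def fk(v,j,s5=1,s6=1):
    x2,z2,x3,z3,x4,z4,x5,y5,xt,yt,zt,r0,r1=v
    y=[0,1,0]
    T=ax([0,0,1],[0,0,0],j[0])@ax(y,[x2,0,z2],j[1])@ax(y,[x3,0,z3],-j[2])@ax(y,[x4,0,z4],j[3])@ax([0,0,s5],[x5,y5,0],j[4])@ax([s6,0,0],[0,yt,zt],j[5])
    H=np.eye(4); H[:3,3]=[xt,yt,zt]
    # tool z forward (x), roll r0
    H[:3,:3]=R.from_euler('x',r0).as_matrix()@R.from_euler('z',r1).as_matrix()@np.array([[0,0,1],[1,0,0],[0,1,0.]])
    return T@H
def fit():
    best=None
    for s5 in(1,-1):
      for s6 in (1,-1):
        for r0 in (0,1.57,3.14,-1.57):
          def res(v):
            o=[]
            for j,p,q in D:
                T=fk(v,j,s5,s6); o+=list((T[:3,3]-p)*1000); o+=list(R.from_matrix(T[:3,:3].T@q2R(q)).as_rotvec()*200)
            return np.array(o)
          for s in (1,):
            v0=[0,.2,0,.6,.4,.6,.5,0.13,.7,0.13,.6,r0,0]
            r=least_squares(res,v0,loss='linear',max_nfev=300)
            if best is None or r.cost<best[0]: best=(r.cost,s5,s6,r.x,res(r.x))
    return best
if __name__=='__main__':
    b=fit(); print(len(D),b[0],b[1],b[2],b[3].round(4)); print(b[4].reshape(-1,6).round(1))
    np.save('fk.npy',np.r_[b[1],b[2],b[3]])
E
python3 fk.py
```

```text
11 4.956455761071148e-25 1 1 [0.     0.2963 0.     0.6334 0.5505 0.6788 0.6891 0.1296 0.9924 0.1296
 0.6788 0.     0.    ]
[[ 0.  0. -0. -0. -0.  0.]
 [ 0.  0. -0. -0. -0.  0.]
 [-0.  0.  0. -0. -0.  0.]
 [-0.  0.  0. -0. -0.  0.]
 [-0.  0. -0. -0.  0. -0.]
 [ 0. -0. -0. -0. -0.  0.]
 [-0.  0. -0. -0. -0. -0.]
 [-0.  0. -0. -0. -0.  0.]
 [ 0. -0.  0. -0. -0. -0.]
 [-0.  0.  0. -0.  0. -0.]
 [ 0.  0.  0. -0.  0.  0.]]
```

```bash
cat > ik.py <<'E'
from fk import *
V=np.load('fk.npy'); 
LO=np.array([-2.99,-.84,-1.1,-1.84,-1.51,-3.14]);HI=np.array([2.99,1.86,1.16,2.11,1.56,3.14])
def ik(P,Q,seed,m=.03):
    def res(j):
        T=fk(V[2:],j,V[0],V[1]); return np.r_[(T[:3,3]-P)*1000,R.from_matrix(T[:3,:3].T@Q).as_rotvec()*200]
    best=None
    for s in seed:
        r=least_squares(res,np.clip(s,LO+m+.001,HI-m-.001),bounds=(LO+m,HI-m),max_nfev=60)
        if best is None or r.cost<best[1]: best=(r.x,r.cost,res(r.x))
        if best[1]<1e-3: break
    return best
E
cat > scan.py <<'E'
from ik import *
from workcell import robot
seeds=[np.array(robot.state()['joint_pos']),np.array([-.2,-.3,-.3,1,.3,-.5]),np.array([-.2,.2,.2,1.5,0,0])]
path=[(-8,150,50),(-8,60,50),(20,25,50),(20,7,50),(5,7,35),(-10,7,28),(-22,7,20),(-32,7,12),(-39,7,0),(-47,23,-10),(-58,45,-20),(-32,110,-20),(-32,150,-20)]
for ps in range(-180,180,20):
    o=[];s=list(seeds)
    for u,z,th in path:
        P,Q=tcp(u,z,th,psi=np.radians(ps)); b=ik(P,Q,s); o.append(b[1]); 
        if b[1]<1e-2: s=[b[0]]+seeds
    print(ps,np.sqrt(2*np.array(o)).round(0).astype(int))
E
python3 scan.py
```

```text
-180 [85 56 38 33  0  0  0  0  0  0 23 30 26]
-160 [74 46 29 24  0  0  0  0  0  0 13 18 14]
-140 [52 26  9  4  0  0  0  0  0  0  0  0  0]
-120 [21  0  0  0  0  0  0  0  0  0  0  0  0]
-100 [0 0 0 0 0 0 0 0 0 0 0 0 0]
-80 [0 0 0 0 0 0 0 0 0 0 0 0 0]
-60 [0 0 0 0 0 0 0 0 0 0 0 0 0]
-40 [28 31 31 30 13  1  0  0  0  0  0  0  0]
-20 [81 85 80 80 41 21  0  0  0  0  0  0  0]
0 [106 114 106 106  50  27   0   0   0   0   0   0   0]
20 [55 58 57 56 33 15  0  0  0  0  0  0  0]
40 [0 1 3 2 0 0 0 0 0 0 0 0 0]
60 [0 0 0 0 0 0 0 0 0 0 0 0 0]
80 [0 0 0 0 0 0 0 0 0 0 0 0 0]
100 [23  0  0  0  0  0  0  0  0  0  0  0  0]
120 [50 18  1  0  0  0  0  0  0  0  0  0  0]
140 [71 40 23 17  0  0  0  0  0  0  0  0  0]
160 [83 54 36 31  0  0  0  0  0  0 17 23 19]
```

```bash
cat > scan2.py <<'E'
from ik import *
from workcell import robot
seeds=[np.array(robot.state()['joint_pos'])]
path=[(-8,150,50),(-8,60,50),(20,25,50),(20,7,50),(5,7,35),(-10,7,28),(-22,7,20),(-32,7,12),(-39,7,0),(-47,23,-10),(-58,45,-20),(-32,110,-20),(-32,150,-20)]
for ps in (45,52):
    o=[];s=list(seeds)
    for u,z,th in path:
        P,Q=tcp(u,z,th,psi=np.radians(ps)); b=ik(P,Q,s); print(ps,(u,z,th),round(np.sqrt(2*b[1]),1),b[0].round(2))
        s=[b[0]]+seeds
E
python3 scan2.py
```

```text
45 (-8, 150, 50) 0.0 [-1.01 -0.66 -0.64  1.85  0.84 -1.92]
45 (-8, 60, 50) 0.0 [-1.01 -0.66 -0.81  1.69  0.84 -1.92]
45 (20, 25, 50) 0.0 [-0.92 -0.68 -0.88  1.54  0.86 -1.79]
45 (20, 7, 50) 0.0 [-0.92 -0.67 -0.9   1.5   0.86 -1.79]
45 (5, 7, 35) 0.0 [-0.68 -0.7  -0.81  1.39  0.61 -1.44]
45 (-10, 7, 28) 0.0 [-0.58 -0.65 -0.74  1.38  0.48 -1.34]
45 (-22, 7, 20) 0.0 [-0.46 -0.55 -0.65  1.36  0.33 -1.22]
45 (-32, 7, 12) 0.0 [-0.34 -0.43 -0.54  1.36  0.19 -1.12]
45 (-39, 7, 0) 0.0 [-0.18 -0.18 -0.35  1.4  -0.   -0.97]
45 (-47, 23, -10) 0.0 [-0.08  0.03 -0.16  1.5  -0.13 -0.86]
45 (-58, 45, -20) 0.0 [-0.    0.23  0.04  1.63 -0.25 -0.76]
45 (-32, 110, -20) 0.0 [ 0.03  0.29  0.23  1.76 -0.24 -0.73]
45 (-32, 150, -20) 0.0 [ 0.03  0.3   0.31  1.83 -0.24 -0.73]
52 (-8, 150, 50) 0.0 [-0.98 -0.49 -0.53  1.88  0.81 -2.05]
52 (-8, 60, 50) 0.0 [-0.98 -0.47 -0.68  1.72  0.81 -2.05]
52 (20, 25, 50) 0.0 [-0.91 -0.48 -0.75  1.58  0.84 -1.94]
52 (20, 7, 50) 0.0 [-0.91 -0.47 -0.77  1.55  0.84 -1.94]
52 (5, 7, 35) 0.0 [-0.68 -0.57 -0.72  1.43  0.61 -1.59]
52 (-10, 7, 28) 0.0 [-0.59 -0.56 -0.67  1.41  0.49 -1.48]
52 (-22, 7, 20) 0.0 [-0.47 -0.49 -0.6   1.39  0.34 -1.36]
52 (-32, 7, 12) 0.0 [-0.35 -0.4  -0.52  1.38  0.2  -1.25]
52 (-39, 7, 0) 0.0 [-0.18 -0.19 -0.36  1.4  -0.   -1.08]
52 (-47, 23, -10) 0.0 [-0.07 -0.   -0.19  1.48 -0.14 -0.97]
52 (-58, 45, -20) 0.0 [ 0.02  0.19 -0.01  1.6  -0.27 -0.86]
52 (-32, 110, -20) 0.0 [ 0.05  0.24  0.17  1.73 -0.26 -0.82]
52 (-32, 150, -20) 0.0 [ 0.05  0.25  0.25  1.8  -0.26 -0.82]
```

```bash
sed -i 's/^J=.*/J=np.array([.4805,.0148]); PSI=np.radians(47)/' h.py; cat > chk.py <<'E'
from ik import *
zz=np.array([6,23,34,48,62,77,93,103,118])/1000; rr=np.array([42,50,62,72,75,72,60,45.5,45])/1000
pts=[]
for y in np.linspace(-.028,.028,9):
    for x in np.linspace(-.021,.030,8): pts.append((x,y,0))
    pts.append((.030,y,.022))
for y in np.linspace(-.014,.014,5): pts+=[(-.030,y,0),(-.0255,y*1.5,0)]
for x in np.linspace(-.01,.03,6): pts+=[(x,.028,.016),(x,-.028,.016)]
pts+=[(-.021,.028,.009),(-.021,-.028,.009)]
for z in np.linspace(.004,.108,30):
    cx=.029+(z-.004)*np.tan(np.radians(5))
    for a in np.linspace(0,2*np.pi,8,endpoint=False): pts.append((cx+.004*np.cos(a),.004*np.sin(a),z))
for z in np.linspace(.108,.175,20):
    cx=.029+(z-.004)*np.tan(np.radians(5))
    for sx in(-.007,.007):
        for sy in (-.009,.009): pts.append((cx+sx,sy,z))
pts=np.array(pts); isblade=np.arange(len(pts))<9*9+10+12+2
def clear(u,z,th,v=0):
    S=scoopR(0,np.radians(th)); o=np.array([u,v,z])/1000
    W=(S@(pts-LIP).T).T+o
    m=(W[:,2]<.118)
    r=np.hypot(W[:,0],W[:,1]); c=np.interp(W[:,2],zz,rr)-r
    fl=(W[:,2]-.006)[r<.045].min() if (r<.045).any() else 9
    i=np.argmin(np.where(m,c,9)); 
    return (c[i]*1000 if m.any() else 999), fl*1000, ('blade' if isblade[i] else 'handle'), W[i]*1000
E
cat > p1.py <<'E'
from chk import *
path=[(-8,150,50),(-8,60,50),(0,52,52),(10,44,54),(18,38,55),(25,30,56),(27,18,56),(27,8,56)]
from workcell import robot
s=[np.array(robot.state()['joint_pos'])]
for u,z,th in path:
    P,Q=tcp(u,z,th,-1); b=ik(P,Q,s); s=[b[0]]+s[-1:]
    c=clear(u,z,th,-1); print((u,z,th),round(np.sqrt(2*b[1]),1),b[0].round(2),np.round(c[0],1),round(c[1],1),c[2],c[3].round(0))
E
python3 p1.py
```

```text
(-8, 150, 50) 0.0 [-1.01 -0.6  -0.61  1.86  0.84 -1.96] 999 144.0 blade [ -2. -29. 157.]
(-8, 60, 50) 0.0 [-1.01 -0.6  -0.77  1.7   0.84 -1.96] 3.3 54.0 blade [ 31. -29. 106.]
(0, 52, 52) 0.0 [-1.02 -0.58 -0.79  1.68  0.86 -1.99] 3.9 46.0 blade [ 37. -29.  99.]
(10, 44, 54) 0.0 [-1.02 -0.56 -0.81  1.67  0.89 -2.01] 3.6 38.0 blade [ 32. -29. 102.]
(18, 38, 55) 0.0 [-1.01 -0.54 -0.82  1.64  0.91 -2.01] 4.5 32.0 blade [ 52. -29.  87.]
(25, 30, 56) 0.0 [-1.01 -0.53 -0.84  1.62  0.93 -2.01] 4.6 24.0 blade [ 59. -29.  80.]
(27, 18, 56) 0.0 [-1.   -0.52 -0.85  1.59  0.93 -2.  ] 6.7 12.0 blade [ 61. -29.  68.]
(27, 8, 56) 0.0 [-1.   -0.51 -0.87  1.57  0.93 -2.  ] 3.0 2.0 blade [ 36. -29.  22.]
```

```bash
python3 - <<'E'
from chk import *
for z,th in [(110,50),(100,50),(80,50),(70,50),(60,50),(52,52),(44,54)]:
    b=max((clear(u,z,th,-1)[0],u) for u in range(-40,30,2)); print(z,th,b)
st,p,Rm=now(); P,Q=tcp(-12,155,50,-1)
w=interp(p,Rm,P,Q,10); o=rows(w,p,Rm,255,3)
s=[st['joint_pos']]
for P,Q in w:
    b=ik(P,Q,s,.005); s=[b[0]]; print(round(b[1],2),b[0].round(2),lipof(P,Q)[2].round(0))
E
```

```text
110 50 (np.float64(16.036057017796068), -6)
100 50 (np.float64(15.471551869172927), -4)
80 50 (np.float64(12.577353765059716), -16)
70 50 (np.float64(12.614791628845158), -24)
60 50 (np.float64(14.092182247781373), -28)
52 52 (np.float64(16.073637031240114), -22)
44 54 (np.float64(16.412724432463), -18)
[0.004, -0.001, -0, -0.014, 0.021, -0.031, 255, 0.006, -0.002, -0.001, -0.018, 0.03, -0.043, 255, 0.007, -0.001, 0, -0.023, 0.035, -0.052, 255, 0.007, -0.002, 0, -0.025, 0.04, -0.057, 255, 0.008, -0.001, 0.001, -0.026, 0.042, -0.061, 255, 0.009, -0, 0, -0.026, 0.041, -0.061, 255, 0.007, -0, 0.001, -0.025, 0.04, -0.057, 255, 0.007, -0, 0.001, -0.023, 0.035, -0.052, 255, 0.006, 0, 0.002, -0.018, 0.03, -0.043, 255, 0.004, 0.001, 0.001, -0.014, 0.021, -0.031, 255]
0.08 [-0.88 -0.83 -0.64  1.55  0.62 -1.06] 150.0
0.0 [-0.9  -0.83 -0.64  1.57  0.65 -1.14] 150.0
0.0 [-0.92 -0.82 -0.65  1.61  0.69 -1.24] 150.0
0.0 [-0.95 -0.8  -0.64  1.65  0.73 -1.35] 151.0
0.0 [-0.97 -0.77 -0.64  1.7   0.76 -1.47] 151.0
0.0 [-0.99 -0.73 -0.63  1.74  0.79 -1.6 ] 152.0
0.0 [-1.   -0.69 -0.62  1.79  0.81 -1.72] 153.0
0.0 [-1.01 -0.66 -0.61  1.82  0.82 -1.82] 154.0
0.0 [-1.01 -0.62 -0.6   1.86  0.83 -1.91] 154.0
0.0 [-1.02 -0.6  -0.6   1.88  0.83 -1.97] 155.0
```

>>> drive_tool(steps=[0.004,-0.001,0,-0.014,0.021,-0.031,255,0.006,-0.002,-0.001,-0.018,0.03,-0.043,255,0.007,-0.001,0,-0.023,0.035,-0.052,255,0.007,-0.002,0,-0.025,0.04,-0.057,255,0.008,-0.001,0.001,-0.026,0.042,-0.061,255,0.009,0,0,-0.026,0.041,-0.061,255,0.007,0,0.001,-0.025,0.04,-0.057,255,0.007,0,0.001,-0.023,0.035,-0.052,255,0.006,0,0.002,-0.018,0.03,-0.043,255,0.003,0,0,-0.007,0.01,-0.015,255,0,0,0,0,0,0,255])

```text
t: 7.75
position: [0.4348, -0.0356, 0.2944]
ee_rot: [0.156, 0.33, 0.848, 0.384]
force: [-0.8, -0.2, -1.8]
width: 0.0165
```

```bash
python3 - <<'E'
from h import *
from workcell import optics
st,p,Rm=now(); print(st['t'],p,st['joint_pos'].round(3),st['force'],st['width'],lipof(p,Rm).round(1))
c=optics.get_calibration('wrist');q,d=optics.grab_frame('wrist'); cv2.imwrite('pics/w4.png',q[:,:,::-1]); 
import pickle; pickle.dump((c,p,Rm,d),open('pics/w4.pkl','wb'))
E
```

```text
7.75 [ 0.4348488  -0.0355901   0.29439212] [-1.016 -0.609 -0.594  1.872  0.818 -1.968] [-0.7679612  -0.16974138 -1.76131069] 0.016535659167333745 [-17.2  -3.  153.7  49.   47.8  -0.6]
```

View pics/w4.png

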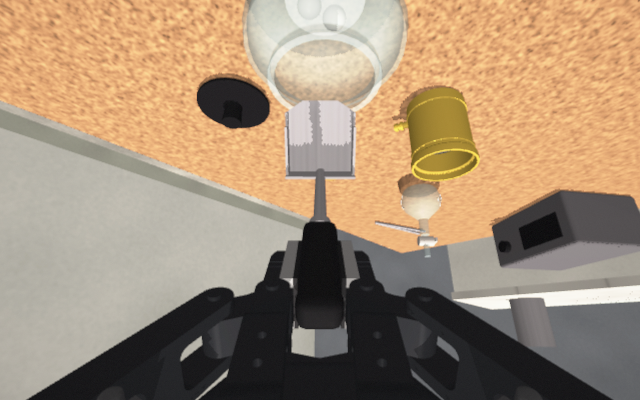

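```bash
python3 - <<'E'
from h import *
import pickle
c,p,Rm,d=pickle.load(open('pics/w4.pkl','rb'))
im=cv2.imread('pics/w4.png')
for r,col in((.045,(0,0,255)),(.0515,(0,255,0))):
    for a in np.linspace(0,2*np.pi,60):
        u,v=proj(c,[J[0]+r*np.cos(a),J[1]+r*np.sin(a),.118]); 
        if 0<=u<640 and 0<=v<400: cv2.circle(im,(int(round(u)),int(round(v))),0,col,-1)
for b in ([.480,.0292,.0185],[.4907,.0012,.0185]): print(proj(c,b))
S=Rm@M.T
for q in [(-30,14,1),(-30,-14,1),(30,28,22),(30,-28,22)]:
    u,v=proj(c,p+S@(np.array(q)/1000-TS)); cv2.circle(im,(int(round(u)),int(round(v))),1,(255,0,0),-1)
crop(im,225,0,425,190,4,'pics/w4c.png')
E
```

```text
(np.float64(333.6001966022993), np.float64(18.580778105829012))
(np.float64(307.8656464619695), np.float64(6.51881420992305))
```

View pics/w4c.png

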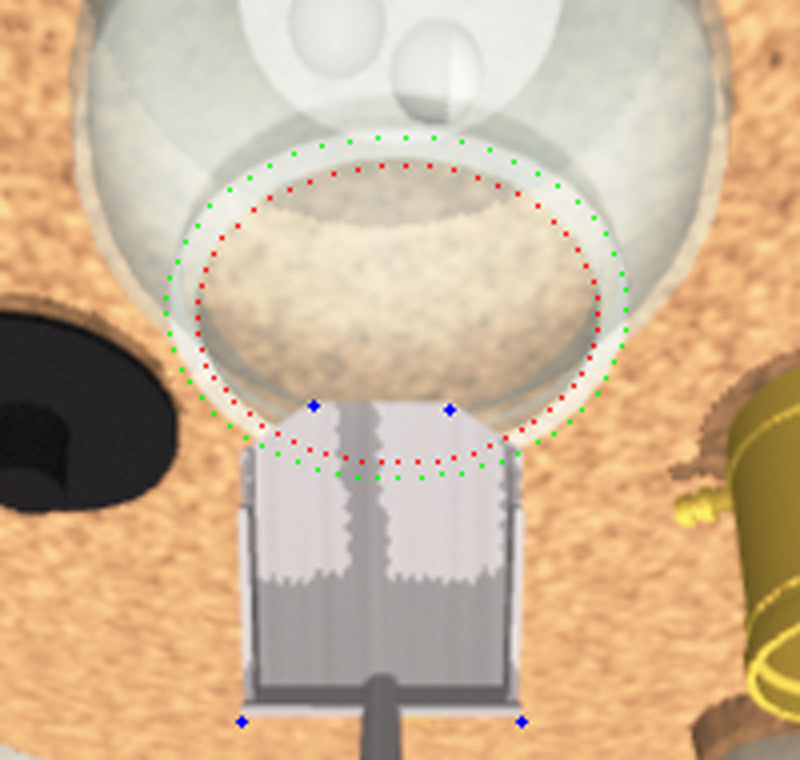

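```bash
cat > pl.py <<'E'
import sys
from chk import *
def plan(path,v,n,hand=255,rd=3,zero=1):
    """path: list of (u,z,th) knots; n rows per segment list"""
    st,p,Rm=now(); L=lipof(p,Rm); k=[(L[0],L[2],L[3],L[1],L[4])]+[(a[0],a[1],a[2],v,np.degrees(PSI)) for a in path]
    w=[];mins=[];s=[st['joint_pos']]
    for a,b,m in zip(k[:-1],k[1:],n):
        for i in range(1,m+1):
            f=i/m; q=[x+(y-x)*f for x,y in zip(a,b)]
            w.append(tcp(q[0],q[1],q[2],q[3],np.radians(q[4]))); c=clear(q[0],q[1],q[2],q[3])
            g=ik(*w[-1],s,.01); s=[g[0]]
            mins.append((round(c[0],1),round(c[1],1),c[2][0],round(g[1],2)))
    print(L.round(1),'t',st['t'],'F',st['force'].round(1),st['torque'].round(2),'w',round(st['width'],4)); print(mins); rows(w,p,Rm,hand,rd)
    return w
E
python3 - <<'E'
from pl import *
plan([(-8,135,50),(-6,108,50)],-2,[5,4])
E
```

```text
[-17.2  -3.2 153.8  49.   47.8  -0.6] t 7.8 F [-0.2 -1.  -2. ] [-0.71  0.77 -0.04] w 0.0165
[(999, np.float64(144.0), 'b', np.float64(0.0)), (999, np.float64(140.3), 'b', np.float64(0.0)), (999, np.float64(136.5), 'b', np.float64(0.0)), (999, np.float64(132.8), 'b', np.float64(0.0)), (999, np.float64(129.0), 'b', np.float64(0.0)), (999, np.float64(122.2), 'b', np.float64(0.0)), (999, np.float64(115.5), 'b', np.float64(0.0)), (np.float64(27.8), np.float64(108.8), 'b', np.float64(0.0)), (np.float64(15.1), np.float64(102.0), 'b', np.float64(0.0))]
[-0.002, -0.002, 0.004, -0.003, 0.015, 0.002, 255, 0, -0.002, 0.003, -0.004, -0.002, 0.002, 255, 0.001, -0.002, 0.004, -0.003, -0.003, 0.002, 255, 0, -0.002, 0.003, -0.004, -0.002, 0.002, 255, 0.001, -0.003, 0.004, -0.004, -0.002, 0.001, 255, -0, -0.004, 0.005, 0, -0, 0, 255, -0, -0.005, 0.004, 0, -0, 0, 255, -0, -0.005, 0.005, 0, -0, 0, 255, -0, -0.005, 0.005, 0, -0, 0, 255]
```

>>> drive_tool(steps=[-0.002,-0.002,0.004,-0.003,0.015,0.002,255,0,-0.002,0.003,-0.004,-0.002,0.002,255,0.001,-0.002,0.004,-0.003,-0.003,0.002,255,0,-0.002,0.003,-0.004,-0.002,0.002,255,0.001,-0.003,0.004,-0.004,-0.002,0.001,255,0,-0.004,0.005,0,0,0,255,0,-0.005,0.004,0,0,0,255,0,-0.004,0.004,0,0,0,255,0,-0.003,0.003,0,0,0,255,0,0,0,0,0,0,255])

```text
t: 8.8
position: [0.4413, -0.0289, 0.2477]
ee_rot: [0.155, 0.332, 0.843, 0.393]
force: [-0.5, -0.1, -0.3]
width: 0.0171
```

```bash
python3 - <<'E'
from pl import *
plan([(-9,92,50),(-18,76,50),(-25,62,51)],-2,[3,3,3])
E
```

```text
[ -5.7  -1.8 107.8  49.9  47.   -0. ] t 8.8 F [-0.5 -0.1 -0.3] [-0.77  0.7  -0.02] w 0.0171
[(np.float64(14.2), np.float64(96.5), 'b', np.float64(0.0)), (np.float64(14.0), np.float64(91.3), 'b', np.float64(0.0)), (np.float64(13.2), np.float64(86.0), 'b', np.float64(0.0)), (np.float64(12.6), np.float64(80.7), 'b', np.float64(0.0)), (np.float64(11.9), np.float64(75.3), 'b', np.float64(0.0)), (np.float64(11.1), np.float64(70.0), 'b', np.float64(0.0)), (np.float64(10.0), np.float64(65.3), 'b', np.float64(0.0)), (np.float64(11.5), np.float64(60.7), 'b', np.float64(0.0)), (np.float64(12.7), np.float64(56.0), 'b', np.float64(0.0))]
[-0, -0.005, 0.003, -0, 0.001, 0, 255, -0, -0.005, 0.002, -0.001, -0, 0, 255, -0, -0.004, 0.003, -0, -0, 0, 255, -0, -0.006, 0.001, -0, -0, 0, 255, -0, -0.006, 0.001, -0, -0, 0, 255, -0, -0.006, 0.001, -0, -0, 0, 255, -0, -0.006, 0.001, -0.006, -0, 0, 255, -0, -0.006, 0, -0.006, -0, 0, 255, -0, -0.006, 0.001, -0.006, -0, 0, 255]
```

>>> drive_tool(steps=[0,-0.005,0.003,0,0,0,255,0,-0.005,0.002,0,0,0,255,0,-0.004,0.003,0,0,0,255,0,-0.006,0.001,0,0,0,255,0,-0.006,0.001,0,0,0,255,0,-0.006,0.001,0,0,0,255,0,-0.006,0.001,-0.006,0,0,255,0,-0.006,0,-0.006,0,0,255,0,-0.003,0,-0.003,0,0,255,0,0,0,0,0,0,255])

```text
t: 9.8
position: [0.4257, -0.0461, 0.2]
ee_rot: [0.158, 0.331, 0.84, 0.4]
force: [0.2, -0.2, -2.0]
width: 0.0163
```

```bash
python3 - <<'E'
from pl import *
plan([(-10,50,54),(10,42,56),(22,36,56),(27,26,56)],-2,[3,4,3,2])
E
```

```text
[-26.6  -2.2  61.1  50.9  47.   -0. ] t 9.8 F [ 0.2 -0.2 -2. ] [-0.77  0.7  -0.  ] w 0.0163
[(np.float64(11.4), np.float64(51.4), 'b', np.float64(0.0)), (np.float64(11.1), np.float64(47.7), 'b', np.float64(0.0)), (np.float64(12.7), np.float64(44.0), 'b', np.float64(0.0)), (np.float64(11.0), np.float64(42.0), 'b', np.float64(0.0)), (np.float64(8.7), np.float64(40.0), 'b', np.float64(0.0)), (np.float64(6.6), np.float64(38.0), 'b', np.float64(0.0)), (np.float64(6.2), np.float64(36.0), 'b', np.float64(0.0)), (np.float64(4.9), np.float64(34.0), 'b', np.float64(0.0)), (np.float64(4.3), np.float64(32.0), 'b', np.float64(0.0)), (np.float64(2.3), np.float64(30.0), 'b', np.float64(0.0)), (np.float64(3.8), np.float64(25.0), 'b', np.float64(0.0)), (np.float64(4.7), np.float64(20.0), 'b', np.float64(0.0))]
[-0, -0.002, 0.005, -0.018, 0.001, -0, 255, -0, -0.002, 0.006, -0.018, 0, -0, 255, 0, -0.002, 0.005, -0.018, 0, -0, 255, 0, 0.001, 0.005, -0.009, 0, -0, 255, 0, -0, 0.004, -0.009, 0, -0, 255, 0, -0, 0.005, -0.008, 0, -0, 255, 0, -0, 0.004, -0.009, 0, -0, 255, 0, 0, 0.005, -0, 0, -0, 255, 0, 0.001, 0.004, -0, 0, -0, 255, 0, 0.001, 0.005, -0, 0, -0, 255, 0, -0.003, 0.005, -0, 0, -0, 255, 0, -0.003, 0.004, -0, 0, -0, 255]
```

>>> drive_tool(steps=[0,-0.002,0.005,-0.018,0,0,255,0,-0.002,0.006,-0.018,0,0,255,0,-0.002,0.005,-0.018,0,0,255,0,0.001,0.005,-0.009,0,0,255,0,0,0.004,-0.009,0,0,255,0,0,0.005,-0.008,0,0,255,0,0,0.002,-0.005,0,0,255,0,0,0,0,0,0,255])

```text
t: 10.6
position: [0.4426, -0.0276, 0.1751]
ee_rot: [0.173, 0.323, 0.821, 0.438]
force: [0.1, -0.8, -1.1]
width: 0.0164
```

```bash
python3 - <<'E'
from pl import *
plan([(18,34,57),(26,24,58),(27.5,9,58)],-2,[3,4,4])
E
```

```text
[11.2 -1.9 41.8 56.2 47.  -0. ] t 10.6 F [ 0.1 -0.8 -1.1] [-0.84  0.77  0.02] w 0.0164
[(np.float64(6.6), np.float64(33.2), 'b', np.float64(0.0)), (np.float64(7.5), np.float64(30.6), 'b', np.float64(0.0)), (np.float64(7.6), np.float64(28.0), 'b', np.float64(0.0)), (np.float64(7.8), np.float64(25.5), 'b', np.float64(0.0)), (np.float64(8.1), np.float64(23.0), 'b', np.float64(0.0)), (np.float64(8.3), np.float64(20.5), 'b', np.float64(0.0)), (np.float64(7.3), np.float64(18.0), 'b', np.float64(0.0)), (np.float64(7.7), np.float64(14.2), 'b', np.float64(0.0)), (np.float64(7.7), np.float64(10.5), 'b', np.float64(0.0)), (np.float64(5.0), np.float64(6.7), 'b', np.float64(0.0)), (np.float64(2.9), np.float64(3.0), 'b', np.float64(0.0))]
[-0, -0.002, 0.003, -0.005, 0.001, 0, 255, -0, -0.001, 0.003, -0.004, -0, 0, 255, -0, -0.002, 0.003, -0.005, -0, 0, 255, -0, -0.001, 0.003, -0.004, -0, 0, 255, -0, -0.002, 0.002, -0.004, -0, 0, 255, -0, -0.001, 0.003, -0.005, -0, 0, 255, -0, -0.002, 0.003, -0.004, -0, 0, 255, -0, -0.003, 0.002, -0, -0, 0, 255, -0, -0.003, 0.003, -0, -0, 0, 255, -0, -0.003, 0.002, -0, -0, 0, 255, -0, -0.003, 0.002, -0, -0, 0, 255]
```

>>> drive_tool(steps=[0,-0.002,0.003,-0.005,0,0,255,0,-0.001,0.003,-0.004,0,0,255,0,-0.002,0.003,-0.005,0,0,255,0,-0.001,0.003,-0.004,0,0,255,0,-0.002,0.002,-0.004,0,0,255,0,-0.001,0.003,-0.005,0,0,255,0,-0.002,0.003,-0.004,0,0,255,0,-0.003,0.002,0,0,0,255,0,-0.003,0.003,0,0,0,255,0,-0.003,0.002,0,0,0,255,0,0,0,0,0,0,255])

```text
t: 11.7
position: [0.4516, -0.0183, 0.141]
ee_rot: [0.179, 0.32, 0.813, 0.452]
force: [0.2, 0.0, -0.9]
width: 0.0167
```

```bash
python3 - <<'E'
from pl import *
from workcell import optics
plan([(27.5,8,58)],-2,[1])
for n in ('wrist','top'):
    q,d=optics.grab_frame(n); cv2.imwrite(f'pics/{n}5.png',q[:,:,::-1])
    if n=='top': crop(q[:,:,::-1],285,188,372,275,8,'pics/top5c.png')
    else: crop(q[:,:,::-1],200,0,440,200,3,'pics/wrist5c.png')
E
```

```text
[28.5 -2.2 10.1 58.1 47.1 -0.1] t 11.7 F [ 0.2  0.  -0.9] [-0.84  0.75 -0.  ] w 0.0167
[(np.float64(2.5), np.float64(2.0), 'b', np.float64(0.0))]
[0, -0.002, 0, 0.002, 0.001, 0.001, 255]
```

View pics/wrist5c.png

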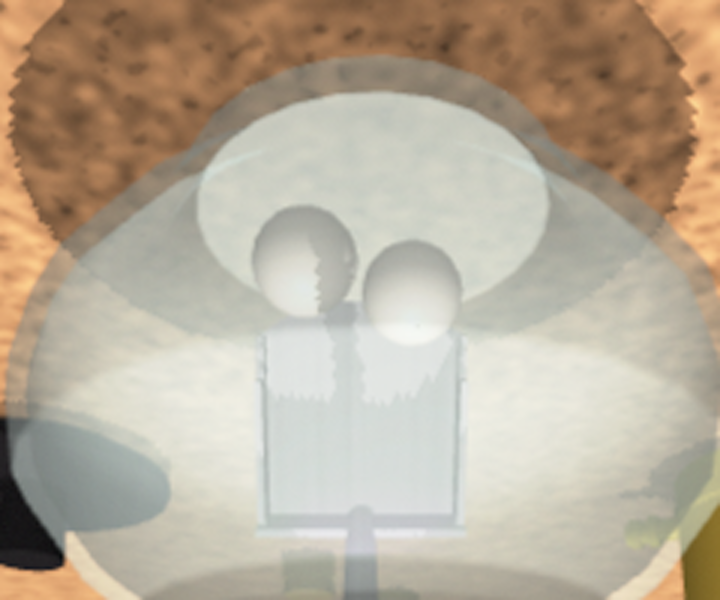

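View pics/top5c.png

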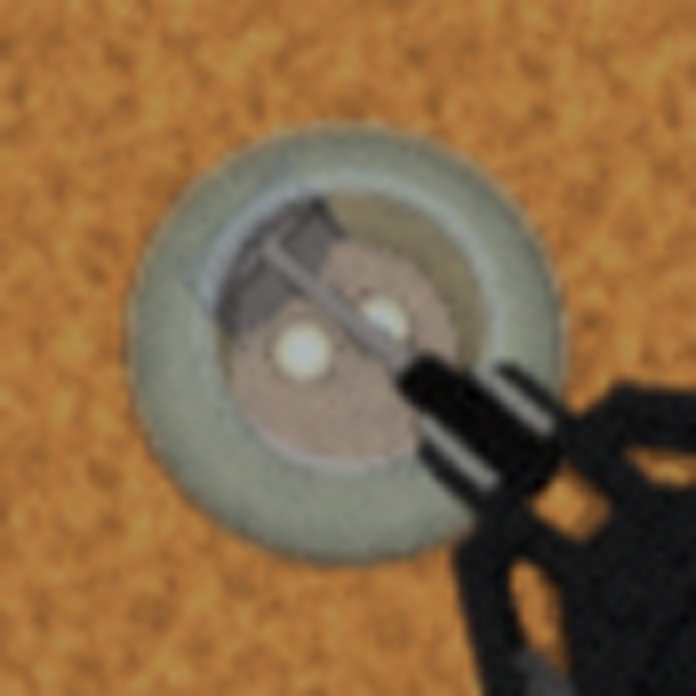

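```bash
python3 - <<'E'
from pl import *
plan([(24,7.5,54),(8,7.5,40),(-4,7.5,33)],-2,[3,5,4])
E
```

```text
[28.4 -2.5 10.6 58.1 47.1 -0.1] t 11.8 F [ 0.8 -0.2 -0.1] [-0.84  0.81 -0.  ] w 0.0165
[(np.float64(3.2), np.float64(3.5), 'b', np.float64(0.0)), (np.float64(3.5), np.float64(2.5), 'b', np.float64(0.0)), (np.float64(3.9), np.float64(1.5), 'b', np.float64(0.0)), (np.float64(5.5), np.float64(1.5), 'b', np.float64(0.0)), (np.float64(7.1), np.float64(1.5), 'b', np.float64(0.0)), (np.float64(8.4), np.float64(1.5), 'b', np.float64(0.0)), (np.float64(9.2), np.float64(1.5), 'b', np.float64(0.0)), (np.float64(8.9), np.float64(1.5), 'b', np.float64(0.0)), (np.float64(9.5), np.float64(1.5), 'b', np.float64(0.0)), (np.float64(10.1), np.float64(1.5), 'b', np.float64(0.0)), (np.float64(10.6), np.float64(1.5), 'b', np.float64(0.0)), (np.float64(11.2), np.float64(1.5), 'b', np.float64(0.0))]
[-0, 0.001, 0.001, 0.024, 0.003, 0, 255, 0, 0.002, 0.001, 0.024, -0.001, 0.001, 255, 0, 0.001, 0.001, 0.024, -0, 0, 255, 0, 0.005, 0.001, 0.049, -0, 0, 255, 0, 0.004, 0.002, 0.049, -0, 0, 255, 0, 0.004, 0.001, 0.049, -0, 0, 255, 0, 0.004, 0.001, 0.048, -0, 0, 255, 0, 0.004, 0.002, 0.049, -0, 0, 255, 0, 0.002, 0, 0.031, -0, 0, 255, 0, 0.002, 0.001, 0.03, -0, 0, 255, 0, 0.001, 0, 0.031, -0, 0, 255, 0, 0.002, 0.001, 0.03, -0, 0, 255]
```

>>> drive_tool(steps=[0,0.001,0.001,0.024,0.003,0,255,0,0.002,0.001,0.024,0,0,255,0,0.001,0.001,0.024,0,0,255,0,0.005,0.001,0.049,0,0,255,0,0.004,0.002,0.049,0,0,255,0,0.004,0.001,0.049,0,0,255,0,0.003,0.001,0.035,0,0,255,0,0,0,0,0,0,255])

```text
t: 12.6
position: [0.4653, -0.0052, 0.1543]
ee_rot: [0.135, 0.341, 0.865, 0.341]
force: [-0.9, 0.2, -1.6]
width: 0.0163
```

```bash
python3 - <<'E'
from pl import *
plan([(-4,7.5,33),(-14,7.5,26)],-2,[4,4],rd=4)
E
```

```text
[10.9 -3.3  9.1 43.1 47.  -0.1] t 12.6 F [-0.9  0.2 -1.6] [-0.62  0.62 -0.02] w 0.0163
[(np.float64(10.6), np.float64(2.7), 'b', np.float64(0.0)), (np.float64(10.8), np.float64(2.3), 'b', np.float64(0.0)), (np.float64(11.0), np.float64(1.9), 'b', np.float64(0.0)), (np.float64(11.2), np.float64(1.5), 'b', np.float64(0.0)), (np.float64(11.4), np.float64(1.5), 'b', np.float64(0.0)), (np.float64(11.6), np.float64(1.5), 'b', np.float64(0.0)), (np.float64(11.7), np.float64(1.5), 'b', np.float64(0.0)), (np.float64(11.8), np.float64(1.5), 'b', np.float64(0.0))]
[0.0001, 0.0027, 0.0011, 0.044, 0.0016, -0.0001, 255, 0.0004, 0.0025, 0.0012, 0.044, 0, -0.0001, 255, 0.0003, 0.0025, 0.0013, 0.044, 0.0001, -0, 255, 0.0003, 0.0024, 0.0015, 0.044, 0, -0.0001, 255, 0, 0.0019, 0.001, 0.0306, 0, -0, 255, 0, 0.0018, 0.0009, 0.0305, 0, -0, 255, 0, 0.0018, 0.0011, 0.0305, 0, -0, 255, 0, 0.0017, 0.0011, 0.0306, 0, -0, 255]
```

>>> drive_tool(steps=[0,0.002,0.002,0.044,0.001,0,255,0.001,0.002,0.002,0.044,0,0,255,0,0.0025,0.0015,0.044,0,0,255,0,0.0025,0.0015,0.04,0,0,255,0,0.002,0.001,0.03,0,0,255,0,0.002,0.001,0.02,0,0,255,0,0,0,0,0,0,255])

```text
t: 13.3
position: [0.4756, 0.0081, 0.1556]
ee_rot: [0.095, 0.354, 0.898, 0.245]
force: [-0.2, 0.3, 0.3]
width: 0.0167
```

```bash
python3 - <<'E'
from pl import *
from workcell import optics
plan([(-18,7,22),(-27,7,15)],-2,[4,5],rd=4)
q,d=optics.grab_frame('wrist'); cv2.imwrite('pics/w6.png',q[:,:,::-1]); crop(q[:,:,::-1],200,0,440,200,3,'pics/w6c.png')
E
```

```text
[-4.8 -1.2  6.  30.5 46.9  0.1] t 13.3 F [-0.2  0.3  0.3] [-0.52  0.29 -0.07] w 0.0167
[(np.float64(9.1), np.float64(0.3), 'b', np.float64(0.0)), (np.float64(9.3), np.float64(0.5), 'b', np.float64(0.0)), (np.float64(9.1), np.float64(0.8), 'b', np.float64(0.0)), (np.float64(8.9), np.float64(1.0), 'b', np.float64(0.0)), (np.float64(8.4), np.float64(1.0), 'b', np.float64(0.0)), (np.float64(7.9), np.float64(1.0), 'b', np.float64(0.0)), (np.float64(7.4), np.float64(1.0), 'b', np.float64(0.0)), (np.float64(6.9), np.float64(1.0), 'b', np.float64(0.0)), (np.float64(6.7), np.float64(1.0), 'b', np.float64(0.0))]
[0.0002, 0.0021, 0.0009, 0.0372, -0.0028, -0.0002, 255, -0.0002, 0.002, 0.001, 0.0372, 0.0001, -0.0003, 255, -0.0002, 0.0019, 0.0012, 0.0372, 0.0002, -0.0003, 255, -0.0002, 0.0019, 0.0012, 0.0372, 0.0001, -0.0003, 255, -0, 0.0015, 0.0011, 0.0244, -0, -0, 255, -0, 0.0015, 0.0012, 0.0244, -0, -0, 255, -0, 0.0015, 0.0012, 0.0245, -0, -0, 255, -0, 0.0014, 0.0013, 0.0244, -0, -0, 255, -0, 0.0015, 0.0013, 0.0244, -0, -0, 255]
```

View pics/w6c.png

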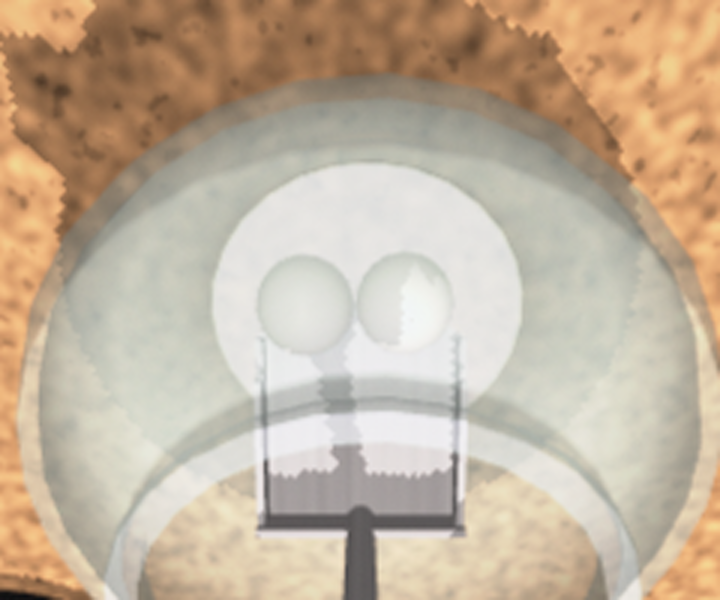

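```bash
python3 - <<'E'
from pl import *
plan([(-17,6.6,22),(-25,6.8,15)],-2.7,[4,5],rd=4)
E
```

```text
[-4.8 -1.3  6.  30.6 46.9  0.1] t 13.35 F [-0.2 -0.3  0.6] [-0.35  0.28  0.  ] w 0.0165
[(np.float64(8.7), np.float64(0.1), 'b', np.float64(0.0)), (np.float64(8.4), np.float64(0.3), 'b', np.float64(0.0)), (np.float64(7.9), np.float64(0.4), 'b', np.float64(0.0)), (np.float64(7.3), np.float64(0.6), 'b', np.float64(0.0)), (np.float64(6.7), np.float64(0.6), 'b', np.float64(0.0)), (np.float64(6.1), np.float64(0.7), 'b', np.float64(0.0)), (np.float64(5.4), np.float64(0.7), 'b', np.float64(0.0)), (np.float64(4.8), np.float64(0.8), 'b', np.float64(0.0)), (np.float64(4.6), np.float64(0.8), 'b', np.float64(0.0))]
[0, 0.0023, 0.0011, 0.0373, -0.0028, -0.0003, 255, -0.0003, 0.0022, 0.0012, 0.0374, 0.0002, -0.0003, 255, -0.0004, 0.0022, 0.0014, 0.0373, 0.0001, -0.0003, 255, -0.0003, 0.0021, 0.0014, 0.0374, 0.0002, -0.0004, 255, -0, 0.0017, 0.0012, 0.0244, -0, 0, 255, -0, 0.0017, 0.0012, 0.0244, -0, 0, 255, -0, 0.0016, 0.0012, 0.0245, -0, 0, 255, -0, 0.0017, 0.0013, 0.0244, -0, 0, 255, -0, 0.0016, 0.0014, 0.0244, -0, 0, 255]
```

>>> drive_tool(steps=[0,0.0023,0.0011,0.037,-0.003,0,255,-0.0003,0.0022,0.0012,0.037,0,0,255,-0.0004,0.0022,0.0014,0.037,0,0,255,-0.0003,0.0021,0.0014,0.037,0,0,255,0,0.0017,0.0012,0.024,0,0,255,0,0.0017,0.0012,0.024,0,0,255,0,0.0016,0.0012,0.024,0,0,255,0,0,0,0,0,0,255])

```text
t: 14.15
position: [0.4872, 0.0185, 0.1524]
ee_rot: [0.055, 0.364, 0.918, 0.145]
force: [0.2, -0.5, 1.7]
width: 0.0165
```

```bash
python3 - <<'E'
from pl import *
from workcell import optics
plan([(-28,6.8,12),(-34,6.8,7)],-2.7,[4,4],rd=4)
q,d=optics.grab_frame('wrist'); cv2.imwrite('pics/w7.png',q[:,:,::-1]); crop(q[:,:,::-1],200,0,440,200,3,'pics/w7c.png')
E
```

```text
[-22.   -2.2   5.8  17.9  46.7   0.3] t 14.15 F [ 0.2 -0.5  1.7] [-0.42 -0.05 -0.  ] w 0.0165
[(np.float64(4.4), np.float64(0.0), 'b', np.float64(0.0)), (np.float64(4.5), np.float64(0.3), 'b', np.float64(0.0)), (np.float64(4.7), np.float64(0.5), 'b', np.float64(0.0)), (np.float64(4.8), np.float64(0.8), 'b', np.float64(0.0)), (np.float64(5.1), np.float64(0.8), 'b', np.float64(0.0)), (np.float64(5.2), np.float64(0.8), 'b', np.float64(0.0)), (np.float64(4.3), np.float64(0.8), 'b', np.float64(0.0)), (np.float64(3.3), np.float64(0.8), 'b', np.float64(0.0))]
[0.0006, 0.002, 0.0012, 0.0258, -0.0044, -0.0012, 255, -0.0001, 0.0019, 0.0013, 0.0257, 0.0004, -0.0014, 255, -0.0001, 0.002, 0.0012, 0.0258, 0.0003, -0.0013, 255, -0.0001, 0.0019, 0.0014, 0.0257, 0.0003, -0.0013, 255, 0, 0.0014, 0.0013, 0.0219, 0, -0, 255, 0, 0.0014, 0.0013, 0.0218, 0, -0, 255, 0, 0.0013, 0.0014, 0.0218, 0, -0, 255, 0, 0.0014, 0.0014, 0.0218, 0, -0, 255]
```

View pics/w7c.png

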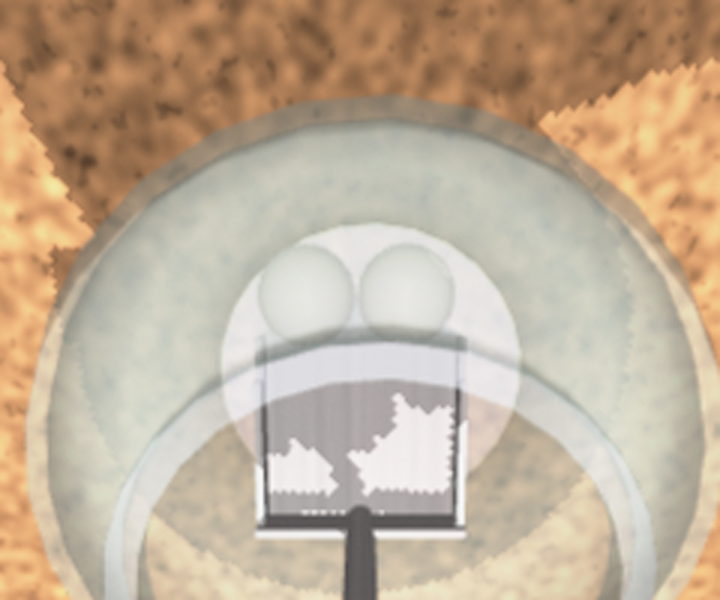

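```bash
python3 - <<'E'
from pl import *
plan([(-29,6.3,11),(-35,6.3,6),(-38,6.3,4)],-3.5,[4,4,2],rd=4)
E
```

```text
[-22.   -2.2   5.7  17.9  46.7   0.3] t 14.2 F [ 0.8 -1.2  0.9] [-0.39  0.05 -0.09] w 0.0164
[(np.float64(4.2), np.float64(-0.1), 'b', np.float64(0.0)), (np.float64(4.2), np.float64(0.0), 'b', np.float64(0.0)), (np.float64(4.1), np.float64(0.2), 'b', np.float64(0.0)), (np.float64(4.1), np.float64(0.3), 'b', np.float64(0.0)), (np.float64(4.4), np.float64(0.3), 'b', np.float64(0.0)), (np.float64(3.7), np.float64(0.3), 'b', np.float64(0.0)), (np.float64(2.7), np.float64(0.3), 'b', np.float64(0.0)), (np.float64(1.7), np.float64(0.3), 'b', np.float64(0.0)), (np.float64(0.7), np.float64(0.3), 'b', np.float64(0.0)), (np.float64(-0.4), np.float64(0.3), 'b', np.float64(0.0))]
[0.0004, 0.0023, 0.0016, 0.0303, -0.0044, -0.0012, 255, -0.0003, 0.0023, 0.0016, 0.0303, 0.0004, -0.0014, 255, -0.0003, 0.0022, 0.0017, 0.0303, 0.0003, -0.0013, 255, -0.0002, 0.0023, 0.0018, 0.0302, 0.0003, -0.0014, 255, -0, 0.0013, 0.0013, 0.0219, -0, 0, 255, -0, 0.0014, 0.0014, 0.0218, 0, 0, 255, -0, 0.0013, 0.0014, 0.0218, 0, 0, 255, -0, 0.0014, 0.0014, 0.0218, 0, 0, 255, -0, 0.0007, 0.0012, 0.0175, 0, 0, 255, -0, 0.0008, 0.0011, 0.0174, 0, 0, 255]
```

>>> drive_tool(steps=[0.0003,0.0023,0.0014,0.03,-0.004,-0.001,255,-0.0003,0.0023,0.0014,0.03,0,-0.001,255,-0.0003,0.0022,0.0015,0.03,0,-0.001,255,-0.0002,0.0023,0.0016,0.03,0,-0.001,255,0,0.0014,0.0012,0.022,0,0,255,0,0.0014,0.0013,0.022,0,0,255,0,0.0014,0.0013,0.022,0,0,255,0,0.0014,0.0013,0.022,0,0,255,0,0,0,0,0,0,255])

```text
t: 15.1
position: [0.4975, 0.0297, 0.1426]
ee_rot: [0.016, 0.368, 0.929, 0.045]
force: [1.3, 0.4, 0.1]
width: 0.0166
```

```bash
python3 - <<'E'
from pl import *
from workcell import optics
plan([(-39,6.5,3),(-40,6.5,-2)],-3.5,[3,4],rd=4)
q,d=optics.grab_frame('wrist'); cv2.imwrite('pics/w8.png',q[:,:,::-1]); crop(q[:,:,::-1],200,0,440,200,3,'pics/w8c.png')
E
```

```text
[-37.7  -2.1   5.7   5.4  46.8   0.2] t 15.1 F [1.3 0.4 0.1] [-0.14 -0.17  0.02] w 0.0166
[(np.float64(0.1), np.float64(-0.1), 'b', np.float64(0.0)), (np.float64(-0.5), np.float64(0.2), 'b', np.float64(0.0)), (np.float64(-1.1), np.float64(0.5), 'b', np.float64(0.0)), (np.float64(-1.3), np.float64(0.5), 'b', np.float64(0.0)), (np.float64(-1.6), np.float64(0.5), 'b', np.float64(0.0)), (np.float64(-1.8), np.float64(-0.3), 'b', np.float64(0.0)), (np.float64(-2.1), np.float64(-1.6), 'b', np.float64(0.0))]
[0.0002, 0.0014, 0.0007, 0.0142, -0.0035, -0.0012, 255, -0.0004, 0.0015, 0.0008, 0.0143, 0.0001, -0.0013, 255, -0.0005, 0.0014, 0.0007, 0.0142, 0, -0.0012, 255, 0, 0.0026, 0.0016, 0.0218, 0, -0, 255, 0, 0.0026, 0.0016, 0.0218, 0, -0, 255, 0, 0.0025, 0.0017, 0.0218, 0, -0, 255, 0, 0.0026, 0.0016, 0.0219, 0, -0, 255]
```

View pics/w8c.png

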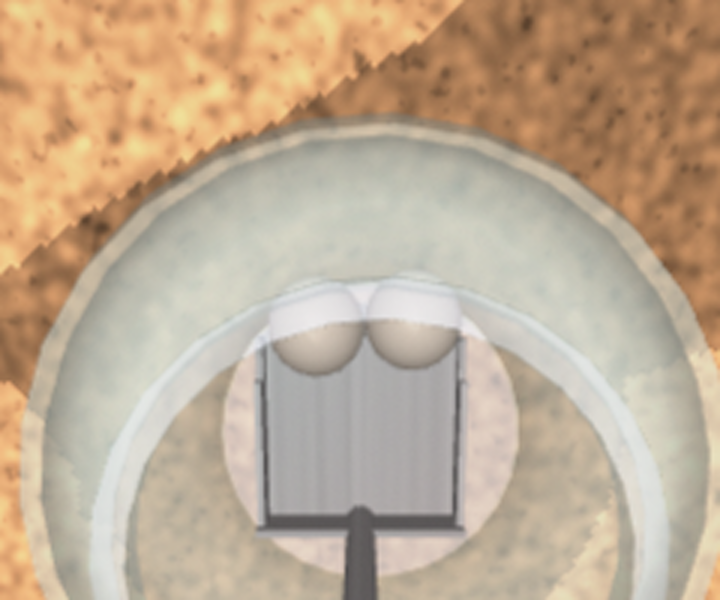

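```bash
python3 - <<'E'
from pl import *
for k in [(-40,6.8,2),(-41,8.5,-2),(-42.5,12.5,-6),(-46,19,-9),(-50,27,-12),(-56,36,-16),(-59,46,-20)]:
    c=clear(*k,-2); print(k,round(c[0],1),round(c[1],1),c[2],c[3].round()); 
    S=scoopR(0,np.radians(k[2])); W=(S@(pts-LIP).T).T+np.array([k[0],-2,k[1]])/1000; h=~isblade&(W[:,2]<.118); print('   handle',(np.interp(W[h,2],zz,rr)-np.hypot(W[h,0],W[h,1])).min()*1000)
plan([(-40,7,2),(-41,9,-2),(-43,13,-6)],-2,[3,3,4],rd=4)
E
```

```text
(-40, 6.8, 2) -0.7 0.8 blade [-40. -16.   7.]
   handle 11.860010790994822
(-41, 8.5, -2) -0.8 0.4 blade [-32. -30.   8.]
   handle 5.218691459308859
(-42.5, 12.5, -6) -0.4 0.2 handle [ 44. -11. 116.]
   handle -0.41933136148916
(-46, 19, -9) -2.2 3.6 handle [ 46. -11. 117.]
   handle -2.2030486392748196
(-50, 27, -12) -2.2 8.5 handle [ 46. -11. 117.]
   handle -2.1790746387920223
(-56, 36, -16) 3.2 13.5 handle [ 42.  -2. 117.]
   handle 3.214839802195925
(-59, 46, -20) 2.4 19.5 handle [ 43.  -2. 116.]
   handle 2.3635840590428976
[-37.6  -2.2   5.7   5.5  46.8   0.2] t 15.15 F [ 0.6 -0.3  0.3] [-0.1  -0.12  0.03] w 0.0166
[(np.float64(0.3), np.float64(0.2), 'b', np.float64(0.0)), (np.float64(-0.1), np.float64(0.6), 'b', np.float64(0.0)), (np.float64(-0.6), np.float64(1.0), 'b', np.float64(0.0)), (np.float64(-0.6), np.float64(1.7), 'b', np.float64(0.0)), (np.float64(-0.6), np.float64(1.6), 'b', np.float64(0.0)), (np.float64(-0.6), np.float64(0.9), 'b', np.float64(0.0)), (np.float64(-0.6), np.float64(0.9), 'b', np.float64(0.0)), (np.float64(-0.6), np.float64(0.8), 'b', np.float64(0.0)), (np.float64(-0.6), np.float64(0.8), 'b', np.float64(0.0)), (np.float64(-0.6), np.float64(0.7), 'b', np.float64(0.0))]
[0.0007, 0.0019, 0.001, 0.0203, -0.0034, -0.0012, 255, 0.0001, 0.0019, 0.001, 0.0203, 0.0001, -0.0012, 255, 0.0001, 0.0018, 0.0011, 0.0202, 0, -0.0013, 255, -0, 0.0027, 0.001, 0.0233, 0, 0, 255, -0, 0.0027, 0.0011, 0.0233, 0, 0, 255, -0, 0.0027, 0.0011, 0.0232, 0, 0, 255, -0, 0.0017, 0.0003, 0.0175, 0, 0, 255, -0, 0.0018, 0.0003, 0.0174, 0, 0, 255, -0, 0.0017, 0.0003, 0.0175, 0, 0, 255, -0, 0.0016, 0.0004, 0.0175, 0, 0, 255]
```

>>> drive_tool(steps=[0.0007,0.0019,0.001,0.02,-0.003,-0.001,255,0.0001,0.0019,0.001,0.02,0,-0.001,255,0.0001,0.0018,0.0011,0.02,0,-0.001,255,0,0.0027,0.001,0.023,0,0,255,0,0.0027,0.0011,0.023,0,0,255,0,0.0027,0.0011,0.023,0,0,255,0,0,0,0,0,0,255])

```text
t: 15.85
position: [0.5065, 0.0413, 0.1357]
ee_rot: [-0.009, 0.367, 0.93, -0.021]
force: [0.2, -0.3, 0.6]
width: 0.0165
```

```bash
python3 - <<'E'
from pl import *
from workcell import optics
plan([(-43,12.5,-4.5),(-46.5,19,-7),(-51,27,-10)],-2,[3,3,4],rd=4)
q,d=optics.grab_frame('wrist'); cv2.imwrite('pics/w9.png',q[:,:,::-1]); crop(q[:,:,::-1],200,0,440,200,3,'pics/w9c.png')
E
```

```text
[-41.6  -1.4   8.6  -2.6  47.    0. ] t 15.85 F [ 0.2 -0.3  0.6] [-0.23  0.06 -0.04] w 0.0165
[(np.float64(-1.0), np.float64(0.5), 'b', np.float64(0.0)), (np.float64(-0.9), np.float64(1.2), 'b', np.float64(0.0)), (np.float64(-0.8), np.float64(1.8), 'b', np.float64(0.0)), (np.float64(-0.9), np.float64(3.1), 'b', np.float64(0.0)), (np.float64(-1.0), np.float64(4.4), 'b', np.float64(0.0)), (np.float64(-1.1), np.float64(5.7), 'b', np.float64(0.0)), (np.float64(-1.2), np.float64(6.9), 'b', np.float64(0.0)), (np.float64(-1.3), np.float64(8.1), 'b', np.float64(0.0)), (np.float64(-0.2), np.float64(9.4), 'b', np.float64(0.0)), (np.float64(0.9), np.float64(10.6), 'b', np.float64(0.0))]
[-0.0001, 0.0009, -0.0005, 0.011, -0.0008, -0.0003, 255, -0.0002, 0.0009, -0.0004, 0.011, 0, -0.0003, 255, -0.0002, 0.0009, -0.0005, 0.011, -0, -0.0003, 255, 0, 0.0006, -0.001, 0.0145, -0, 0, 255, 0, 0.0005, -0.001, 0.0146, -0, 0, 255, 0, 0.0005, -0.0009, 0.0145, -0, 0, 255, 0, 0.0004, -0.0009, 0.0131, -0, 0, 255, 0, 0.0003, -0.0009, 0.0131, -0, 0, 255, 0, 0.0003, -0.0008, 0.0131, -0, 0, 255, 0, 0.0002, -0.0008, 0.0131, -0, 0, 255]
```

View pics/w9c.png

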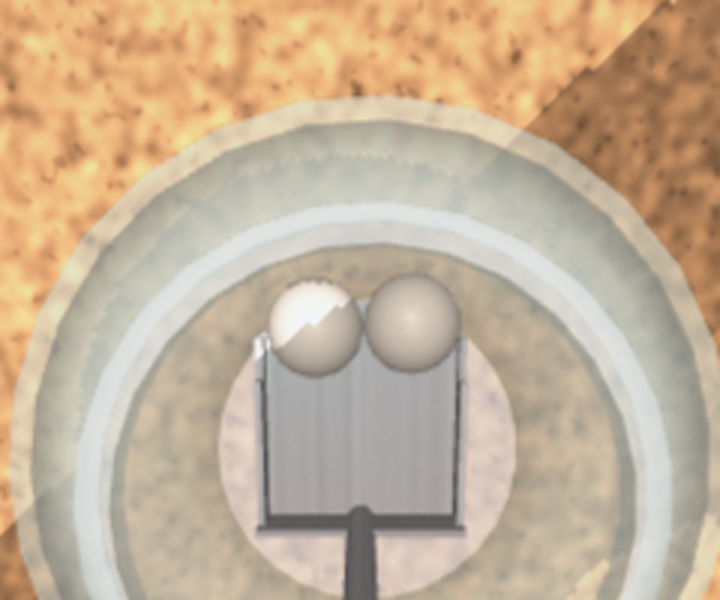

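>>> drive_tool(steps=[-0.0001,0.0009,-0.0005,0.011,0,0,255,-0.0002,0.0009,-0.0004,0.011,0,0,255,-0.0002,0.0009,-0.0005,0.011,0,0,255,0,0.0006,-0.001,0.0145,0,0,255,0,0.0005,-0.001,0.0146,0,0,255,0,0.0005,-0.0009,0.0145,0,0,255,0,0,0,0,0,0,255])

```text
t: 16.6
position: [0.5099, 0.0443, 0.1398]
ee_rot: [-0.024, 0.366, 0.928, -0.059]
force: [-0.3, -0.5, -1.7]
width: 0.0165
```

```bash
python3 - <<'E'
from pl import *
from workcell import optics
plan([(-51,27,-10),(-56.5,36,-15.5),(-59,46,-19)],-2,[4,4,4],rd=4)
q,d=optics.grab_frame('wrist'); cv2.imwrite('pics/w10.png',q[:,:,::-1]); crop(q[:,:,::-1],200,0,440,200,3,'pics/w10c.png')
E
```

```text
[-47.4  -1.7  19.6  -7.3  46.9   0.1] t 16.6 F [-0.3 -0.5 -1.7] [ 0.22 -0.16 -0.  ] w 0.0165
[(np.float64(-1.5), np.float64(7.1), 'b', np.float64(0.0)), (np.float64(-1.3), np.float64(8.3), 'b', np.float64(0.0)), (np.float64(-0.2), np.float64(9.4), 'b', np.float64(0.0)), (np.float64(0.9), np.float64(10.6), 'b', np.float64(0.0)), (np.float64(2.0), np.float64(11.4), 'b', np.float64(0.0)), (np.float64(3.0), np.float64(12.3), 'b', np.float64(0.0)), (np.float64(4.1), np.float64(13.1), 'b', np.float64(0.0)), (np.float64(4.4), np.float64(14.0), 'h', np.float64(0.0)), (np.float64(5.2), np.float64(15.6), 'h', np.float64(0.0)), (np.float64(4.6), np.float64(17.2), 'h', np.float64(0.0)), (np.float64(4.1), np.float64(18.8), 'h', np.float64(0.0)), (np.float64(5.1), np.float64(20.5), 'h', np.float64(0.0))]
[0.0002, 0.0004, -0.0009, 0.0116, -0.0013, -0.0004, 255, -0.0001, 0.0003, -0.0008, 0.0117, -0.0001, -0.0003, 255, -0, 0.0004, -0.0008, 0.0116, -0, -0.0004, 255, -0.0001, 0.0003, -0.0009, 0.0116, -0.0001, -0.0004, 255, 0, 0.0014, -0.0001, 0.024, 0, 0, 255, 0, 0.0013, -0.0002, 0.024, 0, 0, 255, 0, 0.0013, -0.0001, 0.024, 0, 0, 255, 0, 0.0012, -0.0001, 0.024, 0, 0, 255, 0, 0.0007, -0.0011, 0.0153, 0, 0, 255, 0, 0.0007, -0.0011, 0.0153, 0, 0, 255, 0, 0.0006, -0.001, 0.0152, 0, 0, 255, 0, 0.0006, -0.0011, 0.0153, 0, 0, 255]
```

View pics/w10c.png

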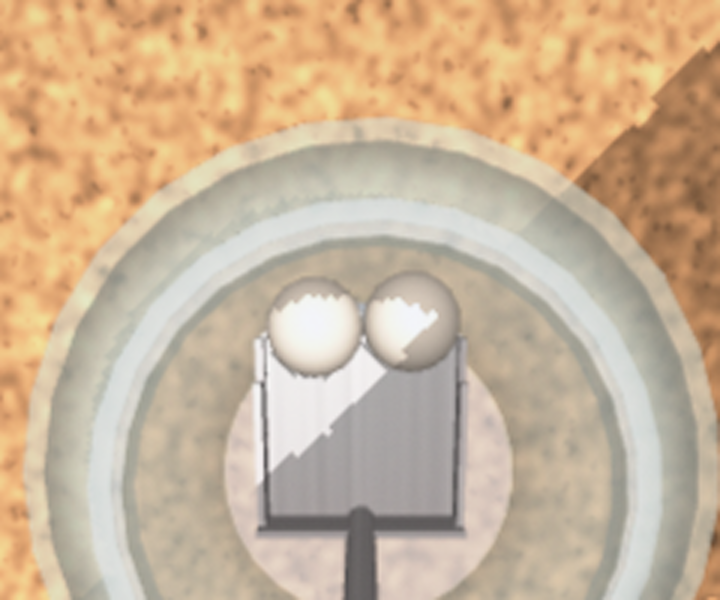

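>>> drive_tool(steps=[0,0.0004,-0.0009,0.0116,0,0,255,0,0.0003,-0.0008,0.0117,0,0,255,0,0.0004,-0.0008,0.0116,0,0,255,0,0.0003,-0.0009,0.0116,0,0,255,0,0.0013,-0.0002,0.024,0,0,255,0,0.0012,-0.0003,0.024,0,0,255,0,0.0012,-0.0002,0.024,0,0,255,0,0.0011,-0.0002,0.02,0,0,255,0,0,0,0,0,0,255])

```text
t: 17.55
position: [0.5151, 0.0497, 0.1428]
ee_rot: [-0.051, 0.364, 0.921, -0.129]
force: [-0.2, -0.2, -1.2]
width: 0.0165
```

```bash
python3 - <<'E'
from pl import *
from workcell import optics
plan([(-59,46,-19),(-58,58,-21)],-2,[4,5],rd=4)
q,d=optics.grab_frame('wrist'); cv2.imwrite('pics/w11.png',q[:,:,::-1]); crop(q[:,:,::-1],200,0,440,200,3,'pics/w11c.png')
E
```

```text
[-56.9  -1.8  37.3 -16.   46.9   0.1] t 17.55 F [-0.2 -0.2 -1.2] [ 0.31 -0.3   0.01] w 0.0165
[(np.float64(5.0), np.float64(16.2), 'h', np.float64(0.0)), (np.float64(4.5), np.float64(17.6), 'h', np.float64(0.0)), (np.float64(4.0), np.float64(19.0), 'h', np.float64(0.0)), (np.float64(5.1), np.float64(20.5), 'h', np.float64(0.0)), (np.float64(4.4), np.float64(22.5), 'h', np.float64(0.0)), (np.float64(5.3), np.float64(24.5), 'h', np.float64(0.0)), (np.float64(4.6), np.float64(26.5), 'h', np.float64(0.0)), (np.float64(5.5), np.float64(28.5), 'h', np.float64(0.0)), (np.float64(4.9), np.float64(30.5), 'h', np.float64(0.0))]
[0.0002, 0.0006, -0.001, 0.0133, -0.0011, -0.0003, 255, -0.0001, 0.0006, -0.0009, 0.0133, -0.0001, -0.0003, 255, 0, 0.0006, -0.0009, 0.0133, -0.0001, -0.0003, 255, -0, 0.0005, -0.001, 0.0133, -0.0001, -0.0003, 255, -0, 0.0003, -0.0018, 0.007, -0, -0, 255, -0, 0.0003, -0.0018, 0.007, -0, -0, 255, -0, 0.0003, -0.0018, 0.0069, -0, -0, 255, -0, 0.0003, -0.0018, 0.007, -0, -0, 255, -0, 0.0002, -0.0018, 0.007, -0, -0, 255]
```

View pics/w11c.png

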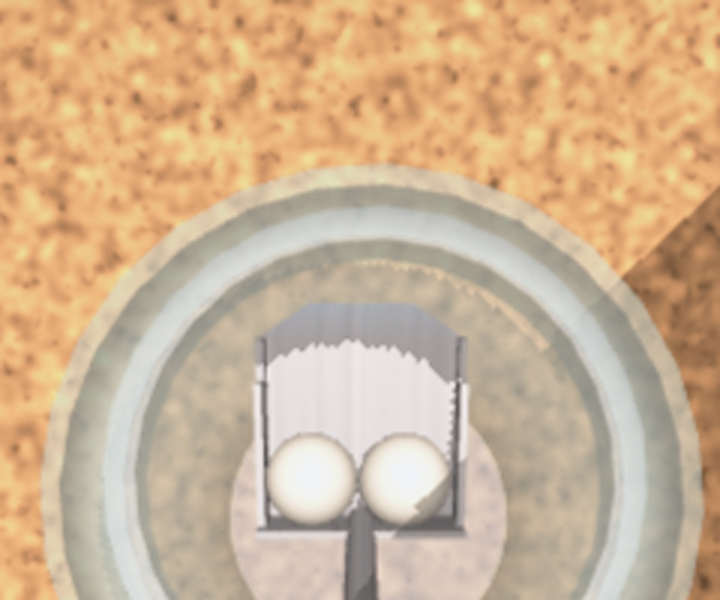

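```bash
python3 - <<'E'
from pl import *
for th in (-14,-18):
  for z in (46,58,70,80,90,100,105,110,115,120,125,130,135,140):
    print(th,z,max((round(clear(u,z,th,-1)[0],1),u) for u in range(-70,0,1)))
plan([(-57,46,-17.5),(-53,60,-18)],-1,[4,6],rd=4)
E
```

```text
-14 46 (np.float64(11.6), -57)
-14 58 (np.float64(15.6), -56)
-14 70 (np.float64(17.0), -54)
-14 80 (np.float64(16.2), -50)
-14 90 (np.float64(12.1), -42)
-14 100 (np.float64(6.1), -37)
-14 105 (np.float64(5.3), -37)
-14 110 (np.float64(5.0), -36)
-14 115 (np.float64(5.4), -35)
-14 120 (np.float64(7.0), -33)
-14 125 (np.float64(12.8), -44)
-14 130 (np.float64(15.8), -54)
-14 135 (999, -1)
-14 140 (999, -1)
-18 46 (np.float64(7.8), -61)
-18 58 (np.float64(12.3), -60)
-18 70 (np.float64(14.1), -57)
-18 80 (np.float64(14.3), -53)
-18 90 (np.float64(10.8), -46)
-18 100 (np.float64(6.7), -37)
-18 105 (np.float64(5.5), -37)
-18 110 (np.float64(5.0), -36)
-18 115 (np.float64(4.8), -36)
-18 120 (np.float64(5.4), -35)
-18 125 (np.float64(11.2), -39)
-18 130 (np.float64(15.3), -50)
-18 135 (np.float64(16.1), -57)
-18 140 (999, -1)
[-56.9  -1.8  37.3 -15.9  46.9   0.1] t 17.6 F [-0.2  0.5 -2.4] [ 0.35 -0.32 -0.03] w 0.0166
[(np.float64(5.0), np.float64(16.6), 'h', np.float64(0.0)), (np.float64(4.5), np.float64(18.4), 'h', np.float64(0.0)), (np.float64(5.4), np.float64(20.2), 'h', np.float64(0.0
[... 184 characters left out ...]
.float64(5.4), np.float64(28.7), 'h', np.float64(0.0)), (np.float64(6.1), np.float64(31.0), 'h', np.float64(0.0)), (np.float64(6.7), np.float64(33.2), 'h', np.float64(0.0)), (np.float64(5.9), np.float64(35.5), 'h', np.float64(0.0))]
[0.0004, 0.0003, -0.0016, 0.0069, -0.001, -0.0003, 255, 0.0003, 0.0002, -0.0015, 0.007, -0.0001, -0.0004, 255, 0.0002, 0.0003, -0.0016, 0.0069, -0.0001, -0.0003, 255, 0.0002, 0.0002, -0.0016, 0.007, -0.0001, -0.0003, 255, 0, 0.0001, -0.0023, 0.0014, -0, -0, 255, 0, 0.0001, -0.0023, 0.0015, -0, -0, 255, 0, 0.0002, -0.0023, 0.0014, -0, -0, 255, 0, 0.0001, -0.0024, 0.0015, -0, -0, 255, 0, 0.0001, -0.0023, 0.0014, -0, -0, 255, 0, 0.0001, -0.0023, 0.0015, -0, -0, 255]
```

```bash
python3 - <<'E'
from pl import *
plan([(-56,52,-16),(-53,68,-16),(-49,82,-16)],-1,[3,4,4],rd=4)
E
```

```text
[-56.9  -1.8  37.3 -15.9  46.9   0.1] t 17.6 F [-0.2  0.5 -2.4] [ 0.35 -0.32 -0.03] w 0.0166
[(np.float64(6.5), np.float64(19.7), 'h', np.float64(0.0)), (np.float64(7.4), np.float64(24.6), 'h', np.float64(0.0)), (np.float64(9.7), np.float64(29.5), 'h', np.float64(0.0)), (np.float64(10.2), np.float64(33.5), 'h', np.float64(0.0)), (np.float64(10.8), np.float64(37.5), 'h', np.float64(0.0)), (np.float64(11.3), np.float64(41.5), 'h', np.float64(0.0)), (np.float64(13.2), np.float64(45.5), 'h', np.float64(0.0)), (np.float64(13.5), np.float64(49.0), 'h', np.float64(0.0)), (np.float64(13.8), np.float64(52.5), 'h', np.float64(0.0)), (np.float64(14.1), np.float64(56.0), 'h', np.float64(0.0)), (np.float64(14.3), np.float64(59.5), 'h', np.float64(0.0))]
[0.0005, -0.001, -0.0048, 0.0005, -0.0011, -0.0004, 255, 0.0003, -0.001, -0.0047, 0.0005, -0.0001, -0.0005, 255, 0.0003, -0.001, -0.0048, 0.0006, -0.0001, -0.0004, 255, 0, -0.0004, -0.004, -0, -0, -0, 255, 0, -0.0004, -0.0041, -0, -0, -0, 255, 0, -0.0004, -0.004, -0, -0, -0, 255, 0, -0.0003, -0.0041, -0, -0, -0, 255, 0, -0, -0.0036, -0, -0, -0, 255, 0, -0.0001, -0.0037, -0, -0, -0, 255, 0, 0, -0.0036, -0, -0, -0, 255, 0, 0, -0.0036, -0, -0, -0, 255]
```

>>> drive_tool(steps=[0.0005,-0.001,-0.003,0,-0.001,0,255,0.0003,-0.001,-0.0048,0,0,0,255,0.0003,-0.001,-0.0048,0,0,0,255,0,-0.0004,-0.004,0,0,0,255,0,-0.0004,-0.004,0,0,0,255,0,-0.0004,-0.004,0,0,0,255,0,-0.0003,-0.004,0,0,0,255,0,0,-0.0036,0,0,0,255,0,0,-0.0036,0,0,0,255,0,0,-0.0036,0,0,0,255,0,0,-0.003,0,0,0,255,0,0,0,0,0,0,255])

```text
t: 18.8
position: [0.5198, 0.0559, 0.1899]
ee_rot: [-0.05, 0.364, 0.921, -0.128]
force: [1.0, 0.6, -1.3]
width: 0.0165
```

```bash
python3 - <<'E'
from pl import *
plan([(-42,90,-16),(-37,100,-16),(-36,112,-16),(-34.5,122,-16)],-1,[2,3,3,3],rd=4)
E
```

```text
[-48.9  -1.3  84.1 -15.8  46.9  -0.1] t 18.8 F [ 1.   0.6 -1.3] [ 0.34 -0.34  0.05] w 0.0165
[(np.float64(12.0), np.float64(64.6), 'h', np.float64(0.0)), (np.float64(9.9), np.float64(67.5), 'h', np.float64(0.0)), (np.float64(9.4), np.float64(70.8), 'b', np.float64(0.0)), (np.float64(5.7), np.float64(74.1), 'b', np.float64(0.0)), (np.float64(6.0), np.float64(77.5), 'b', np.float64(0.0)), (np.float64(5.6), np.float64(81.5), 'b', np.float64(0.0)), (np.float64(5.3), np.float64(85.5), 'b', np.float64(0.0)), (np.float64(4.9), np.float64(89.5), 'b', np.float64(0.0)), (np.float64(5.7), np.float64(92.8), 'b', np.float64(0.0)), (np.float64(5.3), np.float64(96.1), 'b', np.float64(0.0)), (np.float64(8.3), np.float64(99.5), 'b', np.float64(0.0))]
[0.0001, 0.0027, -0.0037, 0.0017, 0.0013, -0.0011, 255, 0.0002, 0.0027, -0.0036, 0.0017, -0.0004, -0.0012, 255, 0, 0.0007, -0.0037, 0, 0, 0, 255, 0, 0.0007, -0.0036, 0, 0, 0, 255, 0, 0.0007, -0.0037, 0, 0, 0, 255, 0, -0.0008, -0.0039, 0, 0, 0, 255, 0, -0.0008, -0.004, 0, 0, 0, 255, 0, -0.0008, -0.0039, 0, 0, 0, 255, 0, -0.0004, -0.0034, 0, 0, 0, 255, 0, -0.0004, -0.0033, 0, 0, 0, 255, 0, -0.0005, -0.0033, 0, 0, 0, 255]
```

```bash
cat > ov.py <<'E'
from h import *
from workcell import optics
import sys
def overlay(fn,C=None,box=(200,0,440,200),s=3):
    C=J if C is None else np.array(C)
    st,p,Rm=now(); c=optics.get_calibration('wrist'); q,d=optics.grab_frame('wrist'); im=q[:,:,::-1].copy()
    cv2.imwrite(fn+'_raw.png',im)
    for r,z,col in((.045,.118,(0,0,255)),(.0515,.118,(0,255,0)),(.042,.006,(255,0,0))):
        for a in np.linspace(0,2*np.pi,60):
            u,v=proj(c,[C[0]+r*np.cos(a),C[1]+r*np.sin(a),z]); 
            if 0<=u<640 and 0<=v<400: cv2.circle(im,(int(round(u)),int(round(v))),0,col,-1)
    crop(im,*box,s,fn+'.png'); return c,p,Rm,q,d
if __name__=='__main__': overlay(sys.argv[1])
E
python3 ov.py pics/w12
```

```text
(no output)
```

View pics/w12.png

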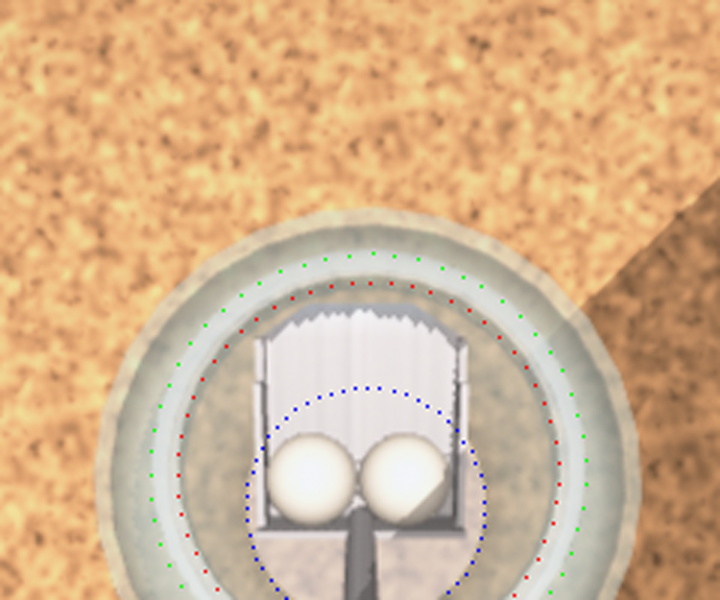

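>>> drive_tool(steps=[0,0.0026,-0.003,0,0.001,-0.001,255,0,0.0026,-0.0036,0,0,-0.001,255,0,0.0007,-0.0037,0,0,0,255,0,0.0007,-0.0036,0,0,0,255,0,0.0007,-0.0037,0,0,0,255,0,-0.0008,-0.0039,0,0,0,255,0,-0.0008,-0.004,0,0,0,255,0,-0.0008,-0.0039,0,0,0,255,0,0,0,0,0,0,255])

```text
t: 19.75
position: [0.5291, 0.0661, 0.2188]
ee_rot: [-0.051, 0.363, 0.922, -0.128]
force: [0.0, 0.1, -1.8]
width: 0.0165
```

```bash
python3 - <<'E'
from pl import *
plan([(-34.5,122,-16),(-34,142,-16)],-1,[3,5],rd=4)
E
```

```text
[-35.1  -1.1 113.  -15.8  47.    0. ] t 19.75 F [ 0.   0.1 -1.8] [ 0.36 -0.32 -0.01] w 0.0165
[(np.float64(5.3), np.float64(93.6), 'b', np.float64(0.0)), (np.float64(5.1), np.float64(96.5), 'b', np.float64(0.0)), (np.float64(8.3), np.float64(99.5), 'b', np.float64(0.0)), (np.float64(8.1), np.float64(103.5), 'b', np.float64(0.0)), (np.float64(7.9), np.float64(107.5), 'b', np.float64(0.0)), (np.float64(7.7), np.float64(111.5), 'b', np.float64(0.0)), (999, np.float64(115.5), 'b', np.float64(0.0)), (999, np.float64(119.5), 'b', np.float64(0.0))]
[0.0001, -0.0005, -0.0029, 0.001, -0.0006, 0, 255, 0, -0.0005, -0.0028, 0.001, 0, 0.0001, 255, 0.0001, -0.0005, -0.0029, 0.001, 0, 0, 255, -0, -0.001, -0.0038, 0, 0, 0, 255, -0, -0.001, -0.0039, 0, 0, 0, 255, -0, -0.001, -0.0039, 0, 0, 0, 255, -0, -0.001, -0.0039, 0, 0, 0, 255, -0, -0.001, -0.0038, 0, 0, 0, 255]
```

>>> drive_tool(steps=[0,-0.0005,-0.003,0,0,0,255,0,-0.0005,-0.003,0,0,0,255,0,-0.0006,-0.0035,0,0,0,255,0,-0.001,-0.004,0,0,0,255,0,-0.001,-0.004,0,0,0,255,0,-0.001,-0.004,0,0,0,255,0,-0.0015,-0.006,0,0,0,255,0,-0.002,-0.008,0,0,0,255,0,-0.002,-0.008,0,0,0,255,0,-0.001,-0.004,0,0,0,255,0,0,0,0,0,0,255])

```text
t: 20.85
position: [0.5309, 0.0677, 0.2725]
ee_rot: [-0.05, 0.363, 0.922, -0.128]
force: [0.4, -0.2, -2.4]
width: 0.0167
```

```bash
cat > scan3.py <<'E'
from ik import *
st,p,Rm=now(); print(p,lipof(p,Rm).round(1),st['joint_pos'].round(2))
C=np.array([.471,.2545])
for ps in range(-60,181,15):
    o=[];s=[st['joint_pos'],np.array([.3,.1,.1,1.6,0,0]),np.array([.2,-.3,-.5,1.5,.6,-1])]
    for u,z,th in [(-15,135,-16),(-15,118,0),(-8,112,20),(-5,105,35),(-5,105,45)]:
        P,Q=tcp(u,z,th,0,np.radians(ps),C); b=ik(P,Q,s); s=[b[0]]+s[-3:]; o.append(np.sqrt(2*b[1]))
    print(ps,np.round(o,1),b[0].round(2))
E
python3 scan3.py
```

```text
[0.53086421 0.06772808 0.27254362] [-32.6  -1.3 166.7 -15.8  47.   -0. ] [-0.    0.2   0.25  1.81 -0.2  -0.8 ]
-60 [0. 0. 0. 0. 0.] [ 0.73  0.15  0.02  1.64 -0.76  1.86]
-45 [0. 0. 0. 0. 0.] [ 0.74 -0.15 -0.28  1.39 -0.78  1.51]
-30 [0. 0. 0. 0. 0.] [ 0.72 -0.48 -0.57  1.17 -0.73  1.12]
-15 [0.  0.  0.  0.  4.2] [ 0.64 -0.81 -0.79  1.06 -0.6   0.74]
0 [ 0.   0.   0.   9.1 38.1] [ 0.57 -0.81 -0.75  1.1  -0.46  0.49]
15 [ 0.   0.   0.  23.2 63. ] [ 0.39 -0.81 -0.7   1.17 -0.18  0.12]
30 [ 0.   0.   0.  24.5 65.9] [ 0.03 -0.81 -0.68  1.3   0.32 -0.47]
45 [ 0.   0.   0.  12.1 41.8] [-0.22 -0.81 -0.73  1.4   0.65 -0.98]
60 [0.  0.  0.  0.  6.4] [-0.3  -0.81 -0.76  1.45  0.76 -1.29]
75 [0. 0. 0. 0. 0.] [-0.32 -0.5  -0.57  1.56  0.78 -1.65]
90 [0. 0. 0. 0. 0.] [-0.29 -0.18 -0.32  1.71  0.74 -1.97]
105 [0. 0. 0. 0. 0.] [-0.24  0.09 -0.07  1.86  0.67 -2.23]
120 [0. 0. 0. 0. 0.] [-0.17  0.33  0.19  1.99  0.58 -2.44]
135 [0.  0.  0.  0.  8.3] [-0.09  0.5   0.4   2.08  0.47 -2.59]
150 [ 0.   0.   0.   0.  29.6] [-0.02  0.55  0.49  2.08  0.37 -2.72]
165 [ 0.   0.   0.  13.9 46.7] [ 0.07  0.6   0.57  2.08  0.26 -2.85]
180 [ 0.   0.   0.  23.6 58.7] [ 0.15  0.63  0.63  2.08  0.14 -3.  ]
```

```bash
cat >> h.py <<'E'
CART=np.array([.471,.2545]); PC=np.radians(80)
def mj(p,Rm,P,Q,n):
    rv=R.from_matrix(Rm.T@Q).as_rotvec(); w=[]
    for i in range(1,n+1):
        s=i/n; s=10*s**3-15*s**4+6*s**5
        w.append((p+(np.array(P)-p)*s, Rm@R.from_rotvec(rv*s).as_matrix()))
    return w
E
python3 - <<'E'
from h import *
st,p,Rm=now(); L=lipof(p,Rm,PC,CART); print(L.round(1))
psi=np.radians(63)
P,Q=tcp((L[0]-22)/2,162,-17,L[1]/2,psi,CART)
# lip midpoint expressed in PC frame -> compute directly
S=scoopR(psi,np.radians(-17)); lw=(p+(Rm@M.T)@(LIP-TS)); e=np.array([np.cos(PC),np.sin(PC)])
tgt=np.array([*(CART-.022*e),.155]); l=(lw+tgt)/2; P=l+S@(TS-LIP); Q=S@M
rows(mj(p,Rm,P,Q,12),p,Rm,255,3); print(P)
E
```

```text
[-262.5  -34.3  166.7  -15.8   47.    -0. ]
[0.001, 0, -0, 0, -0, -0.001, 255, 0.003, 0.003, -0.001, 0.001, -0.003, -0.009, 255, 0.007, 0.006, -0.001, 0.001, -0.005, -0.018, 255, 0.012, 0.01, -0.002, 0.002, -0.009, -0.028, 255, 0.014, 0.013, -0.002, 0.003, -0.01, -0.037, 255, 0.015, 0.015, -0.003, 0.003, -0.012, -0.041, 255, 0.015, 0.015, -0.004, 0.004, -0.012, -0.041, 255, 0.013, 0.015, -0.003, 0.002, -0.011, -0.037, 255, 0.009, 0.011, -0.002, 0.003, -0.009, -0.028, 255, 0.006, 0.008, -0.002, 0.001, -0.005, -0.019, 255, 0.002, 0.003, -0.001, 0.001, -0.002, -0.008, 255, 0.001, 0.001, 0, -0, -0.001, -0.001, 255]
[0.51164063 0.20783771 0.26444338]
```

>>> drive_tool(steps=[0.001,0,0,0,0,-0.001,255,0.003,0.003,-0.001,0.001,-0.003,-0.009,255,0.007,0.006,-0.001,0.001,-0.005,-0.018,255,0.012,0.01,-0.002,0.002,-0.009,-0.028,255,0.014,0.013,-0.002,0.003,-0.01,-0.037,255,0.015,0.015,-0.003,0.003,-0.012,-0.041,255,0.015,0.015,-0.004,0.004,-0.012,-0.041,255,0.013,0.015,-0.003,0.002,-0.011,-0.037,255,0.009,0.011,-0.002,0.003,-0.009,-0.028,255,0.006,0.008,-0.002,0.001,-0.005,-0.019,255,0.002,0.003,-0.001,0.001,-0.002,-0.008,255,0.001,0.001,0,0,-0.001,-0.001,255])

```text
t: 22.05
position: [0.5064, 0.2187, 0.2606]
ee_rot: [-0.036, 0.22, 0.964, -0.145]
force: [0.5, -0.3, -1.4]
width: 0.0166
```

```bash
python3 - <<'E'
from h import *
st,p,Rm=now(); L=lipof(p,Rm,PC,CART); print(st['t'],L.round(1),st['joint_pos'].round(2))
P,Q=tcp(-22,150,-17,0,PC,CART); print(P)
rows(mj(p,Rm,P,Q,12),p,Rm,255,3)
E
```

```text
22.05 [-133.3  -11.8  157.4  -17.2   64.3    0.3] [ 0.29  0.27  0.3   1.82 -0.22 -0.81]
[0.48532521 0.33919756 0.2535795 ]
[0, 0, -0, -0, -0, -0.001, 255, 0.003, 0.003, -0.001, -0, -0.003, -0.008, 255, 0.004, 0.007, -0.001, -0, -0.006, -0.018, 255, 0.008, 0.011, -0.003, -0.001, -0.009, -0.028, 255, 0.009, 0.013, -0.003, 0, -0.012, -0.036, 255, 0.009, 0.016, -0.004, -0, -0.013, -0.04, 255, 0.009, 0.016, -0.003, -0.001, -0.013, -0.04, 255, 0.007, 0.015, -0.004, -0, -0.012, -0.036, 255, 0.005, 0.012, -0.003, -0.001, -0.009, -0.028, 255, 0.003, 0.007, -0.002, 0, -0.005, -0.018, 255, 0.001, 0.004, -0, 0, -0.003, -0.008, 255, 0.001, 0, -0.001, 0, -0, -0.001, 255]
```

>>> drive_tool(steps=[0,0,0,0,0,-0.001,255,0.003,0.003,-0.001,0,-0.003,-0.008,255,0.004,0.007,-0.001,0,-0.006,-0.018,255,0.008,0.011,-0.003,-0.001,-0.009,-0.028,255,0.009,0.013,-0.003,0,-0.012,-0.036,255,0.009,0.016,-0.004,0,-0.013,-0.04,255,0.009,0.016,-0.003,-0.001,-0.013,-0.04,255,0.006,0.013,-0.003,0,-0.011,-0.032,255,0.004,0.008,-0.002,0,-0.007,-0.02,255,0.002,0.004,-0.001,0,-0.003,-0.01,255,0,0.001,0,0,-0.001,-0.003,255,0,0,0,0,0,0,255])

```text
t: 23.25
position: [0.4844, 0.3344, 0.2532]
ee_rot: [-0.013, 0.089, 0.985, -0.148]
force: [0.9, 0.1, -1.3]
width: 0.0163
```

```bash
python3 - <<'E'
from h import *
from workcell import optics
st,p,Rm=now(); L=lipof(p,Rm,PC,CART); print(st['t'],L.round(1),st['joint_pos'].round(2))
c=optics.get_calibration('wrist'); q,d=optics.grab_frame('wrist'); im=q[:,:,::-1].copy(); cv2.imwrite('pics/w13_raw.png',im)
for r,z,col in((.0415,.105,(0,0,255)),(.045,.105,(0,255,0)),(.0385,.060,(255,0,0))):
    for a in np.linspace(0,2*np.pi,60):
        u,v=proj(c,[CART[0]+r*np.cos(a),CART[1]+r*np.sin(a),z])
        if 0<=u<640 and 0<=v<400: cv2.circle(im,(int(round(u)),int(round(v))),0,col,-1)
crop(im,200,0,440,200,3,'pics/w13.png')
E
```

```text
23.25 [-2.690e+01  6.000e-01  1.497e+02 -1.700e+01  7.960e+01 -1.000e-01] [ 0.5   0.36  0.4   1.8  -0.23 -0.87]
```

View pics/w13.png

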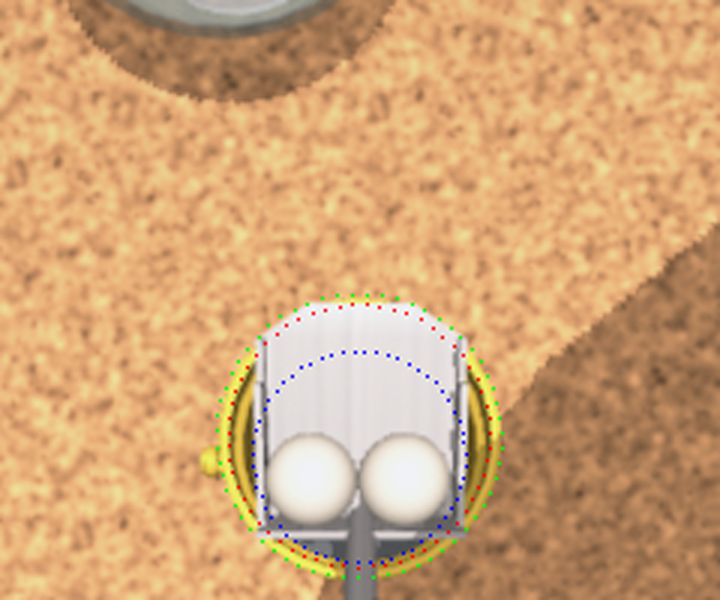

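```bash
cat > pc.py <<'E'
from ik import *
def plan(path,v,n,rd=4,hand=255,psi=PC,C=CART):
    st,p,Rm=now(); L=lipof(p,Rm,psi,C); k=[(L[0],L[2],L[3],L[1],L[4])]+[(a[0],a[1],a[2],v,np.degrees(psi)) for a in path]
    w=[];s=[st['joint_pos']];e=[]
    for a,b,m in zip(k[:-1],k[1:],n):
        for i in range(1,m+1):
            q=[x+(y-x)*i/m for x,y in zip(a,b)]
            P,Q=tcp(q[0],q[1],q[2],0,np.radians(q[4]),C)
            ee=np.array([-np.sin(psi),np.cos(psi),0]); l0=np.array([*(C+q[0]/1000*np.array([np.cos(psi),np.sin(psi)])),q[1]/1000])+q[3]/1000*ee
            S=Q@M.T; P=l0+S@(TS-LIP)
            w.append((P,Q)); g=ik(P,Q,s,.01); s=[g[0]]; e.append(round(g[1],2))
    print(L.round(1),'t',st['t'],'F',st['force'].round(1)); print(max(e),s[0].round(2)); rows(w,p,Rm,hand,rd)
E
python3 - <<'E'
from pc import *
plan([(-18,134,-9),(-10,118,0),(-5,104,6)],0,[4,4,4])
E
```

```text
[-2.710e+01  6.000e-01  1.498e+02 -1.700e+01  7.960e+01 -1.000e-01] t 23.3 F [-0.7 -1.1 -1.1]
0.0 [ 0.29 -0.07 -0.06  1.53  0.09 -1.1 ]
[-0.0001, -0.0013, 0.0006, -0.0351, 0.0006, -0.0017, 255, 0.0001, -0.0014, 0.0008, -0.035, -0.0004, -0.0017, 255, -0, -0.0015, 0.0008, -0.0351, -0.0004, -0.0018, 255, 0, -0.0017, 0.001, -0.0351, -0.0003, -0.0017, 255, 0, -0.0026, 0.0009, -0.0392, 0, -0, 255, 0, -0.0027, 0.0009, -0.0393, 0, -0, 255, 0, -0.0029, 0.0011, -0.0393, 0, -0, 255, 0, -0.003, 0.0012, -0.0392, 0, -0, 255, 0, -0.0022, 0.0016, -0.0262, 0, -0, 255, 0, -0.0023, 0.0017, -0.0262, 0, -0, 255, 0, -0.0024, 0.0017, -0.0262, 0, -0, 255, 0, -0.0024, 0.0017, -0.0262, 0, -0, 255]
```

>>> drive_tool(steps=[0,-0.0013,0.0006,-0.02,0,-0.002,255,0,-0.0014,0.0008,-0.035,0,-0.002,255,0,-0.0015,0.0008,-0.035,0,-0.002,255,0,-0.0017,0.001,-0.035,0,-0.002,255,0,-0.0026,0.0009,-0.039,0,0,255,0,-0.0027,0.0009,-0.039,0,0,255,0,-0.0029,0.0011,-0.039,0,0,255,0,-0.003,0.0012,-0.039,0,0,255,0,-0.0022,0.0016,-0.026,0,0,255,0,-0.002,0.0017,-0.015,0,0,255,0,0,0,0,0,0,255])

```text
t: 24.4
position: [0.4832, 0.3039, 0.2466]
ee_rot: [0.004, 0.091, 0.996, 0.022]
force: [-0.1, 0.0, -1.7]
width: 0.0163
```

```bash
python3 - <<'E'
from pc import *
plan([(-5,102,9),(-5,102,16)],0,[4,8])
E
```

```text
[-16.2  -4.  112.9   2.6  79.5  -0.2] t 24.4 F [-0.1  0.  -1.7]
0.0 [ 0.15 -0.23 -0.22  1.49  0.26 -1.23]
[0.0006, -0.001, 0.0008, -0.028, 0.0044, -0.0021, 255, 0.0011, -0.0011, 0.001, -0.028, 0.0002, -0.0021, 255, 0.0012, -0.0012, 0.001, -0.0279, 0.0003, -0.0021, 255, 0.0011, -0.0013, 0.001, -0.028, 0.0003, -0.0021, 255, -0, -0.002, -0.0011, -0.0153, -0, 0, 255, -0, -0.002, -0.0011, -0.0153, -0, 0, 255, -0, -0.002, -0.0011, -0.0152, -0, 0, 255, -0, -0.002, -0.0011, -0.0153, -0, 0, 255, -0, -0.002, -0.0011, -0.0153, -0, 0, 255, -0, -0.002, -0.0011, -0.0153, -0, 0, 255, -0, -0.002, -0.0011, -0.0152, -0, 0, 255, -0, -0.002, -0.0011, -0.0153, -0, 0, 255]
```

>>> drive_tool(steps=[0.0008,-0.0008,0.0008,-0.02,0.004,-0.002,255,0.0012,-0.0008,0.001,-0.028,0,-0.002,255,0.0012,-0.0008,0.001,-0.028,0,-0.002,255,0.0012,-0.0008,0.001,-0.02,0,-0.002,255,0,0,0,0,0,0,255])

```text
t: 24.9
position: [0.4779, 0.3017, 0.2421]
ee_rot: [0.007, 0.087, 0.993, 0.074]
force: [-0.6, 1.0, -1.0]
width: 0.0164
```

```bash
python3 - <<'E'
from pc import *
plan([(-5,101,13),(-5,101,16)],0,[5,5])
from workcell import optics
q,d=optics.grab_frame('wrist');crop(q[:,:,::-1],200,0,440,200,3,'pics/w14.png')
E
```

```text
[ -5.1   0.6 102.1   8.5  80.   -0. ] t 24.9 F [-0.6  1.  -1. ]
0.0 [ 0.15 -0.23 -0.22  1.49  0.26 -1.23]
[-0.0002, -0.0021, -0.0009, -0.0156, 0.0007, 0.0001, 255, -0.0002, -0.002, -0.0009, -0.0156, 0, 0.0001, 255, -0.0001, -0.0021, -0.0009, -0.0157, -0, 0.0001, 255, -0.0001, -0.0021, -0.0009, -0.0156, -0, 0.0001, 255, -0.0002, -0.0021, -0.0009, -0.0156, -0.0001, 0.0002, 255, 0, -0.0013, -0.0008, -0.0105, 0, -0, 255, 0, -0.0014, -0.0007, -0.0104, 0, -0, 255, 0, -0.0014, -0.0008, -0.0105, 0, -0, 255, 0, -0.0014, -0.0007, -0.0105, 0, -0, 255, 0, -0.0013, -0.0008, -0.0105, 0, -0, 255]
```

View pics/w14.png

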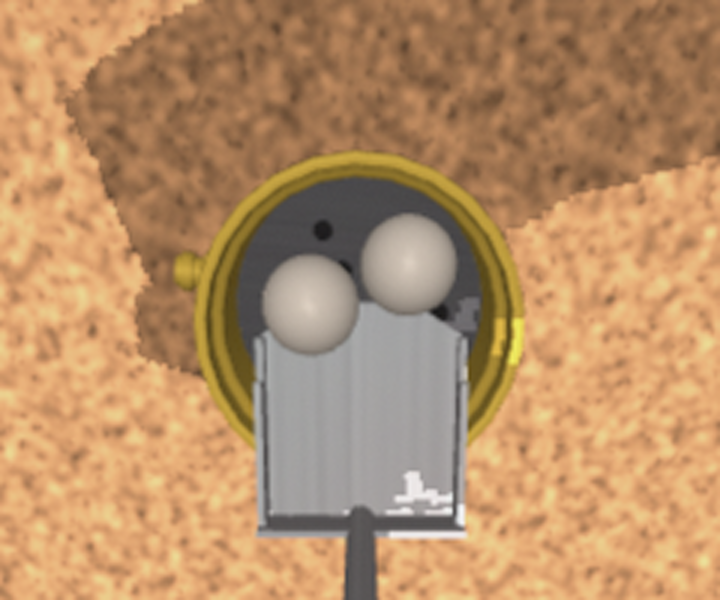

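>>> drive_tool(steps=[0,-0.001,-0.0005,-0.008,0,0,255,0,-0.002,-0.0009,-0.0156,0,0,255,0,-0.002,-0.0009,-0.0156,0,0,255,0,-0.002,-0.0009,-0.0156,0,0,255,0,-0.001,-0.0005,-0.008,0,0,255,0,0,0,0,0,0,255])

```text
t: 25.55
position: [0.4767, 0.2928, 0.2451]
ee_rot: [0.01, 0.086, 0.99, 0.107]
force: [0.3, -0.3, -1.1]
width: 0.017
```

```bash
python3 - <<'E'
from pc import *
plan([(-8,125,10),(-5,150,0)],0,[6,6])
from workcell import optics
q,d=optics.grab_frame('wrist');crop(q[:,:,::-1],200,0,440,200,3,'pics/w15.png')
E
```

```text
[-4.500e+00  2.000e-01  1.019e+02  1.240e+01  8.010e+01 -1.000e-01] t 25.55 F [ 0.3 -0.3 -1.1]
0.0 [ 0.36  0.06  0.14  1.65 -0.   -1.03]
[-0.0003, 0.0012, -0.0034, 0.007, 0.0017, 0.0002, 255, -0, 0.0011, -0.0034, 0.0069, -0, 0.0002, 255, -0, 0.0011, -0.0033, 0.007, -0.0001, 0.0002, 255, -0.0001, 0.0011, -0.0034, 0.007, -0, 0.0002, 255, -0, 0.001, -0.0034, 0.0069, -0.0001, 0.0002, 255, -0.0001, 0.0011, -0.0034, 0.007, 0, 0.0002, 255, 0, 0.0049, -0.0018, 0.0291, 0, -0, 255, 0, 0.0049, -0.0019, 0.0291, 0, -0, 255, 0, 0.0048, -0.0019, 0.0291, 0, -0, 255, 0, 0.0046, -0.0019, 0.029, 0, -0.0001, 255, 0, 0.0045, -0.002, 0.0291, 0, 0, 255, 0, 0.0044, -0.002, 0.0291, 0, 0, 255]
```

View pics/w15.png

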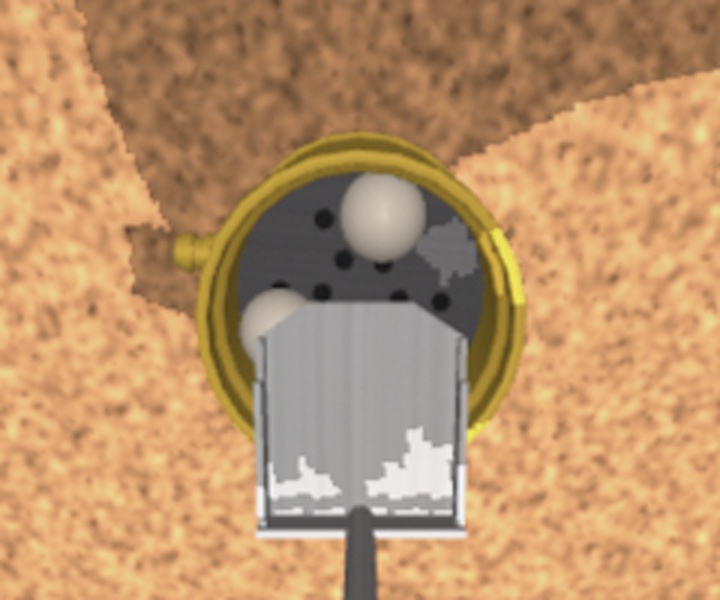

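>>> drive_tool(steps=[0,0.001,-0.003,0.007,0,0,255,0,0.001,-0.005,0.007,0,0,255,0,0.001,-0.008,0.007,0,0,255,0,0.002,-0.01,0.02,0,0,255,0,0.004,-0.01,0.03,0,0,255,0,0.004,-0.01,0.03,0,0,255,0,0.004,-0.01,0.03,0,0,255,0,0.004,-0.006,0.03,0,0,255,0,0.004,-0.002,0.03,0,0,255])

```text
t: 26.5
position: [0.4797, 0.3083, 0.3192]
ee_rot: [0.003, 0.087, 0.996, 0.008]
force: [0.4, -0.3, -0.9]
width: 0.0165
```

```bash
python3 - <<'E'
from ik import *
from workcell import optics
st,p,Rm=now(); L=lipof(p,Rm,PC,CART); print(st['t'],p,L.round(1),st['joint_pos'].round(2))
q,d=optics.grab_frame('top');crop(q[:,:,::-1],200,190,280,270,8,'pics/t16.png')
Q=toolR(np.radians(-11.3)); P=np.array([.5616,-.303,.290])
w=mj(p,Rm,P,Q,22); rows(w,p,Rm,255,3)
s=[st['joint_pos']]
for a in w: b=ik(*a,s,.005); s=[b[0]]; print(round(b[1],2),lipof(*a)[2].round(),end=' ')
E
```

```text
26.5 [0.4796689  0.30830406 0.31923209] [-16.2  -0.6 187.4   0.9  80.1  -0.3] [ 0.34  0.03  0.19  1.71  0.01 -1.06]
[-0, -0.001, 0, 0, -0, 0.001, 255, -0.001, -0.003, 0, 0, -0, 0.009, 255, -0.003, -0.008, 0, 0, -0, 0.023, 255, -0.005, -0.014, 0.001, 0.001, -0, 0.039, 255, -0.008, -0.021, 0.001, 0, -0.001, 0.057, 255, -0.013, -0.027, 0.001, 0.001, -0, 0.077, 255, -0.017, -0.032, 0.001, 0.001, -0.001, 0.094, 255, -0.025, -0.034, 0.002, 0.001, -0, 0.109, 255, -0.031, -0.036, 0.001, 0.002, -0.001, 0.122, 255, -0.037, -0.034, 0.002, 0.001, -0.001, 0.131, 255, -0.043, -0.03, 0.002, 0.002, -0.001, 0.135, 255, -0.047, -0.023, 0.003, 0.001, -0, 0.135, 255]
[-0.048, -0.017, 0.002, 0.001, -0.001, 0.131, 255, -0.046, -0.009, 0.002, 0.002, -0.001, 0.122, 255, -0.042, -0.004, 0.002, 0.001, -0, 0.11, 255, -0.037, 0.002, 0.002, 0.001, -0.001, 0.094, 255, -0.029, 0.003, 0.001, 0.001, -0, 0.076, 255, -0.022, 0.005, 0.001, 0, -0.001, 0.058, 255, -0.014, 0.004, 0.001, 0.001, 0, 0.039, 255, -0.009, 0.002, 0, 0, 0, 0.022, 255, -0.003, 0.001, 0, 0, -0, 0.009, 255, -0, 0, 0, 0, -0, 0.002, 255]
0.0 187.0 0.0 187.0 0.0 187.0 0.0 186.0 0.0 185.0 0.0 184.0 0.0 182.0 0.0 180.0 0.0 178.0 0.0 176.0 0.0 173.0 0.0 171.0 0.0 169.0 0.0 167.0 0.0 165.0 0.0 163.0 0.0 162.0 0.0 161.0 0.0 160.0 0.0 160.0 0.0 159.0 0.0 159.0
```

View pics/t16.png

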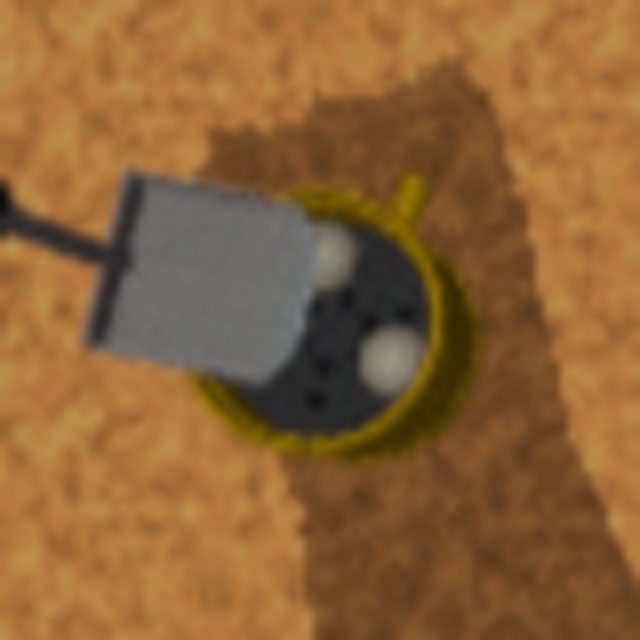

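>>> drive_tool(steps=[-0.001,-0.003,0,0,0,0.009,255,-0.003,-0.008,0,0,0,0.023,255,-0.005,-0.014,0.001,0.001,0,0.039,255,-0.008,-0.021,0.001,0,0,0.057,255,-0.013,-0.027,0.001,0.001,0,0.077,255,-0.017,-0.032,0.001,0.001,0,0.094,255,-0.025,-0.034,0.002,0.001,0,0.109,255,-0.031,-0.036,0.001,0.002,0,0.122,255,-0.03,-0.028,0.002,0.001,0,0.11,255,-0.02,-0.018,0.001,0.001,0,0.07,255,-0.01,-0.008,0.001,0,0,0.03,255])

```text
t: 27.65
position: [0.5057, 0.0053, 0.3028]
ee_rot: [0.0, 0.464, 0.886, 0.005]
force: [-0.2, -0.2, -1.1]
width: 0.0165
```

```bash
python3 - <<'E'
from ik import *
st,p,Rm=now(); L=lipof(p,Rm,PC,CART); print(st['t'],p,L.round(1),st['joint_pos'].round(2))
Q=toolR(np.radians(-11.3)); P=np.array([.5616,-.303,.285])
w=mj(p,Rm,P,Q,14); rows(w,p,Rm,255,3)
s=[st['joint_pos']]
for a in w: b=ik(*a,s,.005); s=[b[0]]; print(round(b[1],2),end=' ')
E
```

```text
27.65 [0.50566804 0.00530815 0.30278862] [-289.8  -26.5  171.5    0.5   34.7    0.3] [-0.25 -0.16 -0.03  1.7   0.01 -0.86]
[-0.001, -0, 0, 0, -0, 0.003, 255, -0.006, -0.003, 0, 0, -0, 0.016, 255, -0.013, -0.006, 0.001, 0, -0.001, 0.037, 255, -0.022, -0.008, 0.001, 0.001, -0, 0.06, 255, -0.03, -0.01, 0.002, 0.001, -0.001, 0.082, 255, -0.037, -0.009, 0.002, 0.001, -0.001, 0.097, 255, -0.041, -0.005, 0.002, 0, -0.001, 0.106, 255, -0.042, -0.001, 0.002, 0.001, -0.001, 0.107, 255, -0.038, 0.003, 0.002, 0.001, -0.001, 0.097, 255, -0.031, 0.006, 0.002, 0.001, -0.001, 0.082, 255, -0.023, 0.006, 0.001, 0, -0.001, 0.06, 255, -0.014, 0.004, 0.001, 0.001, 0, 0.037, 255]
[-0.006, 0.002, 0, -0, -0, 0.016, 255, -0, 0.001, 0.001, -0, -0, 0.003, 255]
0.0 0.0 0.0 0.0 0.0 0.0 0.0 0.0 0.0 0.0 0.0 0.0 0.0 0.0
```

>>> drive_tool(steps=[-0.006,-0.003,0,0,0,0.016,255,-0.013,-0.006,0.001,0,-0.001,0.037,255,-0.022,-0.008,0.001,0.001,0,0.06,255,-0.03,-0.01,0.002,0.001,-0.001,0.082,255,-0.037,-0.009,0.002,0.001,-0.001,0.097,255,-0.041,-0.005,0.002,0,-0.001,0.106,255,-0.042,-0.001,0.002,0.001,-0.001,0.107,255,-0.036,0.003,0.002,0.001,-0.001,0.09,255,-0.028,0.005,0.002,0.001,-0.001,0.07,255,-0.018,0.005,0.001,0,-0.001,0.05,255,-0.009,0.003,0.001,0,0,0.025,255,-0.003,0.001,0,0,0,0.008,255])

```text
t: 28.85
position: [0.5486, -0.3013, 0.2842]
ee_rot: [0.0, 0.771, 0.637, 0.002]
force: [0.3, 0.3, -0.9]
width: 0.0165
```

```bash
python3 - <<'E'
from ik import *
st,p,Rm=now(); print(st['t'],p,st['joint_pos'].round(2),Rm[:,2],np.degrees(np.arctan2(Rm[1,0],Rm[0,0])))
Q=toolR(np.radians(-11.3)); P=np.array([.5620,-.303,.165])
w=mj(p,Rm,P,Q,12); rows(w,p,Rm,255,3)
E
```

```text
28.85 [ 0.54862641 -0.3013288   0.28416659] [-0.71  0.2   0.3   1.67  0.   -0.52] [ 0.00342748  0.00161357 -0.99999282] 79.09077920239027
[0, 0, 0.001, 0, -0, 0, 255, 0, 0, 0.003, 0, -0, 0, 255, 0, 0.001, 0.008, 0, -0, 0.001, 255, 0, 0.002, 0.013, 0.001, -0, 0, 255, 0, 0.002, 0.016, 0, -0.001, 0.001, 255, 0, 0.002, 0.019, 0.001, -0, 0.001, 255, 0, 0.002, 0.018, -0, -0, 0.001, 255, 0.001, 0.001, 0.016, 0, -0.001, 0.001, 255, -0, 0.002, 0.013, 0.001, -0, 0.001, 255, -0, 0.001, 0.008, -0, -0, 0.001, 255, -0, 0, 0.004, 0, -0, -0, 255, -0, 0, 0, 0, -0, -0, 255]
```

>>> drive_tool(steps=[0,0.001,0.003,0,0,0,255,0,0.002,0.008,0,0,0.001,255,0,0.002,0.013,0.001,0,0,255,0,0.002,0.016,0,-0.001,0.001,255,0,0.002,0.018,0.001,0,0.001,255,0,0.002,0.018,0,0,0.001,255,0,0.001,0.015,0,-0.001,0.001,255,0,0.001,0.011,0.001,0,0.001,255,0,0,0.006,0,0,0,255,0,0,0.002,0,0,0,255,0,0,0,0,0,0,255])

```text
t: 29.95
position: [0.5628, -0.2952, 0.1648]
ee_rot: [-0.001, 0.769, 0.639, 0.0]
force: [0.6, 0.6, -1.3]
width: 0.0163
```

```bash
python3 - <<'E'
from ik import *
from workcell import optics
st,p,Rm=now(); print(st['t'],p,Rm[:,2],np.degrees(np.arctan2(Rm[1,0],Rm[0,0])))
Q=toolR(np.radians(-11.3)); P=np.array([.5620,-.303,.1345])
w=interp(p,Rm,P,Q,8); rows(w,p,Rm,255,4)
q,d=optics.grab_frame('wrist');crop(q[:,:,::-1],200,0,440,200,3,'pics/w17.png')
E
```

```text
29.95 [ 0.56280792 -0.29516053  0.1647659 ] [-0.00114095  0.00271445 -0.99999566] 79.43378554771415
[-0.0007, 0.0001, 0.0025, -0.0001, -0.0002, 0.0011, 255, -0.0009, 0, 0.0036, -0.0002, -0.0003, 0.0015, 255, -0.0011, 0.0001, 0.0044, -0.0003, -0.0003, 0.0018, 255, -0.0013, 0.0002, 0.0046, -0.0002, -0.0004, 0.002, 255, -0.0012, 0.0001, 0.0047, -0.0003, -0.0004, 0.002, 255, -0.0011, 0.0001, 0.0043, -0.0002, -0.0004, 0.0018, 255, -0.0009, 0.0001, 0.0036, -0.0002, -0.0002, 0.0015, 255, -0.0007, 0, 0.0026, -0.0001, -0.0002, 0.0011, 255]
```

View pics/w17.png

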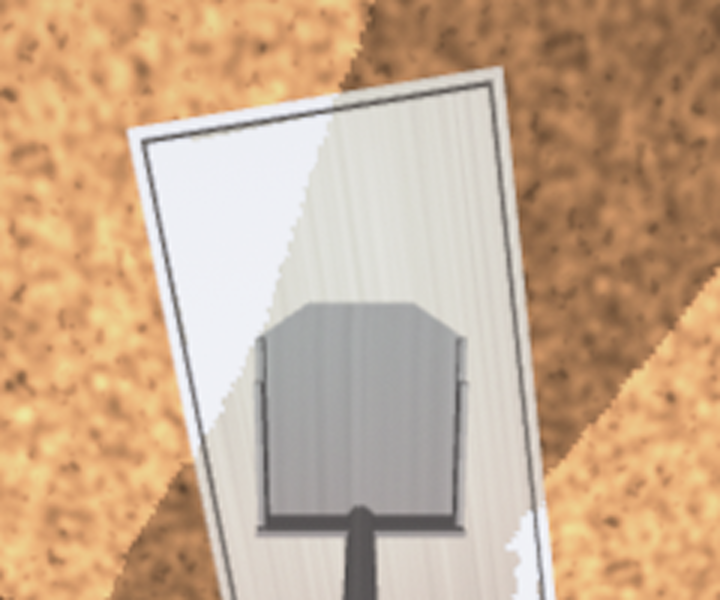

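>>> drive_tool(steps=[-0.0007,0,0.0025,0,0,0.001,255,-0.0009,0,0.0036,0,0,0.0015,255,-0.0011,0,0.0044,0,0,0.002,255,-0.0013,0,0.0046,0,0,0.002,255,-0.0012,0,0.0045,0,0,0.002,255,-0.0011,0,0.004,0,0,0.002,255,-0.0009,0,0.003,0,0,0.0015,255,0,0,0.0015,0,0,0,255,0,0,0.0005,0,0,0,255,0,0,0,0,0,0,255])

```text
t: 31.0
position: [0.562, -0.304, 0.1358]
ee_rot: [0.0, 0.774, 0.634, 0.001]
force: [0.1, -1.3, 0.0]
width: 0.0164
```

```bash
python3 - <<'E'
from ik import *
st,p,Rm=now(); print(st['t'],p,Rm[:,2],np.degrees(np.arctan2(Rm[1,0],Rm[0,0])),st['force'])
Q=toolR(np.radians(-11.3)); P=np.array([.5624,-.3032,.1336])
w=interp(p,Rm,P,Q,3); rows(w,p,Rm,255,4)
E
```

```text
31.0 [ 0.56201428 -0.30403658  0.13577859] [ 1.31163706e-03  6.60019008e-04 -9.99998922e-01] 78.64406295189458 [ 0.07785826 -1.32305868  0.008654  ]
[0.0003, 0.0001, 0.0006, 0.0003, -0.0003, -0.0003, 255, 0.0003, 0, 0.0009, 0.0005, -0.0003, -0.0004, 255, 0.0003, 0.0001, 0.0007, 0.0004, -0.0003, -0.0003, 255]
```

>>> drive_tool(steps=[0,0,0.0008,0,0,0,255,0,0,0.0008,0,0,0,255,0,0,0.0006,0,0,0,255,0,0,0,0,0,0,255])

```text
t: 31.4
position: [0.5623, -0.3041, 0.134]
ee_rot: [0.001, 0.774, 0.634, 0.001]
force: [0.6, 0.5, -1.1]
width: 0.0163
```

>>> drive_tool(steps=[0,0,0.0008,0,0,0,255,0,0,0.0006,0,0,0,255,0,0,0,0,0,0,255])

```text
t: 31.7
position: [0.5628, -0.3043, 0.1337]
ee_rot: [0.001, 0.773, 0.634, 0.001]
force: [-0.2, -1.1, -0.8]
width: 0.0165
```

>>> drive_tool(steps=[0,0,0,0,0,0,150,0,0,0,0,0,0,100,0,0,0,0,0,0,40,0,0,0,0,0,0,0,0,0,0,0,0,0,0,0,0,0,0,0,0,0])

```text
t: 32.3
position: [0.5628, -0.3044, 0.1335]
ee_rot: [0.001, 0.773, 0.634, 0.001]
force: [-0.1, -0.8, 0.3]
width: 0.0855
```

```bash
python3 - <<'E'
from ik import *
from workcell import optics
st,p,Rm=now(); print(st['t'],p,st['width'],st['force'])
q,d=optics.grab_frame('wrist');cv2.imwrite('pics/w18.png',q[:,:,::-1])
E
```

```text
32.3 [ 0.56277149 -0.30441459  0.1334749 ] 0.08552890795445267 [-0.05959562 -0.8428771   0.31125486]
```

View pics/w18.png

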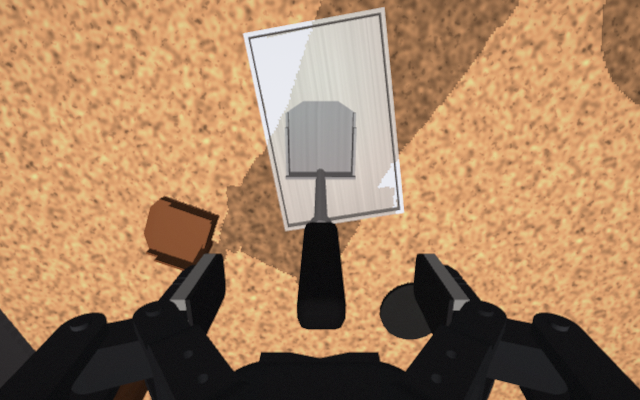

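>>> drive_tool(steps=[0,0,-0.005,0,0,0,0,0,0,-0.012,0,0,0,0,0,0,-0.018,0,0,0,0,0,0,-0.02,0,0,0,0,0,0,-0.02,0,0,0,0,0,0,-0.012,0,0,0,0,0,0,-0.005,0,0,0,0])

```text
t: 33.05
position: [0.5622, -0.3042, 0.2329]
ee_rot: [0.002, 0.773, 0.634, 0.001]
force: [0.5, -0.7, -0.1]
width: 0.0854
```

```bash
python3 - <<'E'
from ik import *
st,p,Rm=now(); print(st['t'],p)
Q=toolR(np.radians(-5)); P=np.array([.672,.040,.20])
w=mj(p,Rm,P,Q,14); rows(w,p,Rm,0,3)
s=[st['joint_pos']]
for a in w: b=ik(*a,s,.005); s=[b[0]]; print(round(b[1],2),end=' ')
b=ik([.684,.04,.017],Q,s); print(b[1],b[0])
E
```

```text
33.05 [ 0.56224649 -0.30416245  0.23287151]
[0.001, 0, 0, 0, 0, -0, 0, 0.007, 0.001, 0.001, 0, 0, -0.003, 0, 0.017, 0.002, 0.001, 0, 0, -0.005, 0, 0.027, 0.003, 0.003, 0.001, 0, -0.008, 0, 0.036, 0.005, 0.003, 0, 0, -0.011, 0, 0.044, 0.006, 0.004, 0.001, 0, -0.014, 0, 0.047, 0.007, 0.004, 0, 0, -0.014, 0, 0.047, 0.008, 0.005, 0.001, 0.001, -0.015, 0, 0.043, 0.008, 0.004, 0, -0, -0.013, 0, 0.036, 0.007, 0.003, 0.001, -0, -0.012, 0, 0.027, 0.005, 0.003, -0, -0, -0.008, 0, 0.016, 0.004, 0.001, 0, -0, -0.005, 0]
[0.007, 0.001, 0.001, 0, -0, -0.002, 0, 0.001, 0.001, -0, 0, -0, -0.001, 0]
0.0 0.0 0.0 0.0 0.0 0.0 0.0 0.0 0.0 0.0 0.0 0.0 0.0 0.0 2.9878920614476805e-26 [-1.31883980e-01  4.26962168e-01  8.04894939e-02  1.22432365e+00
 -3.36494822e-17 -4.46175170e-02]
```

>>> drive_tool(steps=[0.007,0.001,0,0,0,-0.003,0,0.017,0.002,0,0,0,-0.005,0,0.027,0.003,0.002,0.001,0,-0.008,0,0.036,0.005,0.003,0,0,-0.011,0,0.044,0.006,0.004,0.001,0,-0.014,0,0.047,0.007,0.004,0,0,-0.014,0,0.047,0.008,0.005,0.001,0.001,-0.015,0,0.043,0.008,0.004,0,0,-0.013,0,0.034,0.007,0.003,0.001,0,-0.012,0,0.02,0.004,0.002,0,0,-0.006,0,0.01,0.002,0.001,0,0,-0.003,0,0,0,0,0,0,0,0])

```text
t: 34.25
position: [0.6624, 0.043, 0.1928]
ee_rot: [-0.007, 0.736, 0.677, -0.003]
force: [0.3, 0.1, -0.4]
width: 0.0854
```

```bash
cat > lid.py <<'E'
from ik import *
from workcell import optics
import sys
def look(fn,C=(.6841,.0401),z0=0.,box=None):
    st,p,Rm=now(); print(st['t'],p,st['width'],np.degrees(np.arctan2(Rm[1,0],Rm[0,0])),Rm[:,2].round(4))
    c=optics.get_calibration('wrist'); q,d=optics.grab_frame('wrist'); im=q[:,:,::-1].copy(); cv2.imwrite(fn+'_raw.png',im)
    for r,z,col in((.053,.013,(0,0,255)),(.014,.043,(0,255,0))):
        for a in np.linspace(0,2*np.pi,60):
            u,v=proj(c,[C[0]+r*np.cos(a),C[1]+r*np.sin(a),z+z0])
            if 0<=u<640 and 0<=v<400: cv2.circle(im,(int(round(u)),int(round(v))),0,col,-1)
    cv2.imwrite(fn+'.png',im) if box is None else crop(im,*box,3,fn+'.png')
    import pickle; pickle.dump((c,p,Rm),open(fn+'.pkl','wb'))
if __name__=='__main__': look(sys.argv[1])
E
python3 lid.py pics/w19
```

```text
34.25 [0.66243411 0.04297188 0.19279649] 0.08536523568795676 85.24004978165895 [-0.0137  0.0058 -0.9999]
```

View pics/w19.png

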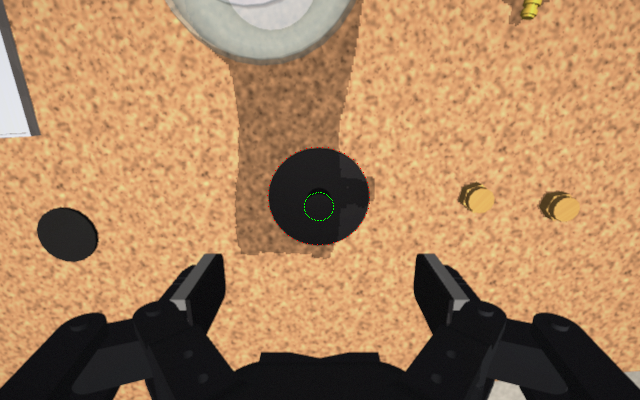

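```bash
python3 - <<'E'
from ik import *
im=cv2.imread('pics/w19.png'); im=cv2.convertScaleAbs(im,alpha=1.6,beta=20); crop(im,255,135,385,260,6,'pics/w19c.png')
st,p,Rm=now(); Q=toolR(np.radians(-5))
A=np.array([.6841,.0401,.10]);B=np.array([.6841,.0401,.030])
w=mj(p,Rm,A,Q,7)+mj(A,Q,B,Q,8); rows(w,p,Rm,0,3)
E
```

```text
[-0, 0.001, 0.002, -0, -0, 0, 0, -0, 0.002, 0.011, -0.002, -0.001, 0.001, 0, -0, 0.005, 0.021, -0.003, -0.001, 0, 0, -0, 0.006, 0.025, -0.004, -0.001, 0.001, 0, -0, 0.005, 0.02, -0.003, -0.001, 0.001, 0, -0, 0.003, 0.012, -0.002, -0, 0, 0, -0, 0.001, 0.002, -0, -0, 0, 0, -0, -0, 0.001, -0, -0, 0, 0, -0, -0, 0.006, -0, -0, 0, 0, -0, -0, 0.012, -0, -0, 0, 0, -0, -0, 0.016, -0, -0, 0, 0, -0, -0, 0.015, -0, -0, 0, 0]
[-0, -0, 0.012, -0, -0, 0, 0, -0, -0, 0.007, -0, -0, 0, 0, -0, -0, 0.001, -0, -0, 0, 0]
```

View pics/w19c.png

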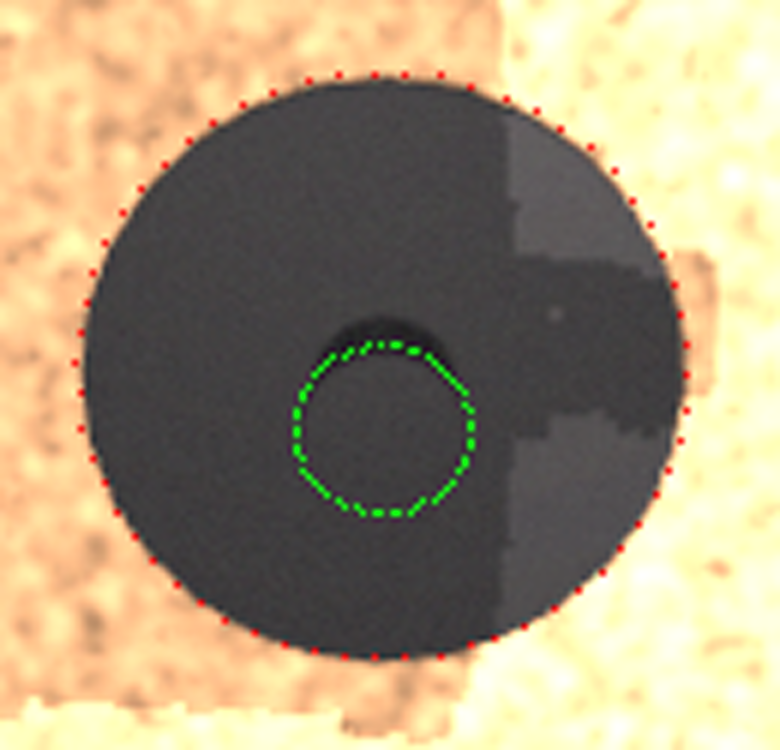

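>>> drive_tool(steps=[0,0.002,0.008,-0.002,-0.001,0,0,0,0.005,0.02,-0.003,-0.001,0,0,0,0.006,0.024,-0.004,-0.001,0.001,0,0,0.005,0.02,-0.003,-0.001,0.001,0,0,0.003,0.015,-0.002,0,0,0,0,0.001,0.012,0,0,0,0,0,0,0.012,0,0,0,0,0,0,0.012,0,0,0,0,0,0,0.009,0,0,0,0,0,0,0.005,0,0,0,0,0,0,0,0,0,0,0])

```text
t: 35.4
position: [0.6843, 0.0313, 0.0487]
ee_rot: [0.002, 0.74, 0.672, 0.001]
force: [0.1, -0.5, -0.5]
width: 0.0853
```

```bash
python3 - <<'E'
from ik import *
st,p,Rm=now(); print(st['t'],p,Rm[:,2]); Q=toolR(np.radians(-5))
rows(interp(p,Rm,[.6841,.0401,.0165],Q,5),p,Rm,0,4)
E
```

```text
35.4 [0.68429154 0.03127575 0.04873652] [ 0.00302678 -0.00165965 -0.99999404]
[0.0013, -0.0002, 0.0049, 0.0005, 0.0002, -0.0014, 0, 0.002, -0.0002, 0.0072, 0.0007, 0.0003, -0.0021, 0, 0.0022, -0.0003, 0.008, 0.0008, 0.0004, -0.0024, 0, 0.002, -0.0002, 0.0072, 0.0007, 0.0003, -0.0021, 0, 0.0013, -0.0002, 0.0049, 0.0005, 0.0002, -0.0014, 0]
```

>>> drive_tool(steps=[0.003,0,0.002,0,0,-0.002,0,0.003,0,0.004,0.001,0,-0.002,0,0.002,0,0.008,0.001,0,-0.002,0,0.001,0,0.008,0.001,0,-0.002,0,0,0,0.006,0,0,0,0,0,0,0.003,0,0,0,0,0,0,0,0,0,0,0])

```text
t: 36.1
position: [0.6863, 0.0415, 0.0165]
ee_rot: [0.001, 0.737, 0.676, 0.0]
force: [-0.9, 0.1, -0.2]
width: 0.0855
```

```bash
python3 - <<'E'
from ik import *
st,p,Rm=now(); print(st['t'],p,Rm[:,2],st['force']); Q=toolR(np.radians(-5))
rows(interp(p,Rm,[.6841,.0401,.0165],Q,3),p,Rm,0,4)
E
```

```text
36.1 [0.68629498 0.04152501 0.01650576] [ 0.00204935 -0.00161372 -0.9999966 ] [-0.88829515  0.05022934 -0.24249802]
[-0.0005, -0.0006, 0, 0.0006, 0.0004, 0.0001, 0, -0.0006, -0.0009, 0, 0.0009, 0.0006, 0.0001, 0, -0.0005, -0.0006, 0, 0.0007, 0.0004, 0, 0]
```

>>> drive_tool(steps=[-0.0006,-0.0008,0,0.001,0,0,0,-0.0006,-0.0008,0,0.001,0,0,0,-0.0004,-0.0005,0,0,0,0,0,0,0,0,0,0,0,255,0,0,0,0,0,0,255,0,0,0,0,0,0,255,0,0,0,0,0,0,255,0,0,0,0,0,0,255,0,0,0,0,0,0,255], force=60)

```text
t: 37.0
position: [0.6847, 0.0395, 0.018]
ee_rot: [0.001, 0.737, 0.676, 0.0]
force: [-0.2, -0.2, -0.9]
width: 0.0251
```

```bash
python3 lid.py pics/w20
```

```text
37.0 [0.68467808 0.0395484  0.01804433] 0.02507221774687881 84.98598691680438 [ 0.0018 -0.0017 -1.    ]
```

View pics/w20.png

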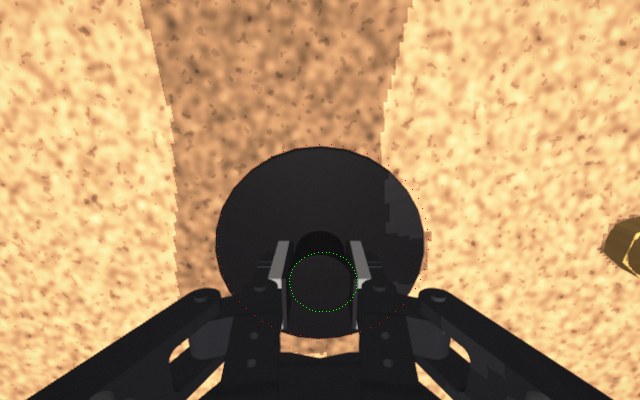

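```bash
python3 - <<'E'
from h import *
from workcell import optics
c=optics.get_calibration('top'); q,d=optics.grab_frame('top'); im=q[:,:,::-1].copy(); cv2.imwrite('pics/top21.png',im)
for r,z,col in((.045,.118,(0,0,255)),(.0515,.118,(0,255,0)),(.042,.006,(255,0,0)),(.079,.062,(255,255,0))):
    for a in np.linspace(0,2*np.pi,60):
        u,v=proj(c,[J[0]+r*np.cos(a),J[1]+r*np.sin(a),z]); cv2.circle(im,(int(round(u)),int(round(v))),0,col,-1)
crop(im,295,188,365,268,9,'pics/top21c.png')
s=optics.get_calibration('scene'); q,d=optics.grab_frame('scene'); cv2.imwrite('pics/scene21.png',q[:,:,::-1])
E
```

```text
(no output)
```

View pics/top21c.png

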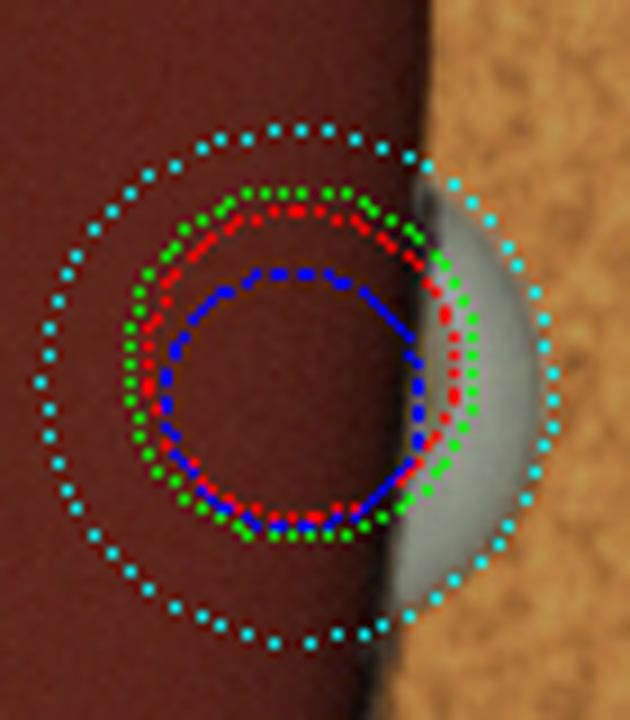

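View pics/top21.png

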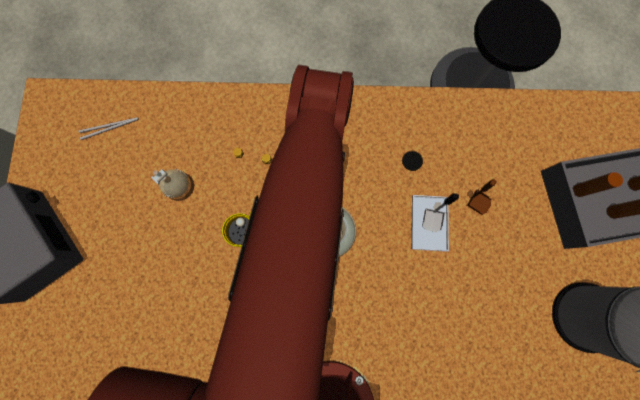

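```bash
python3 - <<'E'
from h import *
from workcell import optics
c=optics.get_calibration('scene'); o=[]
for f in('scene0','scene21'):
    im=cv2.imread(f'pics/{f}.png')[160:225,275:345]
    o.append(cv2.resize(im,None,fx=6,fy=6,interpolation=cv2.INTER_CUBIC))
cv2.imwrite('pics/cmp.png',np.hstack(o)[:, :800])
for s,pk in (('w4','w4'),):pass
a=cv2.cvtColor(cv2.imread('pics/scene0.png'),cv2.COLOR_BGR2GRAY)[190:222,280:340].astype(np.float32);b=cv2.cvtColor(cv2.imread('pics/scene21.png'),cv2.COLOR_BGR2GRAY)[190:222,280:340].astype(np.float32)
print(cv2.phaseCorrelate(a,b))
E
```

```text
((0.1497215113310837, -0.20486878982270795), 0.3541837560633818)
```

View pics/cmp.png

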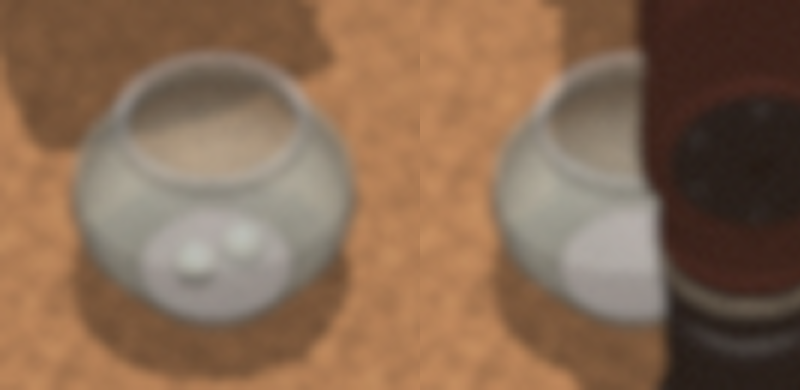

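```bash
python3 - <<'E'
from ik import *
st,p,Rm=now(); Q=toolR(np.radians(-5)); A=np.array([.6841,.0395,.19])
w=mj(p,Rm,A,Q,11); rows(w,p,Rm,255,3)
E
```

```text
[-0, -0, -0.001, 0, 0, -0, 255, -0, -0, -0.007, 0, 0, -0, 255, -0, -0, -0.014, 0, 0, -0, 255, -0, -0, -0.022, 0.001, 0, -0, 255, -0, -0, -0.027, -0, 0.001, -0, 255, -0, -0, -0.03, 0, -0, -0, 255, -0, -0, -0.027, 0, 0, -0, 255, -0, -0, -0.022, 0.001, 0, -0, 255, -0, -0, -0.014, -0, 0, -0, 255, -0, -0, -0.007, -0, 0.001, -0, 255, -0, -0, -0.001, 0, -0, -0, 255]
```

>>> drive_tool(steps=[0,0,-0.003,0,0,0,255,0,0,-0.008,0,0,0,255,0,0,-0.014,0,0,0,255,0,0,-0.022,0,0,0,255,0,0,-0.027,0,0,0,255,0,0,-0.03,0,0,0,255,0,0,-0.027,0,0,0,255,0,0,-0.022,0,0,0,255,0,0,-0.012,0,0,0,255,0,0,-0.004,0,0,0,255,0,0,0,0,0,0,255])

```text
t: 38.25
position: [0.6833, 0.0401, 0.1999]
ee_rot: [0.002, 0.737, 0.676, 0.0]
force: [0.2, 0.1, -2.4]
width: 0.0247
```

```bash
python3 - <<'E'
from ik import *
st,p,Rm=now(); print(st['t'],p,st['width'],st['force']); Q=toolR(np.radians(-5)); A=np.array([.4811,.0148,.18])
w=mj(p,Rm,A,Q,12); rows(w,p,Rm,255,3)
E
```

```text
38.25 [0.68332424 0.04014951 0.1999491 ] 0.024699944886618697 [ 0.23539405  0.07033377 -2.44646303]
[-0, -0.001, 0, 0, 0, -0, 255, -0.002, -0.006, 0.001, 0, 0, -0, 255, -0.002, -0.014, 0.001, 0, 0, -0, 255, -0.005, -0.021, 0.002, 0.001, 0, -0, 255, -0.006, -0.027, 0.003, -0, 0.001, -0, 255, -0.006, -0.031, 0.003, 0, -0, -0, 255, -0.007, -0.03, 0.003, 0.001, -0, -0, 255, -0.006, -0.027, 0.003, 0, 0, -0, 255, -0.004, -0.022, 0.002, 0, 0, -0, 255, -0.003, -0.013, 0.001, 0.001, 0, -0, 255, -0.002, -0.006, 0.001, -0, 0, -0, 255, 0, -0.001, -0, -0, 0, -0, 255]
```

>>> drive_tool(steps=[-0.002,-0.006,0,0,0,0,255,-0.002,-0.014,0.001,0,0,0,255,-0.005,-0.021,0.002,0.001,0,0,255,-0.006,-0.027,0.003,0,0.001,0,255,-0.006,-0.031,0.003,0,0,0,255,-0.007,-0.03,0.003,0.001,0,0,255,-0.006,-0.027,0.003,0,0,0,255,-0.004,-0.022,0.002,0,0,0,255,-0.002,-0.01,0.001,0,0,0,255,-0.001,-0.004,0.001,0,0,0,255,0,0,0,0,0,0,255])

```text
t: 39.35
position: [0.47, 0.0164, 0.1637]
ee_rot: [-0.008, 0.737, 0.675, -0.007]
force: [0.0, -0.3, -1.5]
width: 0.0251
```

```bash
python3 - <<'E'
from ik import *
from workcell import optics
import pickle
st,p,Rm=now(); print(st['t'],p,st['width'],st['force'],Rm[:,2].round(4)); Q=toolR(np.radians(-5)); 
rows(interp(p,Rm,[.4811,.0148,.165],Q,4),p,Rm,255,4)
c=optics.get_calibration('wrist'); q,d=optics.grab_frame('wrist'); im=q[:,:,::-1].copy(); cv2.imwrite('pics/w22_raw.png',im)
def circ(C,r,z,col):
    for a in np.linspace(0,2*np.pi,90):
        u,v=proj(c,[C[0]+r*np.cos(a),C[1]+r*np.sin(a),z])
        if 0<=u<640 and 0<=v<400: cv2.circle(im,(int(round(u)),int(round(v))),0,col,-1)
circ(J,.0515,.118,(0,255,0));circ(J,.079,.062,(255,255,0))
lc=p+Rm@np.array([0,-.0006,0]); circ(lc[:2],.053,p[2]-.018+.013,(0,0,255))
crop(im,140,20,500,360,2.2,'pics/w22.png')
E
```

```text
39.35 [0.47002911 0.01643422 0.1637189 ] 0.025050263783482896 [ 0.04551705 -0.26038265 -1.46199927] [-0.0214  0.0033 -0.9998]
[-0.0001, 0.0023, -0.0003, -0.0044, -0.0003, -0, 255, -0.0002, 0.0033, -0.0004, -0.0064, -0.0004, -0.0001, 255, -0.0002, 0.0033, -0.0005, -0.0064, -0.0005, -0.0001, 255, -0.0002, 0.0023, -0.0002, -0.0044, -0.0002, -0, 255]
```

View pics/w22.png

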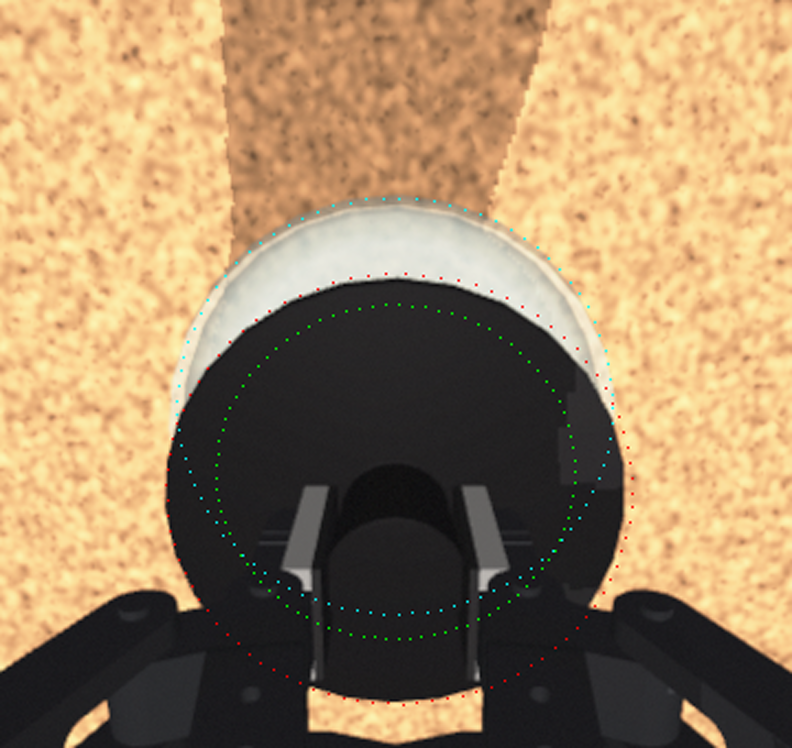

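```bash
python3 - <<'E'
from h import *
im=cv2.imread('pics/w22_raw.png')
a=im[100:200,210:290]; b=im[100:200,360:440]
def ov(im):
    return cv2.resize(im,None,fx=5,fy=5,interpolation=cv2.INTER_CUBIC)
cv2.imwrite('pics/w22e.png',np.hstack([ov(a),ov(b)]))
E
```

```text
(no output)
```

View pics/w22e.png

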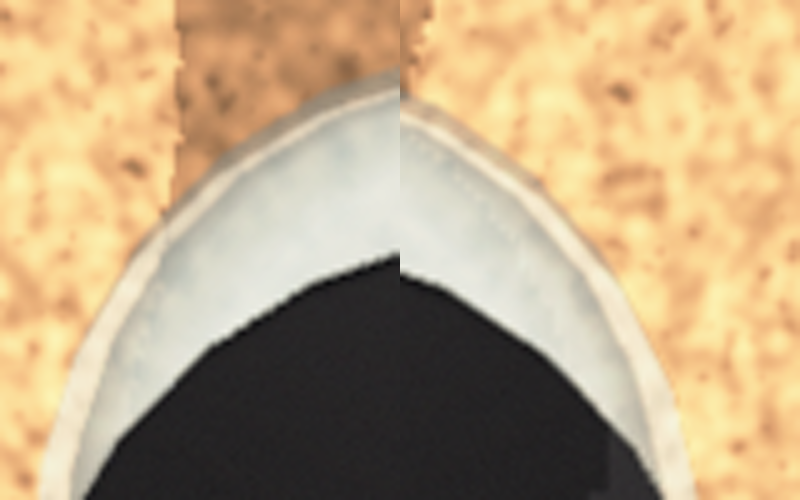

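```bash
python3 - <<'E'
from ik import *
st,p,Rm=now(); print(p); Q=toolR(np.radians(-5)); 
rows(interp(p,Rm,[.4815,.0148,.148],Q,6),p,Rm,255,4)
E
```

```text
[0.47035467 0.01645611 0.16380844]
[-0.0001, 0.0014, 0.0019, -0.0026, -0.0002, -0, 255, -0.0001, 0.002, 0.0027, -0.0038, -0.0002, -0, 255, -0.0001, 0.0024, 0.0032, -0.0044, -0.0003, -0.0001, 255, -0.0002, 0.0023, 0.0032, -0.0044, -0.0003, -0, 255, -0.0001, 0.002, 0.0028, -0.0038, -0.0003, -0, 255, -0.0001, 0.0013, 0.0019, -0.0026, -0.0002, -0, 255]
```

>>> drive_tool(steps=[0,0.0014,0.0019,-0.0026,0,0,255,0,0.002,0.0027,-0.004,0,0,255,0,0.0024,0.003,-0.0045,0,0,255,0,0.0024,0.0028,-0.0045,0,0,255,0,0.002,0.002,-0.004,0,0,255,0,0.001,0.001,-0.0026,0,0,255,0,0,0,0,0,0,255])

```text
t: 40.1
position: [0.4838, 0.0156, 0.148]
ee_rot: [-0.0, 0.737, 0.676, 0.001]
force: [1.0, -0.3, -1.9]
width: 0.0247
```

```bash
python3 - <<'E'
from ik import *
st,p,Rm=now(); print(st['t'],p,Rm[:,2].round(4),st['force']); Q=toolR(np.radians(-5)); 
rows(interp(p,Rm,[.4815,.0148,.136],Q,6),p,Rm,255,4)
E
```

```text
40.1 [0.48375784 0.01557317 0.14804326] [ 0.0017  0.0017 -1.    ] [ 1.01836577 -0.32560221 -1.93507608]
[-0.0001, -0.0003, 0.0014, 0.0002, -0.0002, 0, 255, -0.0002, -0.0004, 0.0022, 0.0003, -0.0003, 0.0001, 255, -0.0002, -0.0004, 0.0024, 0.0003, -0.0004, 0.0001, 255, -0.0002, -0.0004, 0.0025, 0.0003, -0.0004, 0.0001, 255, -0.0002, -0.0004, 0.0021, 0.0003, -0.0003, 0, 255, -0.0001, -0.0003, 0.0014, 0.0002, -0.0002, 0.0001, 255]
```

>>> drive_tool(steps=[-0.0004,-0.0008,0,0.001,-0.001,0,255,-0.0003,-0.0008,0,0.001,-0.001,0,255,-0.0002,-0.0006,0.001,0,0,0,255,0,0,0.0022,0,0,0,255,0,0,0.0024,0,0,0,255,0,0,0.0022,0,0,0,255,0,0,0.001,0,0,0,255,0,0,0,0,0,0,255])

```text
t: 40.9
position: [0.4813, 0.0147, 0.1388]
ee_rot: [0.0, 0.737, 0.676, -0.0]
force: [-0.2, 0.1, -2.1]
width: 0.0251
```

```bash
python3 - <<'E'
from ik import *
st,p,Rm=now(); print(st['t'],p,Rm[:,2].round(4),st['force']); Q=toolR(np.radians(-5)); 
rows(interp(p,Rm,[.4815,.0148,.131],Q,6),p,Rm,255,4)
E
```

```text
40.9 [0.48128483 0.01473387 0.13875581] [-2.e-04 -5.e-04 -1.e+00] [-0.16596508  0.06940129 -2.11637399]
[0, 0, 0.0009, -0, 0.0001, 0, 255, 0, 0.0001, 0.0014, -0.0001, 0, 0.0001, 255, 0, 0, 0.0016, 0, 0.0001, 0.0001, 255, 0.0001, 0, 0.0016, -0, 0.0001, 0, 255, -0, 0.0001, 0.0013, -0.0001, 0.0001, 0.0001, 255, -0, 0, 0.001, 0, 0.0001, 0, 255]
```

Perfectly aligned; lower in small steps.

>>> drive_tool(steps=[0,0,0.0012,0,0,0,255,0,0,0.0015,0,0,0,255,0,0,0.0015,0,0,0,255,0,0,0.0015,0,0,0,255,0,0,0,0,0,0,255])

```text
t: 41.4
position: [0.4813, 0.0148, 0.1325]
ee_rot: [0.0, 0.737, 0.676, -0.0]
force: [-0.5, -0.2, -1.8]
width: 0.0249
```

>>> drive_tool(steps=[0,0,0.0012,0,0,0,255,0,0,0.0012,0,0,0,255,0,0,0.001,0,0,0,255,0,0,0,0,0,0,255])

```text
t: 41.8
position: [0.4815, 0.0147, 0.1293]
ee_rot: [0.0, 0.737, 0.676, -0.0]
force: [-0.3, 0.4, -1.8]
width: 0.025
```

>>> drive_tool(steps=[0,0,0.0008,0,0,0,255,0,0,0.0008,0,0,0,255,0,0,0,0,0,0,255])

```text
t: 42.1
position: [0.4818, 0.0147, 0.1294]
ee_rot: [0.001, 0.737, 0.676, 0.0]
force: [0.0, -0.2, -1.7]
width: 0.0253
```

>>> drive_tool(steps=[0,0,0.0015,0,0,0,255,0,0,0.0015,0,0,0,255,0,0,0,0,0,0,255])

```text
t: 42.4
position: [0.4826, 0.0146, 0.1296]
ee_rot: [0.002, 0.737, 0.676, 0.001]
force: [-1.1, -0.1, -1.7]
width: 0.0251
```

```bash
python3 - <<'E'
from ik import *
from workcell import optics
st,p,Rm=now(); print(st['t'],p,Rm[:,2].round(4),st['force'])
q,d=optics.grab_frame('scene'); crop(q[:,:,::-1],270,140,350,220,8,'pics/s23.png')
E
```

```text
42.4 [0.48259841 0.01456576 0.12957514] [ 0.0046 -0.0018 -1.    ] [-1.12435137 -0.13427765 -1.70928247]
```

View pics/s23.png

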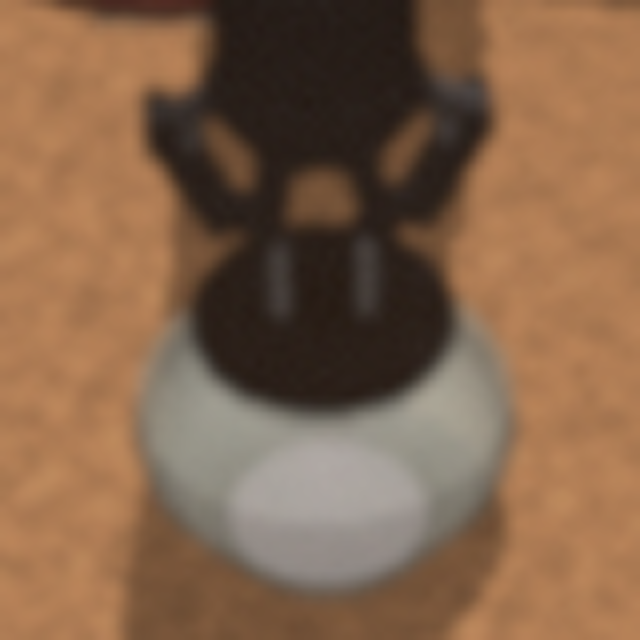

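>>> drive_tool(steps=[0,0,0,0,0,0,180,0,0,0,0,0,0,120,0,0,0,0,0,0,60,0,0,0,0,0,0,0,0,0,0,0,0,0,0,0,0,0,0,0,0,0])

```text
t: 43.05
position: [0.4829, 0.0144, 0.1288]
ee_rot: [0.002, 0.737, 0.676, 0.001]
force: [-0.3, -0.5, -0.4]
width: 0.0852
```

>>> drive_tool(steps=[0,0,-0.004,0,0,0,0,0,0,-0.01,0,0,0,0,0,0,-0.016,0,0,0,0,0,0,-0.02,0,0,0,0,0,0,-0.025,0,0,0,0,0,0,-0.025,0,0,0,0,0,0.005,-0.02,0,0,0,0,0,0.005,-0.01,0,0,0,0,0,0,0,0,0,0,0])

```text
t: 43.95
position: [0.4924, 0.0138, 0.27]
ee_rot: [0.004, 0.737, 0.676, 0.002]
force: [0.2, 0.6, 0.7]
width: 0.0861
```

```bash
python3 - <<'E'
from ik import *
from workcell import optics
st,p,Rm=now(); print(st['t'],p,Rm[:,2].round(4),st['force'],st['width'])
c=optics.get_calibration('wrist'); q,d=optics.grab_frame('wrist'); im=q[:,:,::-1].copy(); cv2.imwrite('pics/w24_raw.png',im)
def circ(C,r,z,col):
    for a in np.linspace(0,2*np.pi,90):
        u,v=proj(c,[C[0]+r*np.cos(a),C[1]+r*np.sin(a),z])
        if 0<=u<640 and 0<=v<400: cv2.circle(im,(int(round(u)),int(round(v))),0,col,-1)
circ(J,.053,.124,(0,0,255));circ(J,.079,.062,(255,255,0)); circ(J,.014,.154,(0,255,0))
crop(im,180,80,460,330,2.8,'pics/w24.png')
# lid flatness from depth
m=[]
for v in range(100,330,2):
    for u in range(200,440,2):
        if d[v,u]>0:
            P=atd(c,u,v,d[v,u]); r=np.hypot(*(P[:2]-J))
            if .02<r<.050 and .11<P[2]<.135: m.append(P)
m=np.array(m); print(len(m)); A=np.c_[m[:,:2]-J,np.ones(len(m))]; x=np.linalg.lstsq(A,m[:,2],rcond=None)[0]; print('plane',x)
E
```

```text
43.95 [0.4923843  0.01384173 0.2700388 ] [ 0.0085 -0.0027 -1.    ] [0.24048411 0.5903473  0.72891281] 0.08607682000227006
1932
plane [ 0.00129723 -0.00083262  0.12420528]
```

View pics/w24.png

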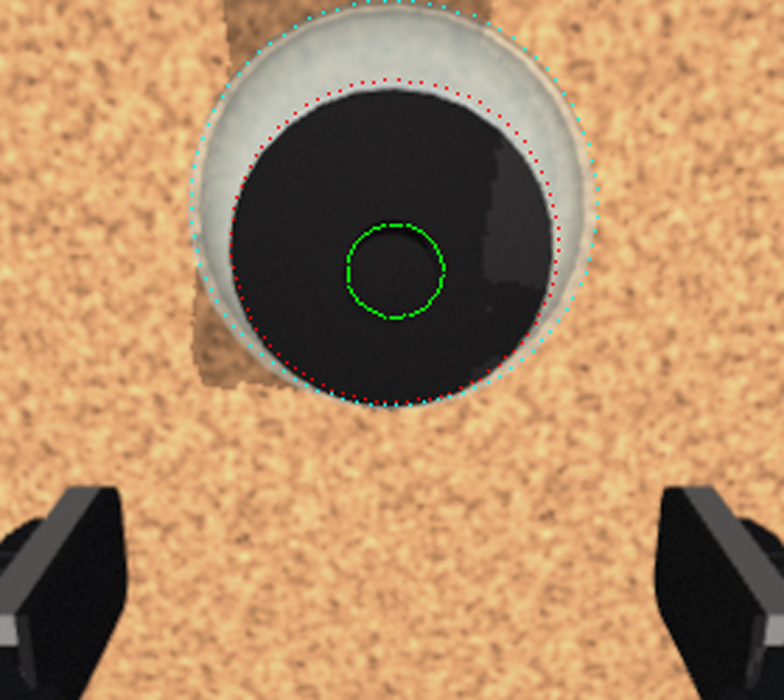

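```bash
python3 - <<'E'
from h import *
from workcell import optics
for n in('top','scene'):
    q,d=optics.grab_frame(n); cv2.imwrite(f'pics/{n}25.png',q[:,:,::-1])
im=cv2.imread('pics/scene25.png'); crop(im,140,140,480,290,2.3,'pics/scene25c.png')
E
```

```text
(no output)
```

View pics/top25.png

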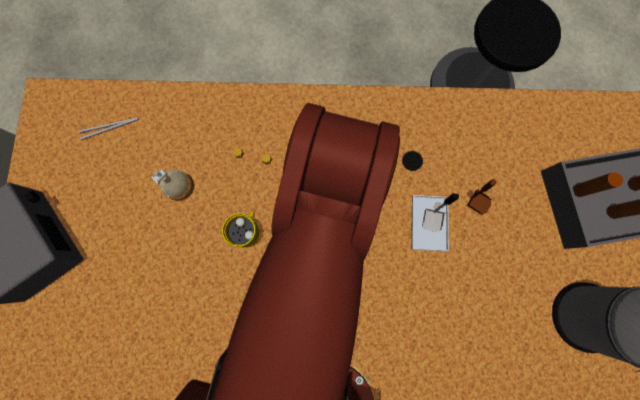

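View pics/scene25c.png

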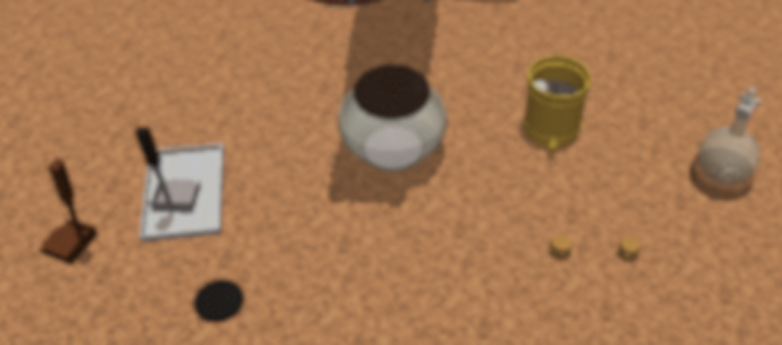

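The top and scene views show both balls on the cartridge screen at about (240,223) and (249,236). The scoop stands upright in its tray at (434,220), the lid is flat on the jar, and the flask, caps and gasket have not moved. I'm handing in.

```bash
python3 - <<'E'
from workcell import robot
print(robot.state()['t']); print(robot.job_done())
E
```

```text
44.1
the job is handed in; nothing more can be done
None
```

The job is done and was handed in at 44.1 s of the 72 s allowed; no verdict is reported on hand-in.

**What I did:**
- I took the steel scoop from its tray and tipped it lip-down through the jar's mouth. I landed it behind the balls and pushed both up the heel onto the blade.
- I tilted the blade back until the balls rolled to its rear wall, then lifted the scoop out. I tipped both balls in with the lip about 3 mm below the cartridge rim.
- I stood the scoop back at its starting pose in the tray and let go. I then set the lid on the jar and moved the gripper clear.

**Last checks:**
- **Balls:** both are on the cartridge screen.
- **Scoop:** it stands upright in its tray, released.
- **Lid:** its disc top is at 124.2 mm against an expected 124 mm, and it is flat to about 0.002 rad.
- **Lid centring:** the plug is in the mouth, which holds it within about 4 mm of centre.
- **Jar and cartridge:** both looked unmoved to within a millimetre or two. That is judged against the overlay for the jar and by eye in the last pictures for the cartridge.
- **Flask, brass caps and gasket:** they show no movement.

**Disagreements:** the wrist camera's overlay sat about 1 mm off sideways, by the same amount for the jar and the lid, so I treated it as calibration bias. The arm blocked the top camera's view of the jar at the end, so the lid was checked only from the wrist and scene cameras.

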